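# Feed washed sample blocks round the curved guide to the reader stop

### The arm

A 7-joint arm with a two-finger parallel gripper is mounted at the origin on the work surface. World frame = base frame: x ahead of the robot, y to its left, z up, the work surface at z = 0. Lengths are in m, angles in degrees, forces in N, time in s.
With the tool pointing down it reaches from about 0.35 to 0.9 m from the base axis. Payload 8.1 kg.
Tool frame: the origin (TCP) lies at the very end of the fingers, on their centre line; the grasp point (between the pads) lies 19 mm behind it; z points along the fingers, y is the line along which they close (so a half turn about z gives the same grasp; the last joint's range is limited). The gripper opens to 85 mm and grips with 20 to 120 N. Pads are 22 mm wide; open, the fingers measure 114 mm over their backs; the gripper's body (76 mm by 85 mm) begins 54 mm behind the grasp point. The pads swing forward as they close: fully open they stand 13 mm farther back than shut.
Start: joints at [57.949, 24.895, 1.432, 90.138, -0.665, 64.973, -4.303], TCP at [0.276, -0.561, 0.199] pointing down, gripper open.
Joint ranges: [-149.89, 149.89], [-25.12, 119.58], [-72.63, 75.52], [4.76, 147.25], [-75.54, 255.54], [6.69, 114.76], [-157.13, 157.13]. Speed limits (degrees/s): [127.2, 127.2, 172.46, 172.46, 180, 180, 180].

### API

Orientations are given as [roll, pitch, yaw] about the fixed x, y, z axes, in that order (R = Rz(yaw) Ry(pitch) Rx(roll)).
In Python, from bench import manip gives the robot as it stands.
- The arm moves only by the tool drive_tool, never from a script. Its argument "rows" is a list of rows, each an object with "delta_rot": the turn, a rotation vector about the tool's x, y, z as a fraction of full scale, a list of three; "slide": the shift along the tool's x, y, z as a fraction of full scale, a list of three; "hand": the finger opening in mm, from 0 to 85.4. In form: [{"delta_rot": [ax, ay, az], "slide": [tx, ty, tz], "hand": hand}, ...]. A call has 1 to 5 rows; each row shifts and turns the commanded pose from where the row before left it, along the tool's axes as they then stand; what a row does not reach is not made up. Full scale, the value 1, is 150 mm for a shift and 120 degrees for a turn. A row lasts 1/12 s, in which the tool goes at most 41.7 mm and 7.16 degrees, less where a joint would pass 70% of its speed; a pose out of reach is approached as far as the arm can. A call with a number of a shift or a turn outside -1 to 1 is refused whole. A call with a gripper value outside its range is refused whole. The fingers move at their own pace and stop on an object; "force" is the grip in N (left out, the last holds). Time passes only in rows, so rows that do not move let the fingers close. It gives the time, the measured TCP pose, the force, the opening and the grip force at its end, in the units of the state.
- manip.sense(): the state, without advancing time (a new reading comes with each control period).
- manip.get_image(name): name is "side" or "top" or "wrist"; returns a dict with "img" (480x640x3 uint8, red, green, blue), "fx", "fy", "cx", "cy" (pixels), "R" (3x3) and "t" (3): a world point X has camera coordinates R X + t. Camera axes: x right, y down, z forward; pixel columns grow to the right and rows downward; lengths in m; the calibration is good to about 2 mm. A picture is of the moment at which its call begins. There is no depth.
- manip.job_done(): hands the job in; it is judged then, once.
The state is a dict: "clock": time; "q": joint angles; "qvel": joint speeds; "joint_efforts": joint torques, N m; "tool_pos": TCP position; "eef_rot": TCP orientation; "contact_force": force on the tool from outside, world axes, zero at the start; "ft_torque": the same for the moment, N m; "grip_width": opening from 0.0 (shut) to 1.0 (fully open); "grip_force": force on a finger pad.
Only numpy, scipy, OpenCV 4.12 (cv2) and the standard library are available. Lean on these libraries where they do the work, as an engineer would, in place of code of your own. Each camera call takes 0.05 s, during which the arm holds its last target. There are 200 camera calls.

### The job

Take the yellow and red tip box out of the bend of the curved guide and stand it on the yellow mat. Then bring every washed sample block from the blue drying mat to the guide's blue loading pad with its wells facing up (turn over any that lie with the orange disc up) and slide it along the guide floor round the bend, without lifting it over the bend or the lane, until it rests against the end stop or against the block ahead of it; when all are in, press the green start button fully down and let go. Do not disturb the glassware and boxes standing around.

Things in the scene. Friction and masses are not known exactly. Their poses are not given: they have to be found in the camera images.
- guide: Fixed low feed guide, may stand slightly turned. Origin: centre of the 90 degree bend, at table height; z up. Path in its frame: from the loading pad in +x along y = -83 mm, left round the bend (centre-line radius 83 mm about the origin), then in +y along x = +83 mm to the end stop. Open from above. Floor 4 mm and rail tops 36 mm above the table.
- bend_in (a point): Where the bend begins, floor level, at (0, -83) mm in the guide's frame. Before it a straight inlet between rails (x = -40 to 0 mm) and a flared mouth (x = -70 to -40 mm). The channel is 70 mm wide throughout, rails 8 mm thick; in the bend the inner rail is a round hub of 48 mm radius, the outer rail has 118 mm radius. Friction about 0.6, so a badly pushed block can wedge.
- bend_out (a point): Where the bend ends and the straight lane begins, floor level, at (83, 0) mm in the guide's frame. The lane runs in +y, 190 mm to the stop; three blocks nearly fill it. Beyond the stop an end block of rail height, 80 mm long, carries the button.
- pad (a point): Centre of the blue loading pad on the guide's floor (4 mm above the table), at (-108, -83) mm in the guide's frame. The blue marking is 90 x 70 mm; the flat floor runs from x = -160 mm on, 88 mm wide.
- stop (a point): Middle of the end stop's face at floor level, at (83, 190) mm in the guide's frame. The first block's centre ends 28 mm before it, each further one 56 mm behind the last.
- start (a joint): Green spring push button, 30 mm across, on the end block; value 0 = up, 0.006 m = fully down, needs about 5 N; counts as pressed beyond 0.004.
- start_top (a point): Top centre of the green start button; pressed straight down.
- drying_mat: Fixed blue cloth-look mat 270 x 270 mm, 3 mm thick, where the washed blocks lie. Origin: under its centre.
- holding_mat: Fixed yellow mat 150 x 150 mm, 3 mm thick, where the tip box belongs. Origin: under its centre.
- tip_box: Closed pipette-tip box, yellow with a red lid, 50 x 50 x 64 mm high, 130 g, standing in the bend of the guide; origin under its centre, z up.
- block_a: First sample block, white plastic, 56 x 56 x 40 mm high, square with 14 mm rounded corners, 130 to 210 g; origin at its centre; its z axis points out of the face with the wells (blue disc with four black wells); the reverse has one plain orange disc. It may be absent (None from the start).
- block_b: Second sample block, white plastic, 56 x 56 x 40 mm high, square with 14 mm rounded corners, 130 to 210 g; origin at its centre; its z axis points out of the face with the wells (blue disc with four black wells); the reverse has one plain orange disc. It may be absent (None from the start).
- block_c: Third sample block, white plastic, 56 x 56 x 40 mm high, square with 14 mm rounded corners, 130 to 210 g; origin at its centre; its z axis points out of the face with the wells (blue disc with four black wells); the reverse has one plain orange disc. It may be absent (None from the start).
- block_d: Fourth sample block, white plastic, 56 x 56 x 40 mm high, square with 14 mm rounded corners, 130 to 210 g; origin at its centre; its z axis points out of the face with the wells (blue disc with four black wells); the reverse has one plain orange disc. It may be absent (None from the start).
- flask: Bystander: conical glass flask, 100 mm wide, 125 mm high; origin under its centre.
- reagent: Bystander: amber bottle, 64 mm wide, 130 mm high; origin under its centre.
- wash: Bystander: white bottle, 60 mm wide, 150 mm high; origin under its centre.
- beaker: Bystander: glass beaker, 72 mm wide, 90 mm high; origin under its centre.
- jar: Bystander: jar, 60 mm wide, 55 mm high; origin under its centre.
- swab_box: Bystander: cardboard box 70 x 120 x 45 mm; origin under its centre.
- dish: Bystander: low white dish, 90 mm wide, 20 mm high; origin under its centre.
Mind the look-alikes: they are no part of the job. There is more than one size of the tip_box; the job needs the smallest.

How it is judged (in metres and radians):
On the way, in this order (a step that is already met when the one before it is completed fails the run):
1. the tip box stands on the yellow mat, let go (x of tip_box in the frame of holding_mat between -0.06 and 0.06 m and y of tip_box in the frame of holding_mat between -0.06 and 0.06 m and height (world z) of tip_box below 0.045 m and linear speed of tip_box below 0.03 m/s and contact force between the fingers and tip_box below 0.1 N), for 0.2 s.
2. every block is in the lane, wells up, packed against the end stop (angle between each of block_a, block_b, block_c, block_d's own z axis and vertical below 0.12 rad and x of block_a in the frame of guide between 0.068 and 0.098 m and y of block_a in the frame of guide between 0.015 and 0.175 m and z of block_a in the frame of guide between 0.018 and 0.032 m and (y of block_a in the frame of guide above 0.152 m or horizontal distance between block_a and block_b below 0.07 m or horizontal distance between block_a and block_c below 0.07 m or horizontal distance between block_a and block_d below 0.07 m) and x of block_b in the frame of guide between 0.068 and 0.098 m and y of block_b in the frame of guide between 0.015 and 0.175 m and z of block_b in the frame of guide between 0.018 and 0.032 m and (y of block_b in the frame of guide above 0.152 m or horizontal distance between block_b and block_a below 0.07 m or horizontal distance between block_b and block_c below 0.07 m or horizontal distance between block_b and block_d below 0.07 m) and x of block_c in the frame of guide between 0.068 and 0.098 m and y of block_c in the frame of guide between 0.015 and 0.175 m and z of block_c in the frame of guide between 0.018 and 0.032 m and (y of block_c in the frame of guide above 0.152 m or horizontal distance between block_c and block_a below 0.07 m or horizontal distance between block_c and block_b below 0.07 m or horizontal distance between block_c and block_d below 0.07 m) and x of block_d in the frame of guide between 0.068 and 0.098 m and y of block_d in the frame of guide between 0.015 and 0.175 m and z of block_d in the frame of guide between 0.018 and 0.032 m and (y of block_d in the frame of guide above 0.152 m or horizontal distance between block_d and block_a below 0.07 m or horizontal distance between block_d and block_b below 0.07 m or horizontal distance between block_d and block_c below 0.07 m) and y of any of block_a, block_b, block_c, block_d in the frame of guide above 0.152 m), for 0.2 s.
3. the start button is pressed down with every block in place (all of step 2 and value of joint start above 0.004 m), for 0.05 s.
At the end, for the whole second after the job is handed in: Every block present lies flat in the lane, wells up (0.12 rad), one within 10 mm of the end stop and each within 10 mm of a neighbour or the stop; the tip box stands upright, centre within 60 mm of the yellow mat's centre along each side; button up; all at rest (all of step 2 and x of tip_box in the frame of holding_mat between -0.06 and 0.06 m and y of tip_box in the frame of holding_mat between -0.06 and 0.06 m and height (world z) of tip_box below 0.045 m and linear speed of tip_box below 0.03 m/s and angle between tip_box's own z axis and vertical below 0.2 rad and value of joint start below 0.002 m and linear speed of each of block_a, block_b, block_c, block_d below 0.02 m/s); the robot touches nothing.
It fails at once if a block is lifted, lowered or dropped in over the bend or the lane (more than 26 mm off the guide floor) ((x of block_a in the frame of guide between 0.055 and 0.111 m and y of block_a in the frame of guide between 0 and 0.185 m and z of block_a in the frame of guide between 0.05 and 0.12 m) or (x of block_a in the frame of guide between 0.01 and 0.111 m and y of block_a in the frame of guide between -0.111 and 0 m and horizontal distance between block_a and guide between 0.055 and 0.111 m and z of block_a in the frame of guide between 0.05 and 0.12 m)).
It fails at once if a block is lifted, lowered or dropped in over the bend or the lane (more than 26 mm off the guide floor) ((x of block_b in the frame of guide between 0.055 and 0.111 m and y of block_b in the frame of guide between 0 and 0.185 m and z of block_b in the frame of guide between 0.05 and 0.12 m) or (x of block_b in the frame of guide between 0.01 and 0.111 m and y of block_b in the frame of guide between -0.111 and 0 m and horizontal distance between block_b and guide between 0.055 and 0.111 m and z of block_b in the frame of guide between 0.05 and 0.12 m)).
It fails at once if a block is lifted, lowered or dropped in over the bend or the lane (more than 26 mm off the guide floor) ((x of block_c in the frame of guide between 0.055 and 0.111 m and y of block_c in the frame of guide between 0 and 0.185 m and z of block_c in the frame of guide between 0.05 and 0.12 m) or (x of block_c in the frame of guide between 0.01 and 0.111 m and y of block_c in the frame of guide between -0.111 and 0 m and horizontal distance between block_c and guide between 0.055 and 0.111 m and z of block_c in the frame of guide between 0.05 and 0.12 m)).
It fails at once if a block is lifted, lowered or dropped in over the bend or the lane (more than 26 mm off the guide floor) ((x of block_d in the frame of guide between 0.055 and 0.111 m and y of block_d in the frame of guide between 0 and 0.185 m and z of block_d in the frame of guide between 0.05 and 0.12 m) or (x of block_d in the frame of guide between 0.01 and 0.111 m and y of block_d in the frame of guide between -0.111 and 0 m and horizontal distance between block_d and guide between 0.055 and 0.111 m and z of block_d in the frame of guide between 0.05 and 0.12 m)).
It fails at once if a bystander is pushed more than 40 mm or knocked over (distance of any of flask, reagent, wash, beaker, jar, swab_box, dish from where it was at the start of the episode above 0.04 m or angle between any of flask, reagent, wash, beaker, jar, swab_box, dish's own z axis and vertical above 0.6 rad).
Of block_a, block_b, block_c only 1 to 2 are there at a start; the rules pass over those that are not, and their reading is None.
At some moment in a run one of block_a, block_b, block_c, block_d may be knocked a few centimetres aside while the robot is not near it.
Once in a run the grip may slacken for a moment while it holds something.
It also fails if it takes over 210 s, if anything falls off the work surface, if the arm or the gripper's body presses on something with over 40 N, if the wrist force passes 120 N, or if a joint passes its speed limit or range.

## Working session

There is one attempt and no reset: what is moved stays moved. The work goes in short steps, Python scripts to look and compute and a tool call to move; the robot and the scene stay as the last step left them, time stands still between calls to the robot, and variables do not carry over. Pictures are saved under pics/ and viewed, at most 14 in all, crops included, and the job is handed in when it is done.

Besides the shell and the picture viewer there is one more tool, called after "Call:" in YAML: its name, and indented under it one key for each argument. drive_tool: Moves the arm, as the interface text tells. Shift numbers are shares of 150 mm and turn numbers shares of 120 degrees, none past 1 either way. Its arguments: {"type":"object","properties":{"rows":{"type":"array","items":{"type":"object","properties":{"delta_rot":{"type":"array","items":{"type":"number","minimum":-1,"maximum":1}},"slide":{"type":"array","items":{"type":"number","minimum":-1,"maximum":1}},"hand":{"type":"number"}}}},"force":{"type":"number"}},"required":["rows"]}

```bash
mkdir -p pics; ls
python3 - <<'E'
from bench import manip
import cv2
s=manip.sense();print(s)
for n in("top","side"):
    d=manip.get_image(n);cv2.imwrite(f"pics/{n}0.png",d["img"][:,:,::-1]);print(n,d["fx"],d["R"],d["t"])
E
```

```text
pics
{'clock': 0.0, 'q': array([57.94808671, 24.93626753,  1.43220839, 90.19044169, -0.66514436,
       64.97274662, -4.30189616]), 'qvel': array([ 0.08127964, -0.00248156,  0.01027797,  0.01312497,  0.03225647,
       -0.0508345 ,  0.04213469]), 'joint_efforts': array([-2.31399954e-04, -6.70466352e+01,  1.02602810e+00, -3.16212916e+01,
        1.60007982e-02,  1.24032199e-02,  8.68240136e-06]), 'tool_pos': array([ 0.2753657 , -0.56044021,  0.19851923]), 'eef_rot': array([-1.79909251e+02,  8.37128396e-03,  2.61689229e+01]), 'contact_force': array([-0.14418404, -0.29580552, -0.50174819]), 'ft_torque': array([0.01033031, 0.00620288, 0.00388412]), 'grip_force': 0.0, 'grip_width': 0.9990216594943212}
top 520.759947660259 [[-0.01390635 -0.99988324 -0.0063347 ]
 [-0.99082666  0.01463152 -0.13434449]
 [ 0.13442149  0.00440835 -0.99091444]] [-0.05658274  0.52474247  1.36148524]
side 577.829699517363 [[-0.76335107 -0.64582478 -0.01433523]
 [-0.40414203  0.494764   -0.76933595]
 [ 0.50394878 -0.58147995 -0.63868357]] [0.3560021  0.29968005 1.42097939]
```

View pics/top0.png

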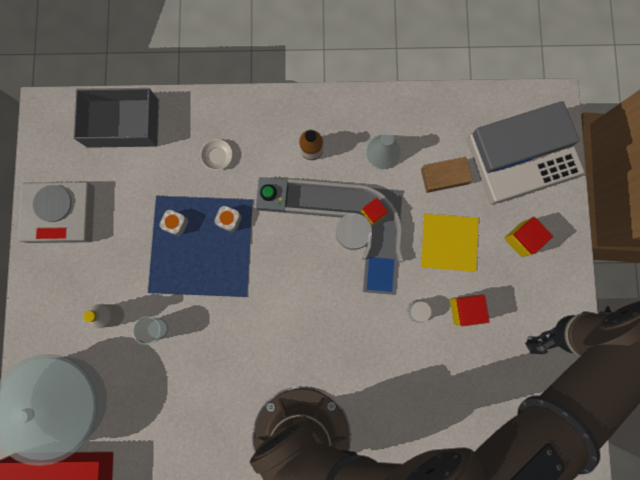

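View pics/side0.png

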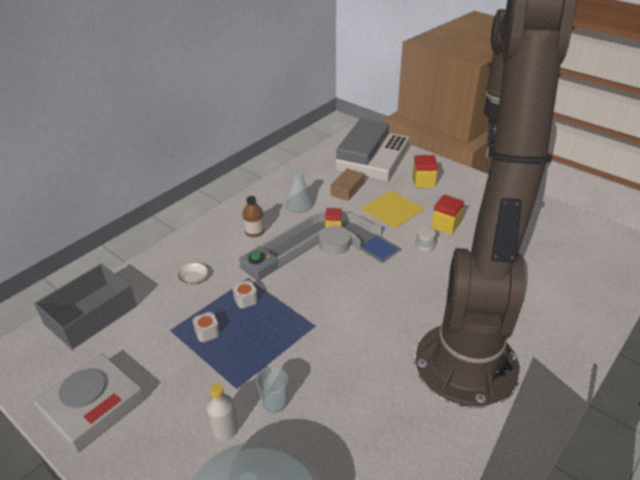

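Top view: two blocks with orange discs up at (172,222) and (227,218). The tip box is in the bend at (374,210), the pad at (380,275), the button at (268,192), and the yellow mat at (450,242). The two larger tip boxes (529,236) and (470,310) are look-alikes. The side view agrees.

```bash
cat > h.py <<'E'
import numpy as np,cv2
from bench import manip
def ray(d,p,z):
    c=-d["R"].T@d["t"]; v=d["R"].T@np.array([(p[0]-d["cx"])/d["fx"],(p[1]-d["cy"])/d["fy"],1]); return c+v*(z-c[2])/v[2]
def hsv(d): return cv2.cvtColor(d["img"],cv2.COLOR_RGB2HSV)
R={"red":[(0,170,90),(5,255,255)],"orange":[(6,150,120),(16,255,255)],"yellow":[(22,150,90),(33,255,255)],
"green":[(50,120,40),(80,255,255)],"blue":[(100,120,50),(120,255,255)]}
def blobs(d,col,amin=40,roi=None):
    m=cv2.inRange(hsv(d),*[np.array(x) for x in R[col]])
    if roi: k=np.zeros_like(m);k[roi[1]:roi[3],roi[0]:roi[2]]=1;m=m*k
    cs,_=cv2.findContours(m,cv2.RETR_EXTERNAL,cv2.CHAIN_APPROX_NONE)
    out=[]
    for c in cs:
        if cv2.contourArea(c)>=amin:
            M=cv2.moments(c);out.append((M["m10"]/M["m00"],M["m01"]/M["m00"],cv2.contourArea(c),c))
    return out
def rect(d,c,z):  # contour -> world rect on plane
    w=np.array([ray(d,p,z)[:2]*1000 for p in c[:,0,:].astype(float)],np.float32)
    return cv2.minAreaRect(w)
E
python3 - <<'E'
from h import *
np.set_printoptions(precision=4,suppress=True)
for n in("top","side"):
    d=manip.get_image(n);print(n)
    for c,z in(("red",.068),("orange",.043),("yellow",.003),("green",.046),("blue",.003)):
        for b in blobs(d,c): print(c,np.round(b[:3],1),ray(d,b,z)[:2],np.round(np.hstack([np.array(x).ravel() for x in rect(d,b[3],z)]),1))
E
```

```text
top
red [  50.3  471.  1542. ] [-0.0606  0.6189] [-58.1 622.7 245.4  42.3  89.3]
red [472.5 309.9 731. ] [ 0.3194 -0.4445] [ 319.5 -444.4   70.5   72.1    6.4]
red [ 51.1 232.8 234.5] [0.5351 0.6507] [535.4 651.   25.6  74.2   1.5]
red [533.  235.3 718. ] [ 0.5099 -0.6123] [ 510.1 -612.2   71.    73.7   40. ]
red [374.6 209.5 294. ] [ 0.5844 -0.2009] [ 584.7 -200.9   47.    48.3   36.1]
orange [171.4 221.3 125. ] [0.5652 0.342 ] [564.7 341.8  35.1  33.7  44.9]
orange [226.2 217.4 124. ] [0.5735 0.1952] [573.3 195.6  35.5  32.2   0.6]
yellow [ 89.  315.9  84. ] [0.3167 0.5701] [316.6 570.   27.2  27.    2.6]
yellow [454.4 311.3 126. ] [ 0.3156 -0.414 ] [ 315.5 -413.7   70.    16.2    7.7]
yellow [516.2 242.4 230. ] [ 0.4993 -0.5914] [ 510.9 -592.2   98.7   61.8    1.2]
yellow [ 449.5  242.3 2833. ] [ 0.5022 -0.4094] [ 502.9 -409.5  149.4  148.3   84.5]
green [267.4 191.4 100. ] [0.6425 0.0841] [642.2  83.9  29.7  30.4  89.9]
blue [380.  274.  758.5] [ 0.4185 -0.217 ] [ 418.8 -217.    67.5   88.5   84. ]
blue [ 197.   249.4 8009. ] [0.4928 0.2818] [503.8 272.4 263.2 263.2  87. ]
side
red [448.  205.5 274. ] [ 0.3302 -0.4544] [ 330.6 -454.3   66.9   81.7   10.8]
red [425.5 163.4 156.5] [ 0.5173 -0.6196] [ 520.3 -625.5   67.2   84.3   38.9]
orange [204.6 321.4  63.5] [0.568 0.342] [568.1 342.2  28.9  24.   39.5]
orange [244.  288.7  50.5] [0.5764 0.1943] [577.  193.7  27.6  26.7  76.9]
yellow [216.  390.3  86.5] [0.4123 0.4491] [412.  449.4  23.5  32.1  48.6]
yellow [444.2 222.2 335.5] [ 0.3325 -0.4507] [ 331.5 -459.6   83.5  117.6   26.2]
yellow [ 392.2  208.6 1011. ] [ 0.503  -0.4062] [ 504.9 -408.2  140.   140.4   84.5]
yellow [424.6 178.3 283.5] [ 0.5176 -0.6263] [ 514.4 -628.3   80.2   98.5   36.7]
```

Call:
drive_tool:
  rows:
    - {"delta_rot":[0,0,-0.041],"slide":[0,0,0],"hand":85}
    - {"delta_rot":[0,0,-0.041],"slide":[0,0,0],"hand":85}
    - {"slide":[0.2366,-0.056,0],"delta_rot":[0,0,0],"hand":85}
    - {"slide":[0.2366,-0.056,0],"delta_rot":[0,0,0],"hand":85}
    - {"slide":[0.2366,-0.056,0],"delta_rot":[0,0,0],"hand":85}
  force: 40

```text
clock: 0.62
tool_pos: [0.3471, -0.4772, 0.199]
eef_rot: [-180.0, 0.0, 35.9]
contact_force: [0.8, 0.4, 0.1]
grip_width: 0.996
grip_force: 0.0
```

Call:
drive_tool:
  rows:
    - {"slide":[0.2366,-0.056,0],"delta_rot":[0,0,0],"hand":85}
    - {"slide":[0.2366,-0.056,0],"delta_rot":[0,0,0],"hand":85}
    - {"slide":[0.2366,-0.056,0],"delta_rot":[0,0,0],"hand":85}
    - {"slide":[0.2366,-0.056,0],"delta_rot":[0,0,0],"hand":85}
    - {"slide":[0.2366,-0.056,0],"delta_rot":[0,0,0],"hand":85}

```text
clock: 1.03
tool_pos: [0.4666, -0.3382, 0.1993]
eef_rot: [180.0, 0.0, 36.0]
contact_force: [0.7, -0.5, -0.1]
grip_width: 0.992
grip_force: 0.0
```

Call:
drive_tool:
  rows:
    - {"slide":[0.2366,-0.056,0],"delta_rot":[0,0,0],"hand":85}
    - {"slide":[0.2366,-0.056,0],"delta_rot":[0,0,0],"hand":85}
    - {"slide":[0.2366,-0.056,0],"delta_rot":[0,0,0],"hand":85}
    - {"slide":[0.2366,-0.056,0],"delta_rot":[0,0,0],"hand":85}
    - {"slide":[0.2366,-0.056,0],"delta_rot":[0,0,0],"hand":85}

```text
clock: 1.45
tool_pos: [0.5855, -0.1999, 0.1992]
eef_rot: [-180.0, 0.0, 36.0]
contact_force: [0.8, -0.5, -0.8]
grip_width: 0.995
grip_force: 0.0
```

Call:
drive_tool:
  rows:
    - {"slide":[0,0,0],"delta_rot":[0,0,0],"hand":85}

```text
clock: 1.53
tool_pos: [0.5894, -0.1923, 0.199]
eef_rot: [-179.9, -0.3, 36.6]
contact_force: [-0.0, 1.1, -0.5]
grip_width: 0.996
grip_force: 0.0
```

```bash
cat >> h.py <<'E'
from scipy.spatial.transform import Rotation as Ro
np.set_printoptions(precision=4,suppress=True)
O=np.array([.5349,-.1458]); G=-6.0
def g2w(x,y): a=np.radians(G); return O+np.array([x*np.cos(a)-y*np.sin(a),x*np.sin(a)+y*np.cos(a)])
def w2g(p): a=np.radians(G); q=np.array(p[:2])-O; return np.array([q[0]*np.cos(a)+q[1]*np.sin(a),-q[0]*np.sin(a)+q[1]*np.cos(a)])
def go(pos,yaw=None,n=None):
    """print shift (tool axes, full-scale units) and turn to a tool-down pose, rows needed; shift given both before & after turn"""
    s=manip.sense(); r=Ro.from_euler("xyz",s["eef_rot"],degrees=True); dp=np.array(pos)-s["tool_pos"]
    rt=r if yaw is None else Ro.from_euler("xyz",[180,0,yaw],degrees=True)
    print("t",round(s["clock"],2),"at",s["tool_pos"],s["eef_rot"].round(1),"F",s["contact_force"].round(1),"grip",s["grip_width"].round(3),s["grip_force"].round(1))
    print(" turn units",(r.inv()*rt).as_rotvec(degrees=True)/120,"shift(after turn)",rt.inv().apply(dp)/.15,"rows>=",np.linalg.norm(dp)/.0417)
E
python3 - <<'E'
from h import *
go([.5846,-.201,.042])
d=manip.get_image("wrist");cv2.imwrite("pics/w1.png",d["img"][:,:,::-1])
for b in blobs(d,"red",300): print(b[:3],rect(d,b[3],.068))
m=cv2.inRange(hsv(d),(95,60,20),(125,255,255)); 
for b in blobs(d,"blue",300): print(b[:3],rect(d,b[3],.004))
E
```

```text
Traceback (most recent call last):
  File "h.py", line 29, in go
    print("t",round(s["clock"],2),"at",s["tool_pos"],s["eef_rot"].round(1),"F",s["contact_force"].round(1),"grip",s["grip_width"].round(3),s["grip_force"].round(1))
                                                                                                                  ^^^^^^^^^^^^^^^^^^^^^
AttributeError: 'float' object has no attribute 'round'
```

```bash
sed -i 's/s\["grip_width"\].round(3),s\["grip_force"\].round(1)/round(s["grip_width"],3),round(s["grip_force"],1)/' h.py
python3 - <<'E'
from h import *
d=manip.get_image("wrist");cv2.imwrite("pics/w1.png",d["img"][:,:,::-1])
go([.5846,-.201,.042])
for b in blobs(d,"red",300): print(b[:3],rect(d,b[3],.068))
for b in blobs(d,"blue",300): print(b[:3],rect(d,b[3],.004))
E
```

```text
t 1.58 at [ 0.5871 -0.1961  0.1989] [-179.9   -0.1   36.4] F [-0.9 -1.2  0.6] grip 0.994 0.0
 turn units [0. 0. 0.] shift(after turn) [-0.0351  0.0181  1.0458] rows>= 3.7646935630796325
(548.985347985348, 469.4552590266876, 318.5) ((496.12945556640625, -586.3705444335938), (48.45679473876953, 22.726470947265625), 68.72185516357422)
(332.67289779662104, 220.86015288751847, 2594.5) ((587.9017944335938, -202.12820434570312), (50.16722106933594, 48.63913345336914), 35.70358657836914)
(262.68551980804074, 321.096959012781, 3403.5) ((420.2165832519531, -218.67562866210938), (68.95352935791016, 89.65023803710938), 84.34127807617188)
(12.278841125405291, 50.082522748666456, 1593.5) ((516.3413696289062, 137.03541564941406), (82.22345733642578, 34.009429931640625), 21.467754364013672)
```

View pics/w1.png

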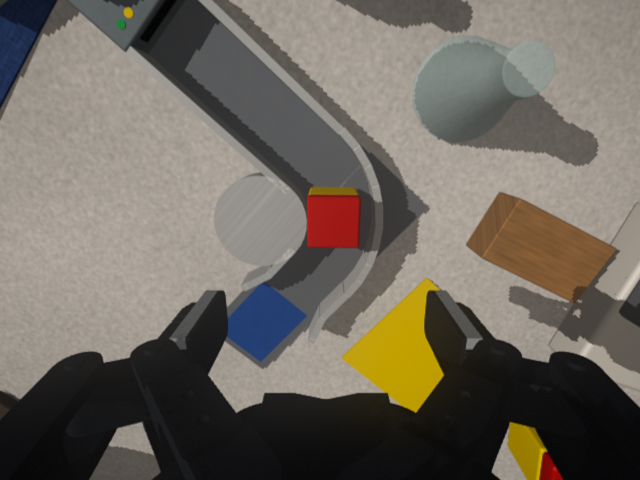

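Wrist view: the tip box lid is at (332,221), the pad at (262,321), and the flask at the upper right is clear. It agrees with the top view to within 3 mm, so I'll grasp.

Call:
drive_tool:
  rows:
    - {"slide":[-0.03,0.02,0.2],"delta_rot":[0,0,0],"hand":85}
    - {"slide":[0,0,0.22],"delta_rot":[0,0,0],"hand":85}
    - {"slide":[0,0,0.22],"delta_rot":[0,0,0],"hand":85}
    - {"slide":[0,0,0.22],"delta_rot":[0,0,0],"hand":85}
    - {"slide":[0,0,0.18],"delta_rot":[0,0,0],"hand":85}

```text
clock: 2.0
tool_pos: [0.5812, -0.2074, 0.041]
eef_rot: [-179.9, 0.1, 35.9]
contact_force: [-0.0, 0.3, 0.1]
grip_width: 0.992
grip_force: 0.0
```

Call:
drive_tool:
  rows:
    - {"slide":[0,0,0],"delta_rot":[0,0,0],"hand":85}
    - {"slide":[0,0,0],"delta_rot":[0,0,0],"hand":85}
    - {"slide":[0,0,0],"delta_rot":[0,0,0],"hand":30}
    - {"slide":[0,0,0],"delta_rot":[0,0,0],"hand":30}
    - {"slide":[0,0,0],"delta_rot":[0,0,0],"hand":30}

```text
clock: 2.42
tool_pos: [0.5841, -0.207, 0.0454]
eef_rot: [179.8, -0.1, 36.0]
contact_force: [0.1, -0.2, 0.7]
grip_width: 0.598
grip_force: 0.0
```

Call:
drive_tool:
  rows:
    - {"slide":[0,0,0],"delta_rot":[0,0,0],"hand":30}
    - {"slide":[0,0,0],"delta_rot":[0,0,0],"hand":30}
    - {"slide":[0,0,0],"delta_rot":[0,0,0],"hand":30}
    - {"slide":[0,0,0],"delta_rot":[0,0,0],"hand":30}
    - {"slide":[0,0,0],"delta_rot":[0,0,0],"hand":30}

```text
clock: 2.83
tool_pos: [0.5828, -0.2064, 0.0434]
eef_rot: [180.0, -0.0, 36.0]
contact_force: [-0.0, -0.5, 0.0]
grip_width: 0.346
grip_force: 0.0
```

Run:
```python
from h import *
d=manip.get_image("wrist");e=manip.get_image("side")
im=np.hstack([cv2.resize(d["img"],(400,300)),cv2.resize(e["img"][150:300,230:430],(400,300))])
cv2.imwrite("pics/c1.png",im[:,:,::-1])
go([.5846,-.201,.042])
for b in blobs(d,"red",300): print(b[:3],rect(d,b[3],.068))
```

```text
t 2.93 at [ 0.5828 -0.2064  0.0433] [-180.    0.   36.] F [-0.3 -0.1 -0.1] grip 0.347 0.0
 turn units [0. 0. 0.] shift(after turn) [ 0.0311 -0.0223  0.0087] rows>= 0.14103533031593124
(324.1423814650875, 264.3183993300634, 8359.0) ((588.7990112304688, -201.51473999023438), (50.91015625, 49.06122970581055), 36.0114631652832)
```

View pics/c1.png

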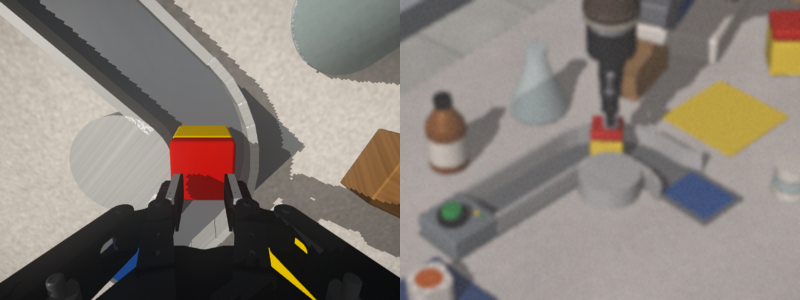

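Run:
```python
from h import *
d=manip.get_image("wrist");s=manip.sense()
r=Ro.from_euler("xyz",s["eef_rot"],degrees=True)
def pj(X): c=d["R"]@X+d["t"]; return np.round([d["cx"]+d["fx"]*c[0]/c[2],d["cy"]+d["fy"]*c[1]/c[2],c[2]],3)
for o in([0,0,0],[0,.015,0],[0,-.015,0],[0,.015,-.019],[0,-.015,-.019],[0,.015,-.04]): print(o,pj(s["tool_pos"]+r.apply(o)))
for X in ([.588,-.2015,.068],[.588,-.2015,.004]): print(pj(np.array(X)))
print(-d["R"].T@d["t"])
cv2.imwrite("pics/c2.png",d["img"][200:440,180:500,::-1].repeat(2,0).repeat(2,1))
```

```text
[0, 0, 0] [324.687 267.594   0.189]
[0, 0.015, 0] [351.554 267.595   0.189]
[0, -0.015, 0] [297.82  267.594   0.189]
[0, 0.015, -0.019] [354.324 281.989   0.171]
[0, -0.015, -0.019] [294.855 281.989   0.171]
[0, 0.015, -0.04] [358.166 301.952   0.151]
[322.711 273.447   0.163]
[323.512 234.964   0.224]
[ 0.6415 -0.1644  0.2188]
```

View pics/c2.png

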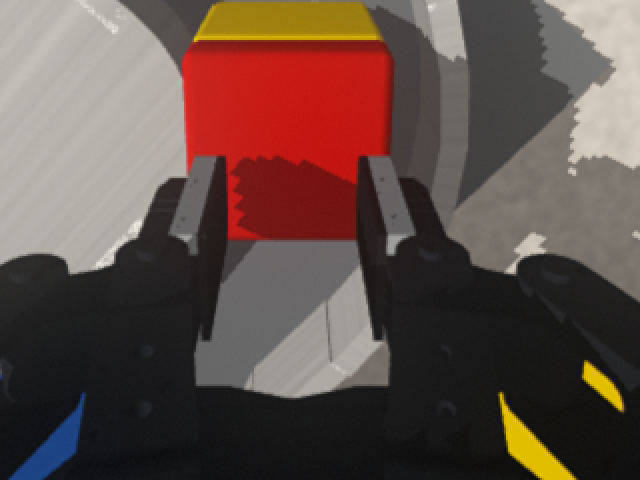

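Run:
```python
from h import *
d=manip.get_image("wrist");s=manip.sense()
r=Ro.from_euler("xyz",s["eef_rot"],degrees=True)
def pj(X): c=d["R"]@X+d["t"]; return (np.array([d["cx"]+d["fx"]*c[0]/c[2],d["cy"]+d["fy"]*c[1]/c[2]])-[180,200])*2
for x in(.011,-.011):
  for z in (0,-.013,-.026,-.04,-.06): print(x,z,pj(s["tool_pos"]+r.apply([x,-.015,z])))
for t,b in((d,"wrist"),(manip.get_image("side"),"side"),(manip.get_image("top"),"top")):
  for b2 in blobs(t,"red",20): print(b,b2[:3],ray(t,b2,.068))
im=manip.get_image("side")["img"][190:270,290:370,::-1]
cv2.imwrite("pics/c3.png",cv2.resize(im,None,fx=6,fy=6,interpolation=2))
```

```text
0.011 0 [234.7558  97.9002]
0.011 -0.013 [230.691 114.63 ]
0.011 -0.026 [225.9958 133.954 ]
0.011 -0.04 [220.051  158.4207]
0.011 -0.06 [209.3984 202.2636]
-0.011 0 [236.5978 171.2161]
-0.011 -0.013 [232.8027 192.4532]
-0.011 -0.026 [228.4412 216.86  ]
-0.011 -0.04 [222.9526 247.574 ]
-0.011 -0.06 [213.2102 302.0914]
wrist (324.19368400079696, 264.2903167961745, 8365.0) [ 0.5923 -0.1993  0.068 ]
side (440.6519916142557, 205.95178197064988, 79.5) [ 0.3467 -0.438   0.068 ]
side (425.3148967551622, 162.7249262536873, 226.0) [ 0.5201 -0.623   0.068 ]
top (50.40832802209474, 470.90301678351386, 1569.0) [-0.0603  0.6187  0.068 ]
top (472.47400820793433, 309.82900136798906, 731.0) [ 0.3195 -0.4445  0.068 ]
top (51.05188343994314, 232.81805259417197, 234.5) [0.5351 0.6507 0.068 ]
top (532.9795158286778, 235.26606145251398, 716.0) [ 0.5099 -0.6123  0.068 ]
```

View pics/c3.png

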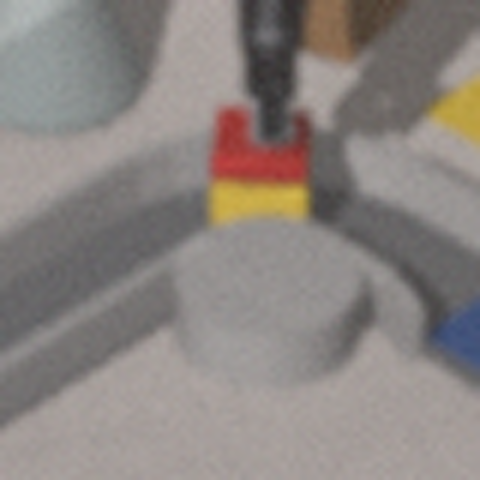

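Run:
```python
from h import *
d=manip.get_image("wrist");s=manip.sense()
r=Ro.from_euler("xyz",s["eef_rot"],degrees=True)
def pj(X): c=d["R"]@X+d["t"]; return np.array([d["cx"]+d["fx"]*c[0]/c[2],d["cy"]+d["fy"]*c[1]/c[2]])
for h in(.0425,):
  for z in (0,-.013,-.026,-.04,-.052): print(h,z,[pj(s["tool_pos"]+r.apply([x,-h,z])) for x in(.011,-.011)])
print("cam in tool",r.inv().apply(-d["R"].T@d["t"]-s["tool_pos"]))
```

```text
0.0425 0 [array([247.2907, 249.0326]), array([249.8426, 285.684 ])]
0.0425 -0.013 [array([241.6555, 257.4015]), array([244.5812, 296.3058])]
0.0425 -0.026 [array([235.1466, 267.068 ]), array([238.5347, 308.5127])]
0.0425 -0.04 [array([226.9056, 279.3068]), array([230.9257, 323.8738])]
0.0425 -0.052 [array([218.5458, 291.7222]), array([223.2598, 339.35  ])]
cam in tool [ 0.0722  0.0005 -0.1755]
```

Call:
drive_tool:
  rows:
    - {"slide":[0.03,-0.02,0],"delta_rot":[0,0,0],"hand":85}
    - {"slide":[0,0,0],"delta_rot":[0,0,0],"hand":85}
    - {"slide":[0,0,0],"delta_rot":[0,0,0],"hand":85}
    - {"slide":[0,0,0],"delta_rot":[0,0,0],"hand":85}
    - {"slide":[0,0,0],"delta_rot":[0,0,0],"hand":85}

```text
clock: 3.65
tool_pos: [0.5847, -0.2014, 0.0433]
eef_rot: [180.0, 0.0, 36.0]
contact_force: [-0.5, 0.7, 0.1]
grip_width: 0.993
grip_force: 0.0
```

Call:
drive_tool:
  rows:
    - {"slide":[0,0,0],"delta_rot":[0,0,0],"hand":85}
    - {"slide":[0,0,0],"delta_rot":[0,0,0],"hand":85}
    - {"slide":[0,0,0],"delta_rot":[0,0,0],"hand":85}

```text
clock: 3.9
tool_pos: [0.5846, -0.2015, 0.0433]
eef_rot: [180.0, 0.0, 36.0]
contact_force: [-0.2, -0.4, 0.2]
grip_width: 0.997
grip_force: 0.0
```

Run:
```python
from h import *
d=manip.get_image("wrist");go([.587,-.2015,.042])
for b in blobs(d,"red",300): print(b[:3],rect(d,b[3],.068))
cv2.imwrite("pics/c4.png",d["img"][:,:,::-1])
```

```text
t 3.95 at [ 0.5846 -0.2015  0.0433] [180.   0.  36.] F [ 0.1 -0.5  0.1] grip 0.994 0.0
 turn units [0. 0. 0.] shift(after turn) [0.0127 0.0094 0.0087] rows>= 0.06491718963928739
(329.66477617635326, 276.9127425984703, 9609.5) ((589.20361328125, -201.19293212890625), (51.055904388427734, 48.841224670410156), 36.000980377197266)
```

View pics/c4.png

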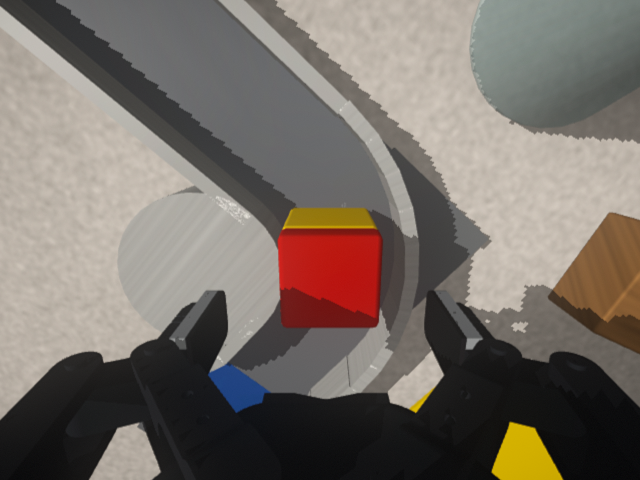

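Open finger tips show at (222,292) and (428,292), about 40 mm higher than the reported TCP would put them. In c1 the fingers closed above the lid. I'll creep down while watching the force.

Call:
drive_tool:
  rows:
    - {"slide":[0.015,0.01,0.03],"delta_rot":[0,0,0],"hand":85}
    - {"slide":[0,0,0.03],"delta_rot":[0,0,0],"hand":85}
    - {"slide":[0,0,0.03],"delta_rot":[0,0,0],"hand":85}
    - {"slide":[0,0,0.03],"delta_rot":[0,0,0],"hand":85}
    - {"slide":[0,0,0.03],"delta_rot":[0,0,0],"hand":85}

```text
clock: 4.37
tool_pos: [0.5871, -0.2012, 0.02]
eef_rot: [-180.0, 0.0, 36.0]
contact_force: [-0.8, 0.9, -0.3]
grip_width: 0.996
grip_force: 0.0
```

Call:
drive_tool:
  rows:
    - {"slide":[0,0,0],"delta_rot":[0,0,0],"hand":85}
    - {"slide":[0,0,0],"delta_rot":[0,0,0],"hand":40}
    - {"slide":[0,0,0],"delta_rot":[0,0,0],"hand":40}
    - {"slide":[0,0,0],"delta_rot":[0,0,0],"hand":40}
    - {"slide":[0,0,0],"delta_rot":[0,0,0],"hand":40}

```text
clock: 4.78
tool_pos: [0.5878, -0.2014, 0.0213]
eef_rot: [180.0, -0.0, 36.0]
contact_force: [0.4, -1.0, 1.9]
grip_width: 0.576
grip_force: 41.7
```

Call:
drive_tool:
  rows:
    - {"slide":[0,0,0],"delta_rot":[0,0,0],"hand":40}
    - {"slide":[0,0,0],"delta_rot":[0,0,0],"hand":40}
    - {"slide":[0,0,0],"delta_rot":[0,0,0],"hand":40}

```text
clock: 5.03
tool_pos: [0.5878, -0.2015, 0.0213]
eef_rot: [179.9, -0.0, 36.0]
contact_force: [-0.2, -0.3, 4.6]
grip_width: 0.577
grip_force: 42.0
```

Call:
drive_tool:
  rows:
    - {"slide":[0,0,0],"delta_rot":[0,0,0],"hand":75}
    - {"slide":[0,0,0],"delta_rot":[0,0,0],"hand":75}
    - {"slide":[0,0,0],"delta_rot":[0,0,0],"hand":75}
    - {"slide":[0,0,0.033],"delta_rot":[0,0,0],"hand":75}
    - {"slide":[0,0,0.033],"delta_rot":[0,0,0],"hand":75}

```text
clock: 5.45
tool_pos: [0.5874, -0.2013, 0.0106]
eef_rot: [180.0, -0.0, 36.0]
contact_force: [-0.0, 0.2, -1.1]
grip_width: 0.876
grip_force: 0.0
```

Call:
drive_tool:
  rows:
    - {"slide":[0,0,0.033],"delta_rot":[0,0,0],"hand":75}
    - {"slide":[0,0,0.033],"delta_rot":[0,0,0],"hand":75}
    - {"slide":[0,0,0],"delta_rot":[0,0,0],"hand":40}
    - {"slide":[0,0,0],"delta_rot":[0,0,0],"hand":40}
    - {"slide":[0,0,0],"delta_rot":[0,0,0],"hand":40}

```text
clock: 5.87
tool_pos: [0.5872, -0.201, 0.0014]
eef_rot: [-180.0, 0.0, 36.0]
contact_force: [0.2, 0.5, -1.7]
grip_width: 0.578
grip_force: 41.5
```

Call:
drive_tool:
  rows:
    - {"slide":[0,0,0],"delta_rot":[0,0,0],"hand":40}
    - {"slide":[0,0,0],"delta_rot":[0,0,0],"hand":40}

```text
clock: 6.03
tool_pos: [0.5874, -0.2011, 0.0013]
eef_rot: [-180.0, -0.0, 36.0]
contact_force: [-1.6, 0.1, 2.1]
grip_width: 0.58
grip_force: 42.9
```

Run:
```python
from h import *
d=manip.get_image("wrist");e=manip.get_image("side");go([.503,-.4085,.12])
cv2.imwrite("pics/c5.png",np.hstack([cv2.resize(d["img"],(400,300)),cv2.resize(e["img"][170:270,270:403],(400,300))])[:,:,::-1])
```

```text
t 6.13 at [ 0.5874 -0.2011  0.0013] [-180.   -0.   36.] F [-1.   0.5  3.4] grip 0.58 43.2
 turn units [0. 0. 0.] shift(after turn) [-1.2681  0.7875 -0.7918] rows>= 6.078118413061677
```

View pics/c5.png

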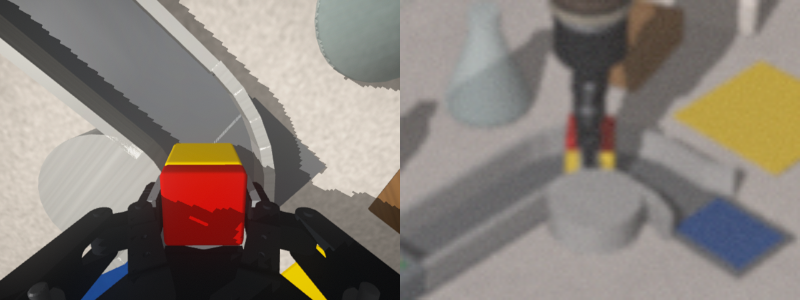

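Call:
drive_tool:
  rows:
    - {"slide":[0,0,-0.15],"delta_rot":[0,0,0],"hand":40}
    - {"slide":[0,0,-0.25],"delta_rot":[0,0,0],"hand":40}
    - {"slide":[-0.2113,0.1313,0],"delta_rot":[0,0,0],"hand":40}
    - {"slide":[-0.2113,0.1313,0],"delta_rot":[0,0,0],"hand":40}
    - {"slide":[-0.2113,0.1313,0],"delta_rot":[0,0,0],"hand":40}

```text
clock: 6.55
tool_pos: [0.5455, -0.306, 0.0618]
eef_rot: [179.9, -0.0, 36.1]
contact_force: [0.2, -0.7, -1.6]
grip_width: 0.58
grip_force: 45.9
```

Call:
drive_tool:
  rows:
    - {"slide":[-0.2113,0.1313,0],"delta_rot":[0,0,0],"hand":40}
    - {"slide":[-0.2113,0.1313,0],"delta_rot":[0,0,0],"hand":40}
    - {"slide":[-0.2113,0.1313,0],"delta_rot":[0,0,0],"hand":40}
    - {"slide":[0,0,0],"delta_rot":[0,0,0],"hand":40}
    - {"slide":[0,0,0.1],"delta_rot":[0,0,0],"hand":40}

```text
clock: 6.97
tool_pos: [0.5023, -0.4139, 0.0482]
eef_rot: [179.7, 0.0, 35.7]
contact_force: [1.0, 0.6, -2.1]
grip_width: 0.582
grip_force: 45.8
```

Call:
drive_tool:
  rows:
    - {"slide":[0,0,0.1],"delta_rot":[0,0,0],"hand":40}
    - {"slide":[0,0,0.1],"delta_rot":[0,0,0],"hand":40}
    - {"slide":[0,0,0.05],"delta_rot":[0,0,0],"hand":40}
    - {"slide":[0,0,0],"delta_rot":[0,0,0],"hand":40}

```text
clock: 7.3
tool_pos: [0.5018, -0.4077, 0.0065]
eef_rot: [-179.8, 0.1, 36.0]
contact_force: [-0.8, 0.1, -1.5]
grip_width: 0.578
grip_force: 45.8
```

Run:
```python
from h import *
go([.503,-.4085,.0005])
d=manip.get_image("wrist");e=manip.get_image("side")
for b in blobs(d,"red",300): print(b[:3],rect(d,b[3],.067))
cv2.imwrite("pics/c6.png",np.hstack([cv2.resize(d["img"],(400,300)),cv2.resize(e["img"][150:250,330:463],(400,300))])[:,:,::-1])
```

```text
t 7.3 at [ 0.5018 -0.4077  0.0065] [-179.8    0.1   36. ] F [-0.8  0.1 -1.5] grip 0.578 45.8
 turn units [0. 0. 0.] shift(after turn) [0.0035 0.009  0.0398] rows>= 0.147165599211655
(325.991099109911, 330.0988432176551, 14998.5) ((499.7334289550781, -409.623779296875), (53.67672348022461, 51.636173248291016), 35.84725570678711)
```

Call:
drive_tool:
  rows:
    - {"slide":[0,0,0.02],"delta_rot":[0,0,0],"hand":40}
    - {"slide":[0,0,0.018],"delta_rot":[0,0,0],"hand":40}
    - {"slide":[0,0,0],"delta_rot":[0,0,0],"hand":40}
    - {"slide":[0,0,0],"delta_rot":[0,0,0],"hand":70}
    - {"slide":[0,0,0],"delta_rot":[0,0,0],"hand":85}

```text
clock: 7.82
tool_pos: [0.5033, -0.4088, 0.0033]
eef_rot: [180.0, -0.0, 36.0]
contact_force: [0.2, -1.2, -0.4]
grip_width: 0.84
grip_force: 0.0
```

Call:
drive_tool:
  rows:
    - {"slide":[0,0,0],"delta_rot":[0,0,0],"hand":85}
    - {"slide":[0,0,0],"delta_rot":[0,0,0],"hand":85}
    - {"slide":[0,0,-0.1],"delta_rot":[0,0,0],"hand":85}
    - {"slide":[0,0,-0.25],"delta_rot":[0,0,0],"hand":85}
    - {"slide":[0,0,-0.25],"delta_rot":[0,0,0],"hand":85}

```text
clock: 8.23
tool_pos: [0.5018, -0.4078, 0.0924]
eef_rot: [-179.8, 0.1, 36.0]
contact_force: [1.3, -1.6, 0.3]
grip_width: 0.995
grip_force: 0.0
```

Call:
drive_tool:
  rows:
    - {"slide":[0,0,-0.25],"delta_rot":[0,0,0],"hand":85}
    - {"slide":[0,0,-0.15],"delta_rot":[0,0,0.05],"hand":85}
    - {"slide":[0,0,0],"delta_rot":[0,0,0.05],"hand":85}
    - {"slide":[0,0,0],"delta_rot":[0,0,0.05],"hand":85}
    - {"slide":[0,0,0],"delta_rot":[0,0,0.05],"hand":85}

```text
clock: 8.65
tool_pos: [0.5033, -0.4089, 0.1538]
eef_rot: [179.9, -0.1, 11.7]
contact_force: [-0.2, -0.5, -0.4]
grip_width: 0.993
grip_force: 0.0
```

Call:
drive_tool:
  rows:
    - {"slide":[0,0,0],"delta_rot":[0,0,0.05],"hand":85}
    - {"slide":[0,0,0],"delta_rot":[0,0,0.05],"hand":85}
    - {"slide":[0,0,0],"delta_rot":[0,0,0],"hand":85}
    - {"slide":[0,0,0],"delta_rot":[0,0,0],"hand":85}

```text
clock: 8.98
tool_pos: [0.5031, -0.4085, 0.1529]
eef_rot: [180.0, 0.0, 0.2]
contact_force: [0.6, 0.9, -0.2]
grip_width: 0.997
grip_force: 0.0
```

Run:
```python
from h import *
go([.50,.27,.20],0)
print(manip.sense()["q"])
d=manip.get_image("top");e=manip.get_image("side")
for c,z in(("red",.067),("orange",.043)):
  for b in blobs(d,c): print(c,np.round(b[:3],1),ray(d,b,z)[:2])
  for b in blobs(e,c): print("side",c,np.round(b[:3],1),ray(e,b,z)[:2])
# block outlines: bright low-saturation inside mat region
h=hsv(d); m=cv2.inRange(h,(0,0,150),(180,70,255)); k=np.zeros_like(m);k[202:290,156:248]=255
cs,_=cv2.findContours(cv2.bitwise_or(m&k,cv2.inRange(h,(6,150,120),(16,255,255))&k),cv2.RETR_EXTERNAL,cv2.CHAIN_APPROX_NONE)
for c in cs:
  if cv2.contourArea(c)>100: print(rect(d,c,.043))
```

```text
t 8.98 at [ 0.5031 -0.4085  0.1529] [180.    0.    0.2] F [ 0.6  0.9 -0.2] grip 0.997 0.0
 turn units [0.0001 0.     0.0017] shift(after turn) [-0.0206 -4.5236 -0.3138] rows>= 16.311359169490693
[ 33.7826  29.1956   0.8532  89.9433  -0.4588  60.8574 -55.0435]
red [  50.4  470.9 1567. ] [-0.0607  0.6191]
red [454.2 242.6 216. ] [ 0.4939 -0.4061]
red [ 51.1 232.8 235.5] [0.5352 0.6511]
side red [447.9 205.6 282. ] [ 0.3307 -0.4549]
side red [426.7 163.5 178.5] [ 0.5147 -0.6233]
orange [171.4 221.3 125. ] [0.5652 0.342 ]
orange [226.2 217.4 124. ] [0.5735 0.1952]
side orange [204.5 321.3  65. ] [0.5685 0.3419]
side orange [243.9 288.8  52. ] [0.5764 0.1947]
((565.03076171875, 342.2655029296875), (53.853668212890625, 55.46654510498047), 64.8385238647461)
((573.5101318359375, 194.62448120117188), (54.97446060180664, 55.46147155761719), 67.33912658691406)
```

Call:
drive_tool:
  rows:
    - {"slide":[0,-0.15,-0.05],"delta_rot":[0,0,0],"hand":85}
    - {"slide":[0,-0.25,-0.05],"delta_rot":[0,0,0],"hand":85}
    - {"slide":[0,-0.26,-0.05],"delta_rot":[0,0,0],"hand":85}
    - {"slide":[0,-0.26,-0.05],"delta_rot":[0,0,0],"hand":85}
    - {"slide":[0,-0.26,-0.05],"delta_rot":[0,0,0],"hand":85}

```text
clock: 9.5
tool_pos: [0.5027, -0.2301, 0.1907]
eef_rot: [180.0, -0.0, 0.1]
contact_force: [1.3, -0.2, -0.3]
grip_width: 0.996
grip_force: 0.0
```

Call:
drive_tool:
  rows:
    - {"slide":[0,-0.26,-0.05],"delta_rot":[0,0,0],"hand":85}
    - {"slide":[0,-0.26,0],"delta_rot":[0,0,0],"hand":85}
    - {"slide":[0,-0.26,0],"delta_rot":[0,0,0],"hand":85}
    - {"slide":[0,-0.26,0],"delta_rot":[0,0,0],"hand":85}
    - {"slide":[0,-0.26,0],"delta_rot":[0,0,0],"hand":85}

```text
clock: 9.92
tool_pos: [0.5027, -0.035, 0.1982]
eef_rot: [180.0, -0.1, 0.1]
contact_force: [1.0, 0.6, -0.7]
grip_width: 0.992
grip_force: 0.0
```

Call:
drive_tool:
  rows:
    - {"slide":[0,-0.26,0],"delta_rot":[0,0,0],"hand":85}
    - {"slide":[0,-0.26,0],"delta_rot":[0,0,0],"hand":85}
    - {"slide":[0,-0.26,0],"delta_rot":[0,0,0],"hand":85}
    - {"slide":[0,-0.26,0],"delta_rot":[0,0,0],"hand":85}
    - {"slide":[0,-0.26,0],"delta_rot":[0,0,0],"hand":85}

```text
clock: 10.33
tool_pos: [0.5027, 0.1601, 0.1981]
eef_rot: [-180.0, -0.0, 0.1]
contact_force: [0.7, 0.5, -0.4]
grip_width: 0.993
grip_force: 0.0
```

Call:
drive_tool:
  rows:
    - {"slide":[0,-0.25,0],"delta_rot":[0,0,0],"hand":85}
    - {"slide":[0,-0.15,0],"delta_rot":[0,0,0],"hand":85}
    - {"slide":[0,0,0],"delta_rot":[0,0,0],"hand":85}
    - {"slide":[0,0,0],"delta_rot":[0,0,0],"hand":85}

```text
clock: 10.67
tool_pos: [0.5025, 0.2198, 0.1977]
eef_rot: [-180.0, 0.0, 0.3]
contact_force: [-0.6, -0.5, 0.0]
grip_width: 0.995
grip_force: 0.0
```

```bash
cat >> h.py <<'E'
def blks(d,z,cols=("orange",)):
    """white bodies' top outline around discs: hull of white+disc near each disc -> world rect"""
    h=hsv(d); out=[]
    white=cv2.inRange(h,(0,0,165),(180,60,255))
    for b in sum((blobs(d,c,80) for c in cols),[]):
        r=int(np.sqrt(b[2]/np.pi)*1.9); k=np.zeros_like(white); cv2.circle(k,(int(b[0]),int(b[1])),r,255,-1)
        out.append((np.round(b[:3],1),ray(d,b,z)[:2],b,white&k))
    return out
E
python3 - <<'E'
from h import *
go([.50,.27,.20],0)
print(manip.sense()["q"])
d=manip.get_image("wrist")
for x in blks(d,.043): print(x[0],x[1])
cv2.imwrite("pics/c7.png",d["img"][:,:,::-1])
E
```

```text
t 10.67 at [0.5025 0.2198 0.1977] [-180.     0.     0.3] F [-0.6 -0.5  0. ] grip 0.995 0.0
 turn units [-0.0001  0.0001  0.0025] shift(after turn) [-0.017  -0.3346 -0.0155] rows>= 1.2064488583723645
[ -18.3469   18.86    -14.1835  100.1007    5.1435   61.6743 -123.9442]
[ 196.9  139.7 1344.5] [0.5681 0.3408]
[ 354.2  131.2 1376.5] [0.5765 0.193 ]
```

View pics/c7.png

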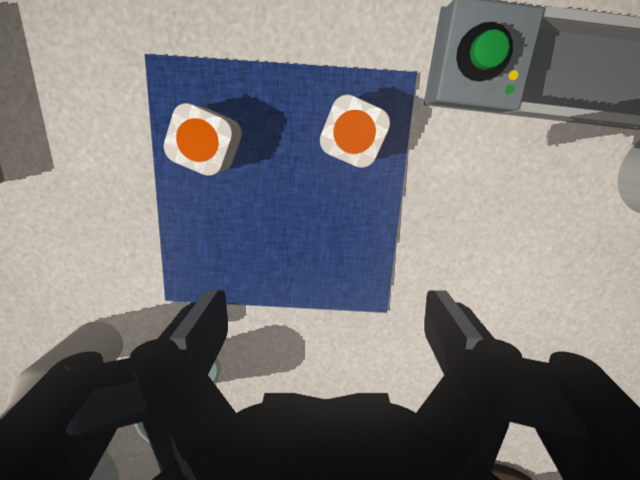

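The blocks are at (197,140) and (354,131), both orange up. I'll measure their yaw by fitting rectangles.

Run:
```python
from h import *
d=manip.get_image("wrist")
h=hsv(d)
for v in(150,180,200):
 for x in blks(d,.043):
  b=x[2]; k=np.zeros(h.shape[:2],np.uint8); cv2.circle(k,(int(b[0]),int(b[1])),44,255,-1)
  m=(cv2.inRange(h,(0,0,v),(180,60,255))|cv2.inRange(h,(6,150,120),(16,255,255)))&k
  cs=cv2.findContours(m,cv2.RETR_EXTERNAL,cv2.CHAIN_APPROX_NONE)[0]; c=max(cs,key=cv2.contourArea)
  print(v,rect(d,c,.043))
```

```text
150 ((567.766845703125, 341.1954650878906), (56.498966217041016, 56.85840606689453), 66.49425506591797)
150 ((576.0944213867188, 193.5675811767578), (56.37272644042969, 56.79881286621094), 67.32560729980469)
180 ((567.7081909179688, 341.12005615234375), (55.9636116027832, 56.083274841308594), 66.70591735839844)
180 ((575.977783203125, 193.4871826171875), (55.94385528564453, 55.654083251953125), 67.3692398071289)
200 ((567.7325439453125, 341.068603515625), (55.615238189697266, 55.581302642822266), 65.7961196899414)
200 ((576.1710815429688, 193.56016540527344), (55.63484191894531, 55.23613357543945), 67.30722045898438)
```

Call:
drive_tool:
  rows:
    - {"slide":[0,0,0],"delta_rot":[0,0,-0.0556],"hand":85}
    - {"slide":[0,0,0],"delta_rot":[0,0,-0.0556],"hand":85}
    - {"slide":[0,0,0],"delta_rot":[0,0,-0.0556],"hand":85}
    - {"slide":[0,0,0],"delta_rot":[0,0,-0.0556],"hand":85}
    - {"slide":[0,0,0],"delta_rot":[0,0,-0.0556],"hand":85}

```text
clock: 11.18
tool_pos: [0.5034, 0.2163, 0.1979]
eef_rot: [179.9, 0.0, 33.6]
contact_force: [-0.2, 0.1, -0.9]
grip_width: 1.0
grip_force: 0.0
```

Call:
drive_tool:
  rows:
    - {"slide":[0,0,0],"delta_rot":[0,0,-0.0556],"hand":85}
    - {"slide":[0,0,0],"delta_rot":[0,0,-0.0556],"hand":85}
    - {"slide":[0,0,0],"delta_rot":[0,0,-0.0556],"hand":85}
    - {"slide":[0,0,0],"delta_rot":[0,0,-0.0556],"hand":85}
    - {"slide":[0,0,0],"delta_rot":[0,0,-0.0556],"hand":85}

```text
clock: 11.6
tool_pos: [0.5035, 0.2162, 0.1979]
eef_rot: [180.0, 0.0, 66.9]
contact_force: [0.2, 0.7, -0.8]
grip_width: 0.996
grip_force: 0.0
```

Call:
drive_tool:
  rows:
    - {"slide":[0,0,0],"delta_rot":[0,0.0536,0],"hand":85}
    - {"slide":[0,0,0],"delta_rot":[0,0.0536,0],"hand":85}
    - {"slide":[0,0,0],"delta_rot":[0,0.0536,0],"hand":85}
    - {"slide":[0,0,0],"delta_rot":[0,0.0536,0],"hand":85}
    - {"slide":[0,0,0],"delta_rot":[0,0.0536,0],"hand":85}

```text
clock: 12.02
tool_pos: [0.5029, 0.2162, 0.1976]
eef_rot: [179.9, -30.5, 66.7]
contact_force: [-0.1, 2.1, -0.1]
grip_width: 0.991
grip_force: 0.0
```

Call:
drive_tool:
  rows:
    - {"slide":[0,0,0],"delta_rot":[0,0.0536,0],"hand":85}
    - {"slide":[0,0,0],"delta_rot":[0,0.0536,0],"hand":85}
    - {"slide":[0,0,0],"delta_rot":[0,0,0],"hand":85}
    - {"slide":[0,0,0],"delta_rot":[0,0,0],"hand":85}

```text
clock: 12.35
tool_pos: [0.5014, 0.217, 0.1946]
eef_rot: [-179.1, -40.1, 66.2]
contact_force: [0.2, 0.4, 0.2]
grip_width: 0.995
grip_force: 0.0
```

```bash
cat >> h.py <<'E'
LT=.050
def tgt(P,yaw,tilt,back=0.,L=None):
    """tool pose so that object centre P lies L behind TCP (minus back-off along tool); print turn, shift before/after turn"""
    s=manip.sense(); r=Ro.from_euler("xyz",s["eef_rot"],degrees=True)
    rt=Ro.from_euler("xyz",[180,0,yaw],degrees=True)*Ro.from_euler("y",tilt,degrees=True)
    T=np.array(P)+((LT if L is None else L)-back)*rt.apply([0,0,1]); dp=T-s["tool_pos"]
    print("t",round(s["clock"],2),"at",s["tool_pos"],"F",s["contact_force"].round(1),"grip",round(s["grip_width"]*85.4,1),round(s["grip_force"],1),"q",s["q"].round(0))
    print(" to",T,"turn deg",(r.inv()*rt).as_rotvec(degrees=True).round(1),"shift now-axes",r.inv().apply(dp)/.15,"after-axes",rt.inv().apply(dp)/.15,"rows>=",round(np.linalg.norm(dp)/.0417,1))
E
python3 - <<'E'
from h import *
B=[.5755,.194,.023]
tgt(B,67,45,.09);tgt(B,67,45,0)
E
```

```text
t 12.35 at [0.5014 0.217  0.1946] F [0.2 0.4 0.2] grip 85.0 0.0 q [ 39.  20. -52. 123. -41.  28.   1.]
 to [0.5644 0.168  0.0513] turn deg [-0.3  4.9 -0.6] shift now-axes [-0.7142  0.5268  0.6398] after-axes [-0.7721  0.5148  0.5793] rows>= 3.9
t 12.35 at [0.5014 0.217  0.1946] F [0.2 0.4 0.2] grip 85.0 0.0 q [ 39.  20. -52. 123. -41.  28.   1.]
 to [ 0.5893  0.2265 -0.0124] turn deg [-0.3  4.9 -0.6] shift now-axes [-0.6629  0.5301  1.2376] after-axes [-0.7721  0.5148  1.1793] rows>= 5.4
```

Call:
drive_tool:
  rows:
    - {"slide":[0,0,0],"delta_rot":[-0.002,0.041,-0.005],"hand":85}
    - {"slide":[-0.19,0.13,0.145],"delta_rot":[0,0,0],"hand":85}
    - {"slide":[-0.19,0.13,0.145],"delta_rot":[0,0,0],"hand":85}
    - {"slide":[-0.19,0.13,0.145],"delta_rot":[0,0,0],"hand":85}
    - {"slide":[-0.19,0.13,0.145],"delta_rot":[0,0,0],"hand":85}

```text
clock: 12.77
tool_pos: [0.5674, 0.1742, 0.052]
eef_rot: [179.8, -45.0, 67.7]
contact_force: [1.9, -0.8, 1.2]
grip_width: 0.995
grip_force: 0.0
```

Call:
drive_tool:
  rows:
    - {"slide":[0,0,0],"delta_rot":[0,0,0],"hand":85}
    - {"slide":[0,0,0],"delta_rot":[0,0,0],"hand":85}

```text
clock: 12.93
tool_pos: [0.5658, 0.1752, 0.0517]
eef_rot: [-179.7, -45.1, 67.3]
contact_force: [-0.7, 1.2, 1.7]
grip_width: 0.991
grip_force: 0.0
```

Run:
```python
from h import *
B=[.5755,.194,.023]
tgt(B,67,45,.09);tgt(B,67,45,0)
```

```text
t 12.93 at [0.5658 0.1752 0.0517] F [-0.7  1.2  1.7] grip 84.6 0.0 q [ 41.  46. -52. 122. -41.  13.  21.]
 to [0.5644 0.168  0.0513] turn deg [-0.5 -0.1  0.2] shift now-axes [-0.0359  0.0104 -0.0322] after-axes [-0.0359  0.0109 -0.032 ] rows>= 0.2
t 12.93 at [0.5658 0.1752 0.0517] F [-0.7  1.2  1.7] grip 84.6 0.0 q [ 41.  46. -52. 122. -41.  13.  21.]
 to [ 0.5893  0.2265 -0.0124] turn deg [-0.5 -0.1  0.2] shift now-axes [-0.0369  0.0161  0.5678] after-axes [-0.0359  0.0109  0.568 ] rows>= 2.0
```

Call:
drive_tool:
  rows:
    - {"slide":[-0.036,0.014,0.11],"delta_rot":[0,0,0],"hand":85}
    - {"slide":[0,0,0.12],"delta_rot":[0,0,0],"hand":85}
    - {"slide":[0,0,0.12],"delta_rot":[0,0,0],"hand":85}
    - {"slide":[0,0,0.12],"delta_rot":[0,0,0],"hand":85}
    - {"slide":[0,0,0.1],"delta_rot":[0,0,0],"hand":85}

```text
clock: 13.35
tool_pos: [0.5875, 0.2214, 0.0008]
eef_rot: [179.7, -45.3, 68.0]
contact_force: [1.0, -0.0, 0.8]
grip_width: 0.993
grip_force: 0.0
```

Call:
drive_tool:
  rows:
    - {"slide":[0,0,0],"delta_rot":[0,0,0],"hand":85}
    - {"slide":[0,0,0],"delta_rot":[0,0,0],"hand":85}

```text
clock: 13.52
tool_pos: [0.5868, 0.2209, 0.0004]
eef_rot: [179.9, -45.3, 67.8]
contact_force: [-0.1, 0.2, 1.3]
grip_width: 0.999
grip_force: 0.0
```

Run:
```python
from h import *
B=[.5755,.194,.023]
tgt(B,67,45,0)
d=manip.get_image("wrist");e=manip.get_image("side")
cv2.imwrite("pics/c8.png",np.hstack([cv2.resize(d["img"],(400,300)),cv2.resize(e["img"][240:340,180:313],(400,300))])[:,:,::-1])
```

```text
t 13.52 at [0.5868 0.2209 0.0004] F [-0.1  0.2  1.3] grip 85.3 0.0 q [ 33.  52. -48. 121. -73.   7.  54.]
 to [ 0.5893  0.2265 -0.0124] turn deg [-0.5 -0.3  0.6] shift now-axes [-0.0313  0.0011  0.0888] after-axes [-0.0309  0.0008  0.089 ] rows>= 0.3
```

View pics/c8.png

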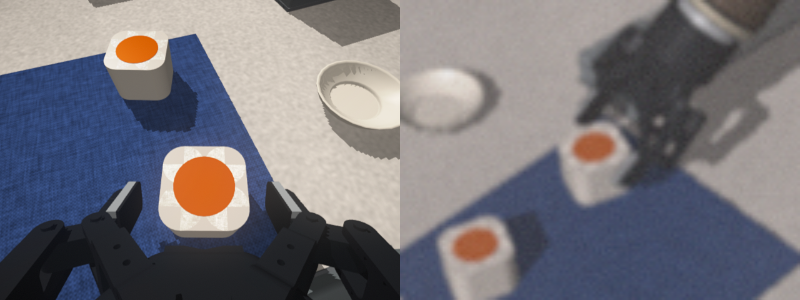

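Wrist view: the fingers straddle block B at (203,190) in the left crop, with both faces clear. J5 and J6 are at their limits, so I grip here.

Call:
drive_tool:
  force: 60
  rows:
    - {"slide":[0,0,0],"delta_rot":[0,0,0],"hand":45}
    - {"slide":[0,0,0],"delta_rot":[0,0,0],"hand":45}
    - {"slide":[0,0,0],"delta_rot":[0,0,0],"hand":45}
    - {"slide":[0,0,0],"delta_rot":[0,0,0],"hand":45}
    - {"slide":[0,0,0],"delta_rot":[0,0,0],"hand":45}

```text
clock: 14.03
tool_pos: [0.587, 0.2186, -0.0011]
eef_rot: [-180.0, -45.3, 67.5]
contact_force: [-2.5, -4.4, 8.7]
grip_width: 0.648
grip_force: 62.0
```

Call:
drive_tool:
  rows:
    - {"slide":[0.05,0,-0.05],"delta_rot":[0,0,0],"hand":45}
    - {"slide":[0.1,0,-0.1],"delta_rot":[0,0,0],"hand":45}
    - {"slide":[0.1,0,-0.1],"delta_rot":[0,0,0],"hand":45}
    - {"slide":[0.1,0,-0.1],"delta_rot":[0,0,0],"hand":45}
    - {"slide":[0.1,0,-0.1],"delta_rot":[0,0,0],"hand":45}

```text
clock: 14.45
tool_pos: [0.5859, 0.2182, 0.0943]
eef_rot: [-179.9, -45.2, 67.5]
contact_force: [0.6, 0.6, -2.4]
grip_width: 0.644
grip_force: 63.7
```

Call:
drive_tool:
  rows:
    - {"slide":[0,0,0],"delta_rot":[0,0,0],"hand":45}
    - {"slide":[0,0,0],"delta_rot":[0,-0.05,0],"hand":45}
    - {"slide":[0,0,0],"delta_rot":[0,-0.05,0],"hand":45}
    - {"slide":[0,0,0],"delta_rot":[0,-0.05,0],"hand":45}
    - {"slide":[0,0,0],"delta_rot":[0,-0.05,0],"hand":45}

```text
clock: 14.87
tool_pos: [0.5845, 0.219, 0.0886]
eef_rot: [-179.4, -27.3, 67.6]
contact_force: [-0.5, 0.1, -3.6]
grip_width: 0.64
grip_force: 63.9
```

Run:
```python
from h import *
B=[.5755,.194,.031]
tgt(B,67,-45,-.08);print(manip.sense()["eef_rot"])
```

```text
t 14.87 at [0.5845 0.219  0.0886] F [-0.5  0.1 -3.6] grip 54.7 63.9 q [ -5.  27.  -9. 114. -39.  30.  -1.]
 to [ 0.5396  0.1094 -0.0609] turn deg [ -0.4 -72.3   1. ] shift now-axes [-1.159   0.0073  0.5232] after-axes [0.1467 0.0099 1.2631] rows>= 4.6
[-179.4129  -27.3244   67.5804]
```

Call:
drive_tool:
  rows:
    - {"slide":[0,0,0],"delta_rot":[0,-0.05,0],"hand":45}
    - {"slide":[0,0,0],"delta_rot":[0,-0.05,0],"hand":45}
    - {"slide":[0,0,0],"delta_rot":[0,-0.05,0],"hand":45}
    - {"slide":[0,0,0],"delta_rot":[0,-0.05,0],"hand":45}
    - {"slide":[0,0,0],"delta_rot":[0,-0.05,0],"hand":45}

```text
clock: 15.28
tool_pos: [0.5843, 0.2209, 0.0887]
eef_rot: [-179.5, 1.2, 68.1]
contact_force: [1.1, 0.3, -3.3]
grip_width: 0.646
grip_force: 63.9
```

Call:
drive_tool:
  rows:
    - {"slide":[0,0,0],"delta_rot":[0,-0.05,0],"hand":45}
    - {"slide":[0,0,0],"delta_rot":[0,-0.05,0],"hand":45}
    - {"slide":[0,0,0],"delta_rot":[0,-0.05,0],"hand":45}
    - {"slide":[0,0,0],"delta_rot":[0,-0.05,0],"hand":45}
    - {"slide":[0,0,0],"delta_rot":[0,-0.05,0],"hand":45}

```text
clock: 15.7
tool_pos: [0.5842, 0.222, 0.0879]
eef_rot: [-179.3, 31.1, 68.5]
contact_force: [1.3, -1.2, -2.1]
grip_width: 0.639
grip_force: 63.9
```

Call:
drive_tool:
  rows:
    - {"slide":[0,0,0],"delta_rot":[0,-0.05,0],"hand":45}
    - {"slide":[0,0,0],"delta_rot":[0,-0.05,0],"hand":45}
    - {"slide":[0,0,0],"delta_rot":[0,0,0],"hand":45}

```text
clock: 15.95
tool_pos: [0.5807, 0.224, 0.08]
eef_rot: [-178.4, 43.6, 69.5]
contact_force: [-2.3, 0.7, -5.8]
grip_width: 0.643
grip_force: 63.9
```

Run:
```python
from h import *
B=[.5755,.194,.031]
tgt(B,67,-45,0,.062);print(manip.sense()["eef_rot"])
d=manip.get_image("wrist");e=manip.get_image("side")
cv2.imwrite("pics/c9.png",np.hstack([cv2.resize(d["img"],(400,300)),cv2.resize(e["img"][200:320,180:340],(400,300))])[:,:,::-1])
```

```text
t 15.95 at [0.5807 0.224  0.08  ] F [-2.3  0.7 -5.8] grip 54.9 63.9 q [-49.  58.  23.  65.   5.  96. -52.]
 to [ 0.5584  0.1536 -0.0128] turn deg [ 0.2 -1.4  1.8] shift now-axes [0.0707 0.0466 0.7862] after-axes [0.0911 0.0462 0.7841] rows>= 2.8
[-178.3883   43.5915   69.5304]
```

View pics/c9.png

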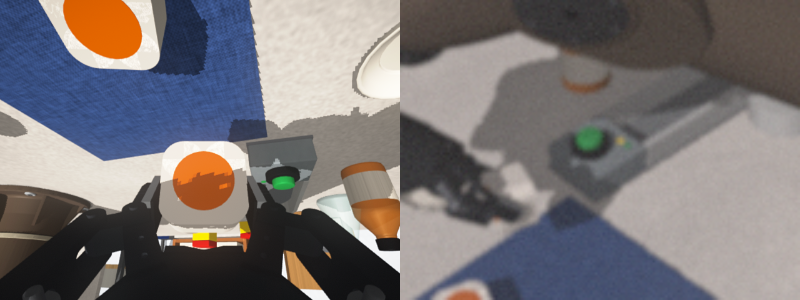

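Crop: block B is held, orange face at (203,180) now vertical. I'll lower it to stand on its side.

Call:
drive_tool:
  rows:
    - {"slide":[0,0,0],"delta_rot":[0,-0.012,0.015],"hand":45}
    - {"slide":[0.023,0.012,0.18],"delta_rot":[0,0,0],"hand":45}
    - {"slide":[0.023,0.012,0.18],"delta_rot":[0,0,0],"hand":45}
    - {"slide":[0.023,0.012,0.18],"delta_rot":[0,0,0],"hand":45}
    - {"slide":[0.023,0.012,0.18],"delta_rot":[0,0,0],"hand":45}

```text
clock: 16.47
tool_pos: [0.5668, 0.1566, 0.003]
eef_rot: [179.0, 44.0, 66.0]
contact_force: [4.4, 54.7, 96.0]
grip_width: 0.641
grip_force: 81.2
```

Call:
drive_tool:
  rows:
    - {"slide":[0,0,0],"delta_rot":[0,0,0],"hand":45}
    - {"slide":[0,0,0],"delta_rot":[0,0,0],"hand":45}

```text
clock: 16.63
tool_pos: [0.5664, 0.1565, 0.0033]
eef_rot: [179.1, 44.1, 66.0]
contact_force: [-0.0, -0.1, -1.3]
grip_width: 0.643
grip_force: 71.6
```

Run:
```python
from h import *
B=[.5755,.194,.031]
tgt(B,67,-45,0,.062);print(manip.sense()["eef_rot"])
e=manip.get_image("side");cv2.imwrite("pics/c10.png",cv2.resize(e["img"][230:350,180:340],(640,480))[:,:,::-1])
```

```text
t 16.63 at [0.5664 0.1565 0.0033] F [-0.  -0.1 -1.3] grip 54.9 71.6 q [-48.  59.  24.  76.   6.  83. -54.]
 to [ 0.5584  0.1536 -0.0128] turn deg [ 0.2 -0.9 -0.7] shift now-axes [ 0.0469 -0.043   0.1041] after-axes [ 0.0491 -0.042   0.1035] rows>= 0.4
[179.0779  44.0549  66.0102]
```

View pics/c10.png

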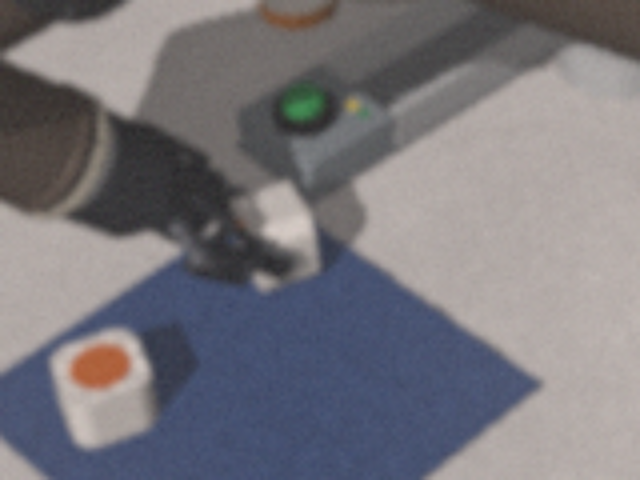

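Side crop: block B stands on edge at (285,235), orange face toward the gripper. I'll let go and back off.

Call:
drive_tool:
  rows:
    - {"slide":[0,0,0],"delta_rot":[0,0,0],"hand":60}
    - {"slide":[0,0,0],"delta_rot":[0,0,0],"hand":85}
    - {"slide":[0,0,0],"delta_rot":[0,0,0],"hand":85}
    - {"slide":[0,0,0],"delta_rot":[0,0,0],"hand":85}
    - {"slide":[0,0,0],"delta_rot":[0,0,0],"hand":85}

```text
clock: 17.1
tool_pos: [0.5659, 0.1582, 0.0017]
eef_rot: [179.2, 44.3, 66.3]
contact_force: [-0.4, -0.4, -0.9]
grip_width: 0.996
grip_force: 0.0
```

Call:
drive_tool:
  rows:
    - {"slide":[0,0,-0.1],"delta_rot":[0,0,0],"hand":85}
    - {"slide":[0,0,-0.2],"delta_rot":[0,0,0],"hand":85}
    - {"slide":[0,0,-0.25],"delta_rot":[0,0,0],"hand":85}
    - {"slide":[0,0,-0.25],"delta_rot":[0,0,0],"hand":85}
    - {"slide":[0,0,-0.15],"delta_rot":[0,0,0],"hand":85}

```text
clock: 17.52
tool_pos: [0.605, 0.2529, 0.1063]
eef_rot: [179.1, 44.1, 66.3]
contact_force: [0.9, 0.0, 0.8]
grip_width: 0.997
grip_force: 0.0
```

Call:
drive_tool:
  rows:
    - {"slide":[0,0,0],"delta_rot":[0,0.05,0],"hand":85}
    - {"slide":[0,0,0],"delta_rot":[0,0.055,0],"hand":85}
    - {"slide":[0,0,0],"delta_rot":[0,0.055,0],"hand":85}
    - {"slide":[0,0,0],"delta_rot":[0,0.055,0],"hand":85}
    - {"slide":[0,0,0],"delta_rot":[0,0.055,0],"hand":85}

```text
clock: 17.93
tool_pos: [0.6047, 0.2507, 0.1047]
eef_rot: [179.3, 11.5, 66.7]
contact_force: [0.3, -0.1, -0.2]
grip_width: 0.995
grip_force: 0.0
```

Call:
drive_tool:
  rows:
    - {"slide":[0,0,0],"delta_rot":[0,0.055,0],"hand":85}
    - {"slide":[0,0,0],"delta_rot":[0,0.05,0],"hand":85}
    - {"slide":[0,0,0],"delta_rot":[0,0,0],"hand":85}

```text
clock: 18.18
tool_pos: [0.6038, 0.243, 0.105]
eef_rot: [179.3, -0.9, 66.4]
contact_force: [1.3, -1.7, -0.3]
grip_width: 0.994
grip_force: 0.0
```

Run:
```python
from h import *
go([.57,.194,.15],67)
t=manip.get_image("top");e=manip.get_image("side");w=manip.get_image("wrist")
a=cv2.resize(t["img"][180:300,140:300],(400,300));b=cv2.resize(e["img"][230:350,180:340],(400,300));c=cv2.resize(w["img"],(400,300))
cv2.imwrite("pics/c11.png",np.vstack([np.hstack([a,b]),np.hstack([c,c*0])])[:,:,::-1])
```

```text
t 18.18 at [0.6038 0.243  0.105 ] [179.3  -0.9  66.4] F [ 1.3 -1.7 -0.3] grip 0.994 0.0
 turn units [ 0.0057 -0.0075 -0.0054] shift(after turn) [-0.3886 -0.0795 -0.2997] rows>= 1.7884517791813896
```

View pics/c11.png

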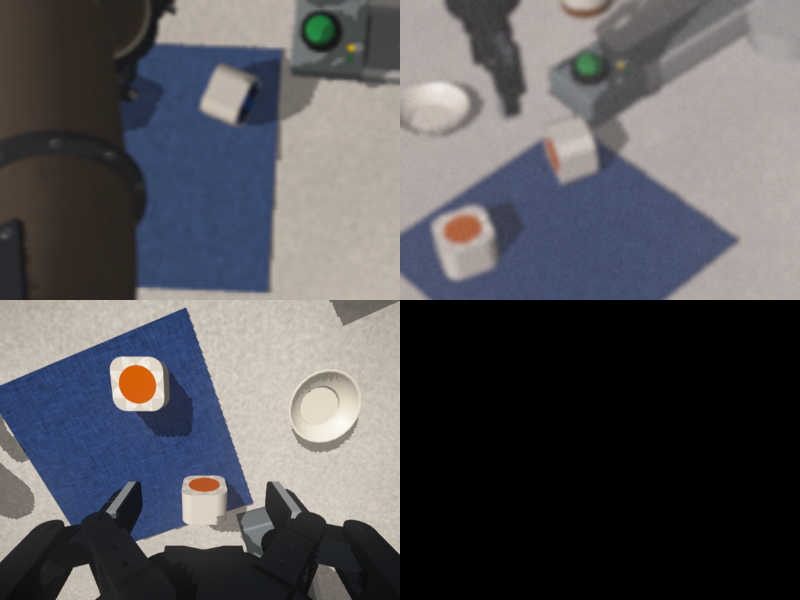

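Composite: block B stands on its side at (230,95) in the top crop, with orange toward the dish and wells toward the guide. Block A is untouched. Next I measure B's pose and regrasp it.

Run:
```python
from h import *
for n,roi,z in(("top",(215,200,250,240),.059),):
  d=manip.get_image(n);h=hsv(d)
  for v in(120,140,160):
    m=cv2.inRange(h,(0,0,v),(180,60,255));k=np.zeros_like(m);k[roi[1]:roi[3],roi[0]:roi[2]]=255
    c=max(cv2.findContours(m&k,cv2.RETR_EXTERNAL,cv2.CHAIN_APPROX_NONE)[0],key=cv2.contourArea);print(rect(d,c,z))
w=manip.get_image("wrist");h=hsv(w)
for v in(150,180,200):
    m=cv2.inRange(h,(0,0,v),(180,60,255))|cv2.inRange(h,(6,150,120),(16,255,255));k=np.zeros_like(m);k[270:370,280:375]=255
    c=max(cv2.findContours(m&k,cv2.RETR_EXTERNAL,cv2.CHAIN_APPROX_NONE)[0],key=cv2.contourArea);print("w",cv2.boundingRect(c),rect(w,c,.059))
for b in blobs(w,"orange"): print(b[:3], [ray(w,b,z)[:2] for z in(.031,.043)])
B=[.5755,.185,.031];tgt(B,66,20,.09)
```

```text
((571.30712890625, 183.6242218017578), (42.788475036621094, 53.896461486816406), 68.58929443359375)
((570.5493774414062, 183.39743041992188), (40.550167083740234, 50.884273529052734), 67.33549499511719)
((569.7095336914062, 183.32638549804688), (39.057098388671875, 47.42098617553711), 67.3521499633789)
w (285, 284, 80, 86) ((577.9767456054688, 189.45826721191406), (75.25230407714844, 52.23023986816406), 59.86083984375)
w (287, 285, 77, 85) ((578.2820434570312, 189.28155517578125), (73.97757720947266, 51.25904846191406), 60.90929412841797)
w (291, 285, 73, 85) ((579.3161010742188, 189.13121032714844), (71.86188507080078, 50.51503372192383), 63.57222366333008)
(327.61591478696744, 299.1848370927318, 798.0) [array([0.5843, 0.198 ]), array([0.5865, 0.2036])]
(221.7542414256072, 138.78817283046504, 2731.0) [array([0.5644, 0.3426]), array([0.5676, 0.3413])]
t 18.43 at [0.6041 0.2515 0.1034] F [0.1 0.1 0.3] grip 84.8 0.0 q [-37.  32.  15.  94. -10.  54. -42.]
 to [0.5699 0.1725 0.0686] turn deg [ 0.4 19.3  1. ] shift now-axes [-0.5763 -0.0054  0.2251] after-axes [-0.6183  0.0061  0.022 ] rows>= 2.2
```

Call:
drive_tool:
  rows:
    - {"slide":[0,0,-0.1],"delta_rot":[0,0.055,0],"hand":85}
    - {"slide":[-0.1,0,0],"delta_rot":[0,0.055,0],"hand":85}
    - {"slide":[-0.1,0,0],"delta_rot":[0,0.05,0],"hand":85}
    - {"slide":[-0.1,0,0],"delta_rot":[0,0,0],"hand":85}
    - {"slide":[-0.1,0,0],"delta_rot":[0,0,0],"hand":85}

```text
clock: 18.85
tool_pos: [0.5815, 0.1954, 0.1024]
eef_rot: [179.5, -19.5, 66.8]
contact_force: [-0.3, 0.5, 0.9]
grip_width: 0.995
grip_force: 0.0
```

Call:
drive_tool:
  rows:
    - {"slide":[-0.1,0,0],"delta_rot":[0,0,0],"hand":85}
    - {"slide":[0,0,0],"delta_rot":[0,0,0],"hand":85}
    - {"slide":[0,0,0],"delta_rot":[0,0,0],"hand":85}

```text
clock: 19.1
tool_pos: [0.5763, 0.1855, 0.0977]
eef_rot: [179.5, -19.5, 67.0]
contact_force: [0.1, 1.2, -0.2]
grip_width: 0.994
grip_force: 0.0
```

Run:
```python
from h import *
B=[.574,.182,.031];tgt(B,67,20,.09);tgt(B,67,20,0)
```

```text
t 19.1 at [0.5763 0.1855 0.0977] F [ 0.1  1.2 -0.2] grip 84.9 0.0 q [-14.  24.   2. 112. -29.  35. -13.]
 to [0.5687 0.1694 0.0686] turn deg [0.5 0.5 0. ] shift now-axes [-0.1767 -0.0063  0.1434] after-axes [-0.178  -0.0051  0.1419] rows>= 0.8
t 19.1 at [0.5763 0.1855 0.0977] F [ 0.1  1.2 -0.2] grip 84.9 0.0 q [-14.  24.   2. 112. -29.  35. -13.]
 to [ 0.5807  0.1977 -0.016 ] turn deg [0.5 0.5 0. ] shift now-axes [-0.1715 -0.0113  0.7433] after-axes [-0.178  -0.0051  0.7419] rows>= 2.7
```

Call:
drive_tool:
  rows:
    - {"slide":[-0.175,-0.008,0.08],"delta_rot":[0,0.004,0],"hand":85}
    - {"slide":[0,0,0.18],"delta_rot":[0,0,0],"hand":85}
    - {"slide":[0,0,0.18],"delta_rot":[0,0,0],"hand":85}
    - {"slide":[0,0,0.18],"delta_rot":[0,0,0],"hand":85}
    - {"slide":[0,0,0.12],"delta_rot":[0,0,0],"hand":85}

```text
clock: 19.52
tool_pos: [0.5812, 0.2003, -0.0168]
eef_rot: [179.5, -20.0, 67.2]
contact_force: [-0.4, 0.1, 1.1]
grip_width: 0.993
grip_force: 0.0
```

Call:
drive_tool:
  rows:
    - {"slide":[0,0,0],"delta_rot":[0,0,0],"hand":85}
    - {"slide":[0,0,0],"delta_rot":[0,0,0],"hand":45}
    - {"slide":[0,0,0],"delta_rot":[0,0,0],"hand":45}
    - {"slide":[0,0,0],"delta_rot":[0,0,0],"hand":45}
    - {"slide":[0,0,0],"delta_rot":[0,0,0],"hand":45}

```text
clock: 19.93
tool_pos: [0.5823, 0.1973, -0.0131]
eef_rot: [179.3, -20.1, 67.1]
contact_force: [0.1, 0.3, 2.9]
grip_width: 0.651
grip_force: 63.5
```

Run:
```python
from h import *
B=[.574,.182,.031];tgt(B,67,20,0)
```

```text
t 19.93 at [ 0.5823  0.1973 -0.0131] F [0.1 0.3 2.9] grip 55.6 63.5 q [-10.  35.  -6. 115. -37.  21.  -4.]
 to [ 0.5807  0.1977 -0.016 ] turn deg [ 0.7 -0.1  0.1] shift now-axes [-0.0079 -0.0115  0.0173] after-axes [-0.0079 -0.0113  0.0175] rows>= 0.1
```

Call:
drive_tool:
  rows:
    - {"slide":[0.04,0,-0.1],"delta_rot":[0,0,0],"hand":45}
    - {"slide":[0.06,0,-0.17],"delta_rot":[0,0,0],"hand":45}
    - {"slide":[0.06,0,-0.17],"delta_rot":[0,0,0],"hand":45}
    - {"slide":[0.06,0,-0.17],"delta_rot":[0,0,0],"hand":45}
    - {"slide":[0.04,0,-0.1],"delta_rot":[0,0,0],"hand":45}

```text
clock: 20.35
tool_pos: [0.5812, 0.1975, 0.1024]
eef_rot: [179.3, -20.1, 67.1]
contact_force: [0.5, -0.2, -1.0]
grip_width: 0.645
grip_force: 69.7
```

Call:
drive_tool:
  rows:
    - {"slide":[0,0,0],"delta_rot":[0,-0.055,0],"hand":45}
    - {"slide":[0,0,0],"delta_rot":[0,-0.055,0],"hand":45}
    - {"slide":[0,0,0],"delta_rot":[0,-0.055,0],"hand":45}
    - {"slide":[0,0,0],"delta_rot":[0,0,0],"hand":45}

```text
clock: 20.68
tool_pos: [0.5804, 0.2058, 0.0999]
eef_rot: [179.4, -0.7, 67.4]
contact_force: [-0.1, 2.3, -2.0]
grip_width: 0.64
grip_force: 69.8
```

Run:
```python
from h import *
p=g2w(-.112,-.085);print(p)
tgt([p[0],p[1],.15],67,0,0)
```

```text
[ 0.4146 -0.2186]
t 20.68 at [0.5804 0.2058 0.0999] F [-0.1  2.3 -2. ] grip 54.7 69.8 q [-36.  29.  16. 100. -10.  51. -38.]
 to [ 0.4146 -0.2186  0.1   ] turn deg [ 0.6 -0.7  0.4] shift now-axes [-3.037   0.0652 -0.0355] after-axes [-3.0366  0.0883 -0.0009] rows>= 10.9
```

Call:
drive_tool:
  rows:
    - {"slide":[-0.18,0.007,0],"delta_rot":[0,0,0],"hand":45}
    - {"slide":[-0.26,0.007,0],"delta_rot":[0,0,0],"hand":45}
    - {"slide":[-0.26,0.007,0],"delta_rot":[0,0,0],"hand":45}
    - {"slide":[-0.26,0.007,0],"delta_rot":[0,0,0],"hand":45}
    - {"slide":[-0.26,0.007,0],"delta_rot":[0,0,0],"hand":45}

```text
clock: 21.1
tool_pos: [0.512, 0.0262, 0.0965]
eef_rot: [179.5, -0.8, 66.9]
contact_force: [0.5, -0.0, -2.0]
grip_width: 0.646
grip_force: 69.8
```

Call:
drive_tool:
  rows:
    - {"slide":[-0.26,0.007,0],"delta_rot":[0,0,0],"hand":45}
    - {"slide":[-0.26,0.007,0],"delta_rot":[0,0,0],"hand":45}
    - {"slide":[-0.26,0.007,0],"delta_rot":[0,0,0],"hand":45}
    - {"slide":[-0.26,0.007,0],"delta_rot":[0,0,0],"hand":45}
    - {"slide":[-0.26,0.007,0],"delta_rot":[0,0,0],"hand":45}

```text
clock: 21.52
tool_pos: [0.4404, -0.1553, 0.094]
eef_rot: [179.5, -0.8, 66.9]
contact_force: [1.6, -0.6, -1.8]
grip_width: 0.643
grip_force: 69.8
```

Call:
drive_tool:
  rows:
    - {"slide":[-0.26,0.007,0],"delta_rot":[0,0,0],"hand":45}
    - {"slide":[-0.22,0.007,0],"delta_rot":[0,0,0],"hand":45}
    - {"slide":[0,0,0],"delta_rot":[0,0,-0.0475],"hand":45}
    - {"slide":[0,0,0],"delta_rot":[0,0,-0.0475],"hand":45}
    - {"slide":[0,0,0],"delta_rot":[0,0,-0.0475],"hand":45}

```text
clock: 21.93
tool_pos: [0.4146, -0.2217, 0.093]
eef_rot: [179.3, -0.6, 84.1]
contact_force: [-0.4, 0.3, -1.6]
grip_width: 0.649
grip_force: 69.8
```

Call:
drive_tool:
  rows:
    - {"slide":[0,0,0],"delta_rot":[0,-0.05,0],"hand":45}
    - {"slide":[0,0,0],"delta_rot":[0,-0.0536,0],"hand":45}
    - {"slide":[0,0,0],"delta_rot":[0,-0.0536,0],"hand":45}
    - {"slide":[0,0,0],"delta_rot":[0,-0.0536,0],"hand":45}
    - {"slide":[0,0,0],"delta_rot":[0,-0.0536,0],"hand":45}

```text
clock: 22.35
tool_pos: [0.4146, -0.2214, 0.0928]
eef_rot: [179.2, 28.6, 83.4]
contact_force: [-0.2, 0.1, -2.9]
grip_width: 0.642
grip_force: 69.8
```

Call:
drive_tool:
  rows:
    - {"slide":[0,0,0],"delta_rot":[0,-0.0536,0],"hand":45}
    - {"slide":[0,0,0],"delta_rot":[0,-0.0536,0],"hand":45}
    - {"slide":[0,0,0],"delta_rot":[0,0,0],"hand":45}

```text
clock: 22.6
tool_pos: [0.4161, -0.2158, 0.089]
eef_rot: [179.8, 41.7, 84.4]
contact_force: [-0.5, 0.8, -2.4]
grip_width: 0.646
grip_force: 69.8
```

Run:
```python
from h import *
p=g2w(-.112,-.083-.014);print(p, manip.sense()["eef_rot"])
tgt([p[0],p[1],.006+.032],84,-45,0)
```

```text
[ 0.4134 -0.2306] [179.7747  41.6688  84.43  ]
t 22.6 at [ 0.4161 -0.2158  0.089 ] F [-0.5  0.8 -2.4] grip 55.1 69.8 q [-41.  31.  38. 129.  36.  40. -43.]
 to [ 0.4097 -0.2657  0.0026] turn deg [ 0.5 -3.3  0.3] shift now-axes [ 0.1323 -0.0127  0.653 ] after-axes [ 0.1699 -0.0076  0.6443] rows>= 2.4
```

Call:
drive_tool:
  rows:
    - {"slide":[0,0,0],"delta_rot":[0.004,-0.055,0],"hand":45}
    - {"slide":[0,0,0],"delta_rot":[0,-0.055,0],"hand":45}
    - {"slide":[0,0,0],"delta_rot":[0,0,0],"hand":45}
    - {"slide":[0,0,0],"delta_rot":[0,0,0],"hand":45}

```text
clock: 22.93
tool_pos: [0.4137, -0.2204, 0.0902]
eef_rot: [-179.6, 54.5, 84.0]
contact_force: [-0.8, -0.2, -1.5]
grip_width: 0.643
grip_force: 69.9
```

Run:
```python
from h import *
p=g2w(-.112,-.083-.006);print(p, manip.sense()["eef_rot"])
tgt([p[0],p[1],.006+.032],84,-55,0)
```

```text
[ 0.4142 -0.2226] [-179.6274   54.4862   83.9992]
t 22.93 at [ 0.4137 -0.2204  0.0902] F [-0.8 -0.2 -1.5] grip 54.9 69.9 q [-48.  42.  40. 128.  39.  43. -52.]
 to [ 0.4099 -0.2633  0.0093] turn deg [-0.4 -0.5  0. ] shift now-axes [0.2718 0.0084 0.5471] after-axes [0.2767 0.0048 0.5446] rows>= 2.2
```

Call:
drive_tool:
  rows:
    - {"slide":[0.068,0.002,0.136],"delta_rot":[0,0,0],"hand":45}
    - {"slide":[0.068,0.002,0.136],"delta_rot":[0,0,0],"hand":45}
    - {"slide":[0.068,0.002,0.136],"delta_rot":[0,0,0],"hand":45}
    - {"slide":[0.068,0.002,0.136],"delta_rot":[0,0,0],"hand":45}
    - {"slide":[0,0,0],"delta_rot":[0,0,0],"hand":45}

```text
clock: 23.35
tool_pos: [0.4088, -0.2654, 0.0099]
eef_rot: [179.9, 54.2, 83.2]
contact_force: [-0.1, 0.7, -2.8]
grip_width: 0.65
grip_force: 69.6
```

Call:
drive_tool:
  rows:
    - {"slide":[0,0,0],"delta_rot":[0,0,0],"hand":45}
    - {"slide":[0.01,0,0.006],"delta_rot":[0,0,0],"hand":45}
    - {"slide":[0.01,0,0.006],"delta_rot":[0,0,0],"hand":45}
    - {"slide":[0,0,0],"delta_rot":[0,0,0],"hand":45}

```text
clock: 23.68
tool_pos: [0.4108, -0.2625, 0.0074]
eef_rot: [179.8, 54.3, 83.4]
contact_force: [0.1, 0.0, -1.6]
grip_width: 0.645
grip_force: 69.7
```

Call:
drive_tool:
  rows:
    - {"slide":[0.008,0,0.006],"delta_rot":[0,0,0],"hand":45}
    - {"slide":[0,0,0],"delta_rot":[0,0,0],"hand":45}

```text
clock: 23.85
tool_pos: [0.4103, -0.2628, 0.0055]
eef_rot: [180.0, 54.4, 83.5]
contact_force: [-0.6, 0.7, -1.7]
grip_width: 0.643
grip_force: 69.7
```

Call:
drive_tool:
  rows:
    - {"slide":[0.008,0,0.006],"delta_rot":[0,0,0],"hand":45}
    - {"slide":[0,0,0],"delta_rot":[0,0,0],"hand":45}

```text
clock: 24.02
tool_pos: [0.41, -0.2632, 0.0038]
eef_rot: [-180.0, 54.5, 83.6]
contact_force: [0.1, -0.9, -2.5]
grip_width: 0.647
grip_force: 69.7
```

Call:
drive_tool:
  rows:
    - {"slide":[0.008,0,0.006],"delta_rot":[0,0,0],"hand":45}
    - {"slide":[0,0,0],"delta_rot":[0,0,0],"hand":45}
    - {"slide":[0,0,0],"delta_rot":[0,0,0],"hand":70}
    - {"slide":[0,0,0],"delta_rot":[0,0,0],"hand":85}
    - {"slide":[0,0,0],"delta_rot":[0,0,0],"hand":85}

```text
clock: 24.43
tool_pos: [0.4098, -0.2636, 0.0026]
eef_rot: [-180.0, 54.5, 83.5]
contact_force: [-0.4, -1.0, 0.8]
grip_width: 0.991
grip_force: 0.0
```

Call:
drive_tool:
  rows:
    - {"slide":[0,0,0],"delta_rot":[0,0,0],"hand":85}
    - {"slide":[-0.04,0,-0.08],"delta_rot":[0,0,0],"hand":85}
    - {"slide":[-0.08,0,-0.2],"delta_rot":[0,0,0],"hand":85}
    - {"slide":[-0.08,0,-0.2],"delta_rot":[0,0,0],"hand":85}
    - {"slide":[-0.1,0,-0.2],"delta_rot":[0,0,0],"hand":85}

```text
clock: 24.85
tool_pos: [0.4156, -0.2063, 0.0993]
eef_rot: [-179.8, 54.5, 83.6]
contact_force: [1.5, 0.4, -1.0]
grip_width: 0.997
grip_force: 0.0
```

Call:
drive_tool:
  rows:
    - {"slide":[-0.1,0,-0.2],"delta_rot":[0,0,0],"hand":85}
    - {"slide":[0,0,0],"delta_rot":[0,0,0],"hand":85}
    - {"slide":[0,0,0],"delta_rot":[0,0.055,0],"hand":85}
    - {"slide":[0,0,0],"delta_rot":[0,0.055,0],"hand":85}
    - {"slide":[0,0,0],"delta_rot":[0,0.055,0],"hand":85}

```text
clock: 25.27
tool_pos: [0.4187, -0.1906, 0.128]
eef_rot: [180.0, 34.5, 83.7]
contact_force: [0.3, 0.1, -0.3]
grip_width: 0.998
grip_force: 0.0
```

Call:
drive_tool:
  rows:
    - {"slide":[0,0,0],"delta_rot":[0,0.055,0],"hand":85}
    - {"slide":[0,0,0],"delta_rot":[0,0.055,0],"hand":85}
    - {"slide":[0,0,0],"delta_rot":[0,0.055,0],"hand":85}
    - {"slide":[0,0,0],"delta_rot":[0,0.055,0],"hand":85}
    - {"slide":[0,0,0],"delta_rot":[0,0.055,0],"hand":85}

```text
clock: 25.68
tool_pos: [0.4177, -0.1915, 0.1285]
eef_rot: [180.0, 3.0, 83.5]
contact_force: [-1.4, 0.5, -1.3]
grip_width: 0.998
grip_force: 0.0
```

```bash
cat >> h.py <<'E'
def padlook(n="wrist",z=.044,r=None,lo=(100,120,50),hi=(120,255,255),v=150):
    """white top faces (filled, with discs) larger than amin: world rects and guide coordinates"""
    d=manip.get_image(n);h=hsv(d); m=cv2.inRange(h,(0,0,v),(180,45,255))
    if r: k=np.zeros_like(m);k[r[1]:r[3],r[0]:r[2]]=255;m&=k
    for c in cv2.findContours(m,cv2.RETR_EXTERNAL,cv2.CHAIN_APPROX_NONE)[0]:
        R=rect(d,c,z)
        if 45<R[1][0]<70 and 45<R[1][1]<70:
            x,y,w,hh=cv2.boundingRect(c);k=np.zeros_like(m);cv2.drawContours(k,[c],-1,255,-1)
            disc=h[(k>0)&(h[...,1]>120)]
            print(n,"px",(x+w//2,y+hh//2),"world",np.round(R[0],1),"size",np.round(R[1],1),"ang",round(R[2],1),"guide",(1000*w2g(np.array(R[0])/1000)).round(1),"disc n,hue",len(disc),np.median(disc[:,0]) if len(disc) else None)
    return d
E
python3 - <<'E'
from h import *
go([.41,-.22,.15],84)
d=padlook();padlook("top")
cv2.imwrite("pics/c12.png",d["img"][:,:,::-1])
E
```

```text
t 25.68 at [ 0.4177 -0.1915  0.1285] [180.    3.   83.5] F [-1.4  0.5 -1.3] grip 0.998 0.0
 turn units [ 0.0001  0.0246 -0.0043] shift(after turn) [-0.1943 -0.0315 -0.1431] rows>= 0.8752726465858489
top px (172, 221) world [564.9 342. ] size [53.8 55.4] ang 64.8 guide [-21.2 488.2] disc n,hue 158 14.0
```

Call:
drive_tool:
  rows:
    - {"slide":[-0.2,0,-0.15],"delta_rot":[0,0.024,-0.004],"hand":85}
    - {"slide":[-0.2,0,-0.15],"delta_rot":[0,0,0],"hand":85}
    - {"slide":[-0.15,0,-0.15],"delta_rot":[0,0,0],"hand":85}
    - {"slide":[0,0,0],"delta_rot":[0,0,0],"hand":85}
    - {"slide":[0,0,0],"delta_rot":[0,0,0],"hand":85}

```text
clock: 26.2
tool_pos: [0.4086, -0.2727, 0.1973]
eef_rot: [-179.8, 0.5, 83.8]
contact_force: [-0.5, 0.5, -0.6]
grip_width: 0.992
grip_force: 0.0
```

Run:
```python
from h import *
go([.41,-.22,.15],84)
d=padlook();padlook(v=120);padlook("side");padlook("top")
for c in("blue","orange"):
  for b in blobs(d,c): print(c,b[:3],ray(d,b,.044))
cv2.imwrite("pics/c12.png",d["img"][:,:,::-1])
```

```text
t 26.2 at [ 0.4086 -0.2727  0.1973] [-179.8    0.5   83.8] F [-0.5  0.5 -0.6] grip 0.992 0.0
 turn units [-0.0018  0.0041 -0.0016] shift(after turn) [ 0.3504 -0.0274  0.3153] rows>= 1.6984257180551343
wrist px (612, 353) world [ 719.5 -482.3] size [62. 47.] ang 25.6 guide [ 218.8 -315.3] disc n,hue 0 None
top px (172, 221) world [564.9 342. ] size [53.8 55.4] ang 64.8 guide [-21.2 488.2] disc n,hue 158 14.0
top px (503, 60) world [1010.9 -577.2] size [66.9 46.8] ang 13.4 guide [ 518.5 -379.3] disc n,hue 0 None
blue (323.6486613433537, 156.19607536141118, 3193.5) [ 0.4116 -0.2236  0.044 ]
blue (343.0793707120889, 119.52649633309674, 1409.0) [ 0.433  -0.1927  0.044 ]
orange (613.1985018726591, 313.2865168539326, 89.0) [ 0.7072 -0.4241  0.044 ]
orange (584.9146396396396, 315.87364864864867, 740.0) [ 0.677 -0.424  0.044]
orange (621.6390977443609, 268.89974937343356, 66.5) [ 0.7087 -0.3716  0.044 ]
```

View pics/c12.png

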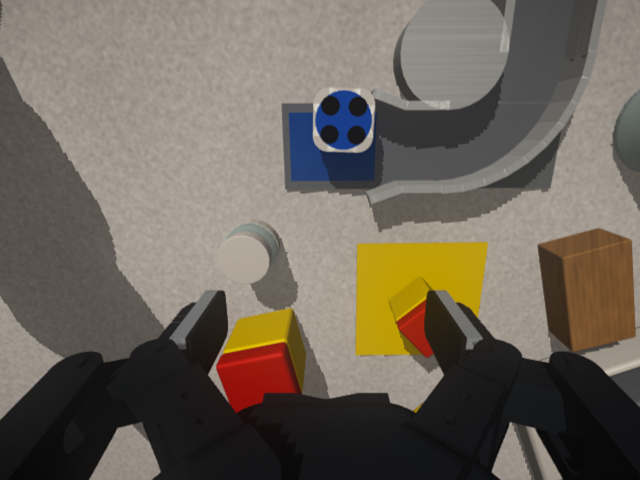

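Wrist view: block B lies wells up at (343,120) on the pad, about 26 mm to the inner side. The tip box stands on the yellow mat at (410,320). I'll grasp B along the path direction.

Run:
```python
from h import *
tgt([.432,-.193,.024],84,0,.08)
tgt([.432,-.193,.024],84,0,0)
```

```text
t 26.4 at [ 0.4084 -0.2698  0.1957] F [ 0.1 -0.1 -0.1] grip 85.1 0.0 q [  3.  13.  29. 110.  -7.  59.  29.]
 to [ 0.432 -0.193  0.054] turn deg [-0.4  0.3  0.1] shift now-axes [0.5308 0.1102 0.9409] after-axes [0.5255 0.1031 0.9446] rows>= 3.9
t 26.4 at [ 0.4084 -0.2698  0.1957] F [ 0.1 -0.1 -0.1] grip 85.1 0.0 q [  3.  13.  29. 110.  -7.  59.  29.]
 to [ 0.432 -0.193 -0.026] turn deg [-0.4  0.3  0.1] shift now-axes [0.5339 0.1137 1.4742] after-axes [0.5255 0.1031 1.478 ] rows>= 5.7
```

Call:
drive_tool:
  rows:
    - {"slide":[0.13,0.026,0.2],"delta_rot":[-0.003,0.002,0],"hand":72}
    - {"slide":[0.13,0.026,0.23],"delta_rot":[0,0,0],"hand":72}
    - {"slide":[0.13,0.026,0.23],"delta_rot":[0,0,0],"hand":72}
    - {"slide":[0.13,0.026,0.23],"delta_rot":[0,0,0],"hand":72}
    - {"slide":[0,0,0],"delta_rot":[0,0,0],"hand":72}

```text
clock: 26.82
tool_pos: [0.4293, -0.1894, 0.0573]
eef_rot: [-179.5, -0.1, 84.3]
contact_force: [-0.1, 0.3, -0.2]
grip_width: 0.843
grip_force: 0.0
```

Call:
drive_tool:
  rows:
    - {"slide":[0,0,0],"delta_rot":[0,0,0],"hand":72}
    - {"slide":[0,0,0],"delta_rot":[0,0,0],"hand":72}

```text
clock: 26.98
tool_pos: [0.4323, -0.1961, 0.0632]
eef_rot: [179.9, 0.2, 84.0]
contact_force: [-0.4, -0.4, 0.9]
grip_width: 0.845
grip_force: 0.0
```

Run:
```python
from h import *
tgt([.432,-.193,.024],84,0,0)
d=manip.get_image("wrist")
for b in blobs(d,"blue",300): print(b[:3],ray(d,b,.044))
```

```text
t 26.98 at [ 0.4323 -0.1961  0.0632] F [-0.4 -0.4  0.9] grip 72.2 0.0 q [ -1.  22.  24. 121. -14.  39.  26.]
 to [ 0.432 -0.193 -0.026] turn deg [0.1 0.2 0. ] shift now-axes [ 0.0218 -0.005   0.5948] after-axes [ 0.0202 -0.0042  0.5949] rows>= 2.1
(288.6615733666713, 277.2280872343381, 3599.5) [ 0.408  -0.2083  0.044 ]
(326.179838065914, 250.97023605884365, 2923.0) [ 0.4331 -0.1935  0.044 ]
```

Call:
drive_tool:
  rows:
    - {"slide":[0.016,0.004,0.14],"delta_rot":[0,0,0],"hand":72}
    - {"slide":[0,0,0.15],"delta_rot":[0,0,0],"hand":72}
    - {"slide":[0,0,0.15],"delta_rot":[0,0,0],"hand":72}
    - {"slide":[0,0,0.1],"delta_rot":[0,0,0],"hand":72}
    - {"slide":[0,0,0.05],"delta_rot":[0,0,0],"hand":72}

```text
clock: 27.45
tool_pos: [0.4335, -0.1949, -0.0257]
eef_rot: [179.9, 0.2, 83.9]
contact_force: [-0.0, 0.1, 0.0]
grip_width: 0.845
grip_force: 0.0
```

Call:
drive_tool:
  rows:
    - {"slide":[0,0,0],"delta_rot":[0,0,0],"hand":72}
    - {"slide":[0,0,0],"delta_rot":[0,0,0],"hand":45}
    - {"slide":[0,0,0],"delta_rot":[0,0,0],"hand":45}
    - {"slide":[0,0,0],"delta_rot":[0,0,0],"hand":45}
    - {"slide":[0,0,0],"delta_rot":[0,0,0],"hand":45}

```text
clock: 27.87
tool_pos: [0.4334, -0.1948, -0.024]
eef_rot: [179.8, 0.2, 83.9]
contact_force: [-4.7, -2.0, 7.3]
grip_width: 0.649
grip_force: 63.8
```

```bash
cat >> h.py <<'E'
def gtool():
    s=manip.sense(); print("t",round(s["clock"],2),"guide mm",(1000*w2g(s["tool_pos"])).round(1),"z",round(1000*s["tool_pos"][2],1),"rot",s["eef_rot"].round(1),"F",s["contact_force"].round(1),"grip",round(s["grip_width"]*85.4,1),round(s["grip_force"],1),"q",s["q"].round(0))
E
python3 - <<'E'
from h import *
gtool()
E
```

```text
t 27.87 guide mm [-95.8 -59.3] z -24.0 rot [179.8   0.2  83.9] F [-4.7 -2.   7.3] grip 55.5 63.8 q [  4.  31.  18. 124. -20.  27.  32.]
```

Call:
drive_tool:
  rows:
    - {"slide":[0,0,-0.008],"delta_rot":[0,0,0],"hand":45}
    - {"slide":[-0.08,0,0],"delta_rot":[0,0,0],"hand":45}
    - {"slide":[-0.08,0,0],"delta_rot":[0,0,0],"hand":45}
    - {"slide":[0,0,0],"delta_rot":[0,0,0],"hand":45}

```text
clock: 28.2
tool_pos: [0.4317, -0.2204, -0.0231]
eef_rot: [179.7, 0.2, 83.9]
contact_force: [0.3, -0.3, -1.3]
grip_width: 0.647
grip_force: 63.7
```

Call:
drive_tool:
  rows:
    - {"slide":[0,0.1,0],"delta_rot":[0,0,0],"hand":45}
    - {"slide":[0,0.14,0],"delta_rot":[0,0,0],"hand":45}
    - {"slide":[0,0.14,0],"delta_rot":[0,0,0],"hand":45}
    - {"slide":[0,0.14,0],"delta_rot":[0,0,0],"hand":45}
    - {"slide":[0,0.12,0],"delta_rot":[0,0,0],"hand":45}

```text
clock: 28.62
tool_pos: [0.5286, -0.2272, -0.0232]
eef_rot: [179.8, 0.1, 84.0]
contact_force: [0.1, 0.2, -2.6]
grip_width: 0.648
grip_force: 63.7
```

Call:
drive_tool:
  rows:
    - {"slide":[0,0,0],"delta_rot":[0,0,0],"hand":45}
    - {"slide":[0,0,0],"delta_rot":[0,0,0],"hand":45}

```text
clock: 28.78
tool_pos: [0.5277, -0.2272, -0.0236]
eef_rot: [179.8, 0.1, 84.1]
contact_force: [-0.8, 0.3, -1.4]
grip_width: 0.645
grip_force: 63.8
```

Run:
```python
from h import *
gtool()
```

```text
t 28.78 guide mm [  1.3 -81.7] z -23.6 rot [179.8   0.1  84.1] F [-0.8  0.3 -1.4] grip 55.1 63.8 q [  5.  37.  19. 111. -20.  36.  30.]
```

Call:
drive_tool:
  rows:
    - {"slide":[0.003,0.058,0],"delta_rot":[0,0,-0.05],"hand":45}
    - {"slide":[0.003,0.058,0],"delta_rot":[0,0,-0.05],"hand":45}
    - {"slide":[0.003,0.058,0],"delta_rot":[0,0,-0.05],"hand":45}
    - {"slide":[0.003,0.058,0],"delta_rot":[0,0,-0.05],"hand":45}
    - {"slide":[0.003,0.058,0],"delta_rot":[0,0,-0.05],"hand":45}

```text
clock: 29.2
tool_pos: [0.5682, -0.2211, -0.0236]
eef_rot: [180.0, 0.2, 114.2]
contact_force: [-0.3, -0.5, -1.0]
grip_width: 0.646
grip_force: 64.1
```

Call:
drive_tool:
  rows:
    - {"slide":[0.003,0.058,0],"delta_rot":[0,0,-0.05],"hand":45}
    - {"slide":[0.003,0.058,0],"delta_rot":[0,0,-0.05],"hand":45}
    - {"slide":[0.003,0.058,0],"delta_rot":[0,0,-0.05],"hand":45}
    - {"slide":[0.003,0.058,0],"delta_rot":[0,0,-0.05],"hand":45}
    - {"slide":[0,0,0],"delta_rot":[0,0,0],"hand":45}

```text
clock: 29.62
tool_pos: [0.5974, -0.199, -0.0236]
eef_rot: [180.0, 0.1, 138.3]
contact_force: [-0.4, -0.1, -0.9]
grip_width: 0.646
grip_force: 64.0
```

Run:
```python
from h import *
gtool(); f=np.radians(manip.sense()["eef_rot"][2]-84); print("ideal",83*np.sin(f),-83*np.cos(f))
```

```text
t 29.62 guide mm [ 67.7 -46.3] z -23.6 rot [180.    0.1 138.3] F [-0.4 -0.1 -0.9] grip 55.2 64.0 q [ 10.  39.   5. 101.  -5.  39.  66.]
ideal 67.44270166922514 -48.37852820783096
```

Call:
drive_tool:
  rows:
    - {"slide":[0.003,0.058,0],"delta_rot":[0,0,-0.05],"hand":45}
    - {"slide":[0.003,0.058,0],"delta_rot":[0,0,-0.05],"hand":45}
    - {"slide":[0.003,0.058,0],"delta_rot":[0,0,-0.05],"hand":45}
    - {"slide":[0.003,0.058,0],"delta_rot":[0,0,-0.05],"hand":45}
    - {"slide":[0.003,0.058,0],"delta_rot":[0,0,-0.05],"hand":45}

```text
clock: 30.03
tool_pos: [0.6157, -0.1629, -0.0237]
eef_rot: [-179.8, 0.1, 168.0]
contact_force: [-0.2, 0.1, -1.5]
grip_width: 0.646
grip_force: 64.2
```

Call:
drive_tool:
  rows:
    - {"slide":[0.003,0.058,0],"delta_rot":[0,0,-0.05],"hand":45}
    - {"slide":[0,0.1,0],"delta_rot":[0,0,0],"hand":45}
    - {"slide":[0,0.1,0],"delta_rot":[0,0,0],"hand":45}
    - {"slide":[0,0,0],"delta_rot":[0,0,0],"hand":45}

```text
clock: 30.37
tool_pos: [0.6212, -0.1188, -0.0238]
eef_rot: [180.0, 0.1, 173.9]
contact_force: [0.2, 2.5, 0.8]
grip_width: 0.649
grip_force: 63.9
```

Run:
```python
from h import *
gtool()
```

```text
t 30.37 guide mm [83.  35.9] z -23.8 rot [180.    0.1 173.9] F [0.2 2.5 0.8] grip 55.5 63.9 q [  9.  40.  -4. 100.   4.  40.  86.]
```

Call:
drive_tool:
  rows:
    - {"slide":[0,0.15,0],"delta_rot":[0,0,0],"hand":45}
    - {"slide":[0,0.16,0],"delta_rot":[0,0,0],"hand":45}
    - {"slide":[0,0.16,0],"delta_rot":[0,0,0],"hand":45}
    - {"slide":[0,0.14,0],"delta_rot":[0,0,0],"hand":45}
    - {"slide":[0,0,0],"delta_rot":[0,0,0],"hand":45}

```text
clock: 30.78
tool_pos: [0.6311, -0.0261, -0.0239]
eef_rot: [179.9, 0.1, 174.1]
contact_force: [0.5, 3.5, 2.7]
grip_width: 0.644
grip_force: 64.1
```

Call:
drive_tool:
  rows:
    - {"slide":[0,0,0.007],"delta_rot":[0,0,0],"hand":45}
    - {"slide":[0,0,0],"delta_rot":[0,0,0],"hand":68}
    - {"slide":[0,0,0],"delta_rot":[0,0,0],"hand":68}
    - {"slide":[0,0,0],"delta_rot":[0,0,0],"hand":68}
    - {"slide":[0,0,0],"delta_rot":[0,0,0],"hand":68}

```text
clock: 31.2
tool_pos: [0.6305, -0.034, -0.0253]
eef_rot: [-179.8, 0.1, 173.9]
contact_force: [0.4, 0.2, 0.1]
grip_width: 0.79
grip_force: 0.1
```

Run:
```python
from h import *
gtool()
```

```text
t 31.2 guide mm [ 83.4 121.2] z -25.3 rot [-179.8    0.1  173.9] F [0.4 0.2 0.1] grip 67.4 0.1 q [  1.  40.  -4. 100.   4.  40.  79.]
```

Call:
drive_tool:
  rows:
    - {"slide":[0,0,-0.05],"delta_rot":[0,0,0],"hand":72}
    - {"slide":[0,0,-0.15],"delta_rot":[0,0,0],"hand":72}
    - {"slide":[0,0,-0.2],"delta_rot":[0,0,0],"hand":72}
    - {"slide":[0,0,-0.2],"delta_rot":[0,0,0],"hand":72}
    - {"slide":[0,-0.18,0],"delta_rot":[0,0,0],"hand":40}

```text
clock: 31.62
tool_pos: [0.6324, -0.0533, 0.0715]
eef_rot: [179.8, 0.7, 174.3]
contact_force: [2.2, 1.0, 0.2]
grip_width: 0.719
grip_force: 0.0
```

Call:
drive_tool:
  rows:
    - {"slide":[0,-0.2,0],"delta_rot":[0,0,0],"hand":0}
    - {"slide":[0,0,0],"delta_rot":[0,0,0],"hand":0}
    - {"slide":[0,0,0],"delta_rot":[0,0,0],"hand":0}
    - {"slide":[0,0,0],"delta_rot":[0,0,0],"hand":0}
    - {"slide":[0,0,0],"delta_rot":[0,0,0],"hand":0}

```text
clock: 32.03
tool_pos: [0.6246, -0.0887, 0.065]
eef_rot: [-179.9, 0.1, 174.0]
contact_force: [0.3, 1.0, -0.2]
grip_width: 0.002
grip_force: 0.0
```

Run:
```python
from h import *
gtool()
d=manip.get_image("wrist")
for b in blobs(d,"blue",300): p=ray(d,b,.044);print(b[:3],1000*w2g(p))
d=manip.get_image("top")
for b in blobs(d,"blue",30): p=ray(d,b,.044);print("top",np.round(b[:3],1),1000*w2g(p))
```

```text
t 32.03 guide mm [83.3 66.2] z 65.0 rot [-179.9    0.1  174. ] F [ 0.3  1.  -0.2] grip 0.1 0.0 q [ 6. 33. -4. 97.  3. 50. 85.]
(425.18816264709307, 252.56943958988697, 2861.0) [ 81.7535 126.9757]
(68.49883040935673, 4.4680311890838205, 855.0) [-51.0073 -64.0995]
top [380.  274.  758.5] [-111.1839  -78.9778]
top [ 200.5  246.3 8886. ] [-80.8447 402.1542]
```

Call:
drive_tool:
  rows:
    - {"slide":[0,0,0.15],"delta_rot":[0,0,0],"hand":0}
    - {"slide":[0,0,0.2],"delta_rot":[0,0,0],"hand":0}
    - {"slide":[0,0,0.15],"delta_rot":[0,0,0],"hand":0}
    - {"slide":[0,0,0.07],"delta_rot":[0,0,0],"hand":0}
    - {"slide":[0,0,0],"delta_rot":[0,0,0],"hand":0}

```text
clock: 32.55
tool_pos: [0.6228, -0.089, -0.0231]
eef_rot: [-179.9, -0.1, 174.0]
contact_force: [-0.4, -0.5, 0.8]
grip_width: -0.001
grip_force: 0.0
```

Call:
drive_tool:
  rows:
    - {"slide":[0,0.06,0],"delta_rot":[0,0,0],"hand":0}
    - {"slide":[0,0.06,0],"delta_rot":[0,0,0],"hand":0}
    - {"slide":[0,0.06,0],"delta_rot":[0,0,0],"hand":0}
    - {"slide":[0,0.06,0],"delta_rot":[0,0,0],"hand":0}
    - {"slide":[0,0.06,0],"delta_rot":[0,0,0],"hand":0}

```text
clock: 32.97
tool_pos: [0.6305, -0.0441, -0.0194]
eef_rot: [-179.9, 0.2, 174.0]
contact_force: [-1.1, -2.9, 2.5]
grip_width: 0.0
grip_force: 1.4
```

Call:
drive_tool:
  rows:
    - {"slide":[0,0.015,0],"delta_rot":[0,0,0],"hand":0}
    - {"slide":[0,0.015,0],"delta_rot":[0,0,0],"hand":0}
    - {"slide":[0,0,0],"delta_rot":[0,0,0],"hand":0}

```text
clock: 33.22
tool_pos: [0.6301, -0.04, -0.0205]
eef_rot: [-179.9, 0.1, 174.0]
contact_force: [-1.1, 0.0, -0.8]
grip_width: 0.002
grip_force: 0.0
```

Run:
```python
from h import *
gtool()
```

```text
t 33.22 guide mm [ 83.6 115.2] z -20.5 rot [-179.9    0.1  174. ] F [-1.1  0.  -0.8] grip 0.1 0.0 q [  1.  39.  -3. 100.   4.  40.  80.]
```

Call:
drive_tool:
  rows:
    - {"slide":[0,0.014,0],"delta_rot":[0,0,0],"hand":0}
    - {"slide":[0,0.007,0],"delta_rot":[0,0,0],"hand":0}
    - {"slide":[0,0,0],"delta_rot":[0,0,0],"hand":0}

```text
clock: 33.47
tool_pos: [0.6302, -0.0379, -0.0207]
eef_rot: [-179.9, 0.1, 174.0]
contact_force: [0.4, -1.5, 0.9]
grip_width: -0.002
grip_force: 0.9
```

Call:
drive_tool:
  rows:
    - {"slide":[0,0.014,0],"delta_rot":[0,0,0],"hand":0}
    - {"slide":[0,0,0],"delta_rot":[0,0,0],"hand":0}

```text
clock: 33.63
tool_pos: [0.6305, -0.0353, -0.0207]
eef_rot: [-179.9, 0.1, 174.0]
contact_force: [-1.6, -2.4, 1.6]
grip_width: -0.002
grip_force: 1.2
```

Call:
drive_tool:
  rows:
    - {"slide":[0,0.014,0],"delta_rot":[0,0,0],"hand":0}
    - {"slide":[0,0,0],"delta_rot":[0,0,0],"hand":0}

```text
clock: 33.8
tool_pos: [0.6304, -0.0353, -0.0207]
eef_rot: [-179.8, 0.1, 173.9]
contact_force: [-0.1, -7.5, 2.9]
grip_width: -0.001
grip_force: 3.6
```

Run:
```python
from h import *
gtool()
d=manip.get_image("wrist")
for b in blobs(d,"blue",300): p=ray(d,b,.044);print(b[:3],1000*w2g(p))
```

```text
t 33.8 guide mm [ 83.5 119.9] z -20.7 rot [-179.8    0.1  173.9] F [-0.1 -7.5  2.9] grip -0.0 3.6 q [  0.  39.  -3. 100.   4.  40.  79.]
(448.5267481533008, 312.01573420782404, 5031.5) [ 74.0374 164.6828]
```

Call:
drive_tool:
  rows:
    - {"slide":[0,-0.03,0],"delta_rot":[0,0,0],"hand":0}
    - {"slide":[0,-0.03,-0.05],"delta_rot":[0,0,0],"hand":0}
    - {"slide":[0,0,-0.25],"delta_rot":[0,0,0],"hand":20}
    - {"slide":[0,0,-0.25],"delta_rot":[0,0,0],"hand":60}
    - {"slide":[0,0,-0.25],"delta_rot":[0,0,0],"hand":85}

```text
clock: 34.27
tool_pos: [0.6289, -0.0416, 0.1007]
eef_rot: [-179.9, 0.0, 174.0]
contact_force: [1.4, -0.9, -0.5]
grip_width: 0.419
grip_force: 0.0
```

Call:
drive_tool:
  rows:
    - {"slide":[0,0,-0.25],"delta_rot":[0,0,0],"hand":85}
    - {"slide":[0,0,-0.2],"delta_rot":[0,0,0],"hand":85}
    - {"slide":[0,0,0],"delta_rot":[0,0,0],"hand":85}
    - {"slide":[0,0,0],"delta_rot":[0,0,0],"hand":85}

```text
clock: 34.6
tool_pos: [0.6307, -0.0414, 0.1695]
eef_rot: [-179.9, 0.4, 174.0]
contact_force: [-0.2, 0.4, 0.4]
grip_width: 0.973
grip_force: 0.0
```

Run:
```python
from h import *
gtool()
d=manip.get_image("wrist")
for b in blobs(d,"blue",300): p=ray(d,b,.044);print(b[:3],1000*w2g(p))
d=manip.get_image("top")
for b in blobs(d,"orange",30): p=ray(d,b,.043);print("top",np.round(b[:3],1),p)
d=manip.get_image("side")
for b in blobs(d,"orange",30): p=ray(d,b,.043);print("side",np.round(b[:3],1),p)
d=manip.get_image("top")
for n,p,z in(("beaker",(150,330),.09),("beaker0",(150,330),.0),("wash",(89,316),.15),("dish",(217,155),.02)): print(n,ray(d,p,z))
tgt([.566,.341,.20],157,0,0)
```

```text
t 34.6 guide mm [ 84.4 113.9] z 169.5 rot [-179.9    0.4  174. ] F [-0.2  0.4  0.4] grip 83.1 0.0 q [ 1. 27. -4. 91.  2. 61. 81.]
(378.90984761173, 209.8527340248431, 1301.5) [ 80.2156 161.6136]
(571.748624684049, 93.83395509779272, 24661.0) [-17.792  316.0972]
(100.33176999364893, 22.126581660071327, 3411.5) [-69.783  -62.7267]
top [171.4 221.3 125. ] [0.5652 0.342  0.043 ]
side [204.6 321.4  66. ] [0.5683 0.3419 0.043 ]
beaker [0.2807 0.375  0.09  ]
beaker0 [0.277  0.4051 0.    ]
wash [0.3186 0.5035 0.15  ]
dish [0.7534 0.227  0.02  ]
t 34.8 at [ 0.6283 -0.0417  0.1653] F [-0.6 -0.2  0.4] grip 84.9 0.0 q [ 1. 27. -4. 92.  2. 61. 81.]
 to [0.566 0.341 0.15 ] turn deg [-0.1 -0.  17. ] shift now-axes [0.6805 2.4941 0.0968] after-axes [1.3794 2.1862 0.1023] rows>= 9.3
```

Call:
drive_tool:
  rows:
    - {"slide":[0,0,0],"delta_rot":[0,0,0.0472],"hand":85}
    - {"slide":[0,0,0],"delta_rot":[0,0,0.0472],"hand":85}
    - {"slide":[0,0,0],"delta_rot":[0,0,0.0472],"hand":85}
    - {"slide":[0.1,0.15,0],"delta_rot":[0,0,0],"hand":85}
    - {"slide":[0.13,0.2,0],"delta_rot":[0,0,0],"hand":85}

```text
clock: 35.22
tool_pos: [0.6177, 0.0163, 0.1651]
eef_rot: [-179.7, 0.1, 156.6]
contact_force: [0.9, 1.3, -0.4]
grip_width: 0.997
grip_force: 0.0
```

Call:
drive_tool:
  rows:
    - {"slide":[0.13,0.2,0],"delta_rot":[0,0,0],"hand":85}
    - {"slide":[0.13,0.2,0],"delta_rot":[0,0,0],"hand":85}
    - {"slide":[0.13,0.2,0],"delta_rot":[0,0,0],"hand":85}
    - {"slide":[0.13,0.2,0],"delta_rot":[0,0,0],"hand":85}
    - {"slide":[0.13,0.2,0],"delta_rot":[0,0,0],"hand":85}

```text
clock: 35.63
tool_pos: [0.5858, 0.1976, 0.1648]
eef_rot: [-179.8, 0.1, 157.0]
contact_force: [0.1, -0.0, -1.1]
grip_width: 0.992
grip_force: 0.0
```

Call:
drive_tool:
  rows:
    - {"slide":[0.13,0.2,0],"delta_rot":[0,0,0],"hand":85}
    - {"slide":[0.13,0.2,0],"delta_rot":[0,0,0],"hand":85}
    - {"slide":[0.13,0.2,0],"delta_rot":[0,0,0],"hand":85}
    - {"slide":[0,0,0],"delta_rot":[0,0.049,0],"hand":85}
    - {"slide":[0,0,0],"delta_rot":[0,0.049,0],"hand":85}

```text
clock: 36.05
tool_pos: [0.5637, 0.3098, 0.1661]
eef_rot: [179.9, -12.0, 157.8]
contact_force: [1.6, -0.6, -0.7]
grip_width: 0.993
grip_force: 0.0
```

Call:
drive_tool:
  rows:
    - {"slide":[0,0,0],"delta_rot":[0,0.049,0],"hand":85}
    - {"slide":[0,0,0],"delta_rot":[0,0.049,0],"hand":85}
    - {"slide":[0,0,0],"delta_rot":[0,0.049,0],"hand":85}
    - {"slide":[0,0,0],"delta_rot":[0,0.049,0],"hand":85}
    - {"slide":[0,0,0],"delta_rot":[0,0,0],"hand":85}

```text
clock: 36.47
tool_pos: [0.5691, 0.2971, 0.1586]
eef_rot: [-179.2, -35.8, 156.2]
contact_force: [0.3, -1.6, -2.3]
grip_width: 0.996
grip_force: 0.0
```

Run:
```python
from h import *
gtool();d=manip.get_image("wrist")
for b in blobs(d,"orange",300): print(b[:3],ray(d,b,.043))
tgt([.5665,.3415,.023],157,35,.09)
```

```text
t 36.47 guide mm [-12.3 444. ] z 158.6 rot [-179.2  -35.8  156.2] F [ 0.3 -1.6 -2.3] grip 85.0 0.0 q [-14.  48.  -9.  64. -18.  95.  47.]
(371.9525826567831, 278.036239557595, 1416.5) [0.5681 0.3409 0.043 ]
t 36.52 at [0.5689 0.2988 0.1602] F [ 0.  -0.6 -0.2] grip 85.3 0.0 q [-15.  48.  -9.  64. -17.  94.  47.]
 to [0.5876 0.3325 0.0558] turn deg [-0.2 -0.5 -0.5] shift now-axes [-0.4238  0.2618  0.55  ] after-axes [-0.4215  0.256   0.5545] rows>= 2.7
```

Call:
drive_tool:
  rows:
    - {"slide":[-0.105,0.066,0.138],"delta_rot":[0,-0.004,-0.004],"hand":85}
    - {"slide":[-0.105,0.066,0.138],"delta_rot":[0,0,0],"hand":85}
    - {"slide":[-0.105,0.066,0.138],"delta_rot":[0,0,0],"hand":85}
    - {"slide":[-0.105,0.066,0.138],"delta_rot":[0,0,0],"hand":85}
    - {"slide":[0,0,0],"delta_rot":[0,0,0],"hand":85}

```text
clock: 36.93
tool_pos: [0.5844, 0.3387, 0.0571]
eef_rot: [-180.0, -34.9, 157.6]
contact_force: [-1.7, -0.1, -1.7]
grip_width: 0.996
grip_force: 0.0
```

Call:
drive_tool:
  rows:
    - {"slide":[0,0,0],"delta_rot":[0,0,0],"hand":85}
    - {"slide":[0,0,0],"delta_rot":[0,0,0],"hand":85}

```text
clock: 37.1
tool_pos: [0.5881, 0.3374, 0.0639]
eef_rot: [179.7, -34.5, 157.6]
contact_force: [0.2, -0.1, 0.4]
grip_width: 0.995
grip_force: 0.0
```

Run:
```python
from h import *
tgt([.567,.341,.023],157,35,0)
```

```text
t 37.1 at [0.5881 0.3374 0.0639] F [ 0.2 -0.1  0.4] grip 85.0 0.0 q [-17.  55.  -9.  63. -17.  87.  48.]
 to [ 0.5406  0.3522 -0.018 ] turn deg [-0.   0.4  0.5] shift now-axes [-0.0374 -0.0329  0.6364] after-axes [-0.0427 -0.0328  0.6361] rows>= 2.3
```

Call:
drive_tool:
  rows:
    - {"slide":[-0.04,-0.033,0.1],"delta_rot":[0,0.003,0.004],"hand":85}
    - {"slide":[0,0,0.15],"delta_rot":[0,0,0],"hand":85}
    - {"slide":[0,0,0.15],"delta_rot":[0,0,0],"hand":85}
    - {"slide":[0,0,0.15],"delta_rot":[0,0,0],"hand":85}
    - {"slide":[0,0,0.08],"delta_rot":[0,0,0],"hand":85}

```text
clock: 37.52
tool_pos: [0.5398, 0.3519, -0.0181]
eef_rot: [-180.0, -35.0, 157.0]
contact_force: [-0.4, -0.0, 0.0]
grip_width: 0.992
grip_force: 0.0
```

Call:
drive_tool:
  rows:
    - {"slide":[0,0,0],"delta_rot":[0,0,0],"hand":85}
    - {"slide":[0,0,0],"delta_rot":[0,0,0],"hand":45}
    - {"slide":[0,0,0],"delta_rot":[0,0,0],"hand":45}
    - {"slide":[0,0,0],"delta_rot":[0,0,0],"hand":45}
    - {"slide":[0,0,0],"delta_rot":[0,0,0],"hand":45}

```text
clock: 37.93
tool_pos: [0.5432, 0.3513, -0.017]
eef_rot: [179.9, -34.8, 156.9]
contact_force: [2.2, -2.5, 5.7]
grip_width: 0.649
grip_force: 64.4
```

Run:
```python
from h import *
tgt([.567,.341,.023],157,35,0)
```

```text
t 37.93 at [ 0.5432  0.3513 -0.017 ] F [ 2.2 -2.5  5.7] grip 55.4 64.4 q [-18.  57. -10.  72. -17.  76.  50.]
 to [ 0.5406  0.3522 -0.018 ] turn deg [ 0.1  0.2 -0.1] shift now-axes [ 0.0117 -0.001   0.0157] after-axes [ 0.0117 -0.001   0.0158] rows>= 0.1
```

Call:
drive_tool:
  rows:
    - {"slide":[0.06,0,-0.09],"delta_rot":[0,0,0],"hand":45}
    - {"slide":[0.1,0,-0.14],"delta_rot":[0,0,0],"hand":45}
    - {"slide":[0.1,0,-0.14],"delta_rot":[0,0,0],"hand":45}
    - {"slide":[0.1,0,-0.14],"delta_rot":[0,0,0],"hand":45}
    - {"slide":[0,0,0],"delta_rot":[0,0,0],"hand":45}

```text
clock: 38.35
tool_pos: [0.5435, 0.3533, 0.0817]
eef_rot: [179.6, -34.7, 157.2]
contact_force: [0.7, 1.0, -1.1]
grip_width: 0.645
grip_force: 63.7
```

Call:
drive_tool:
  rows:
    - {"slide":[0,0,0],"delta_rot":[0,-0.048,0],"hand":45}
    - {"slide":[0,0,0],"delta_rot":[0,-0.048,0],"hand":45}
    - {"slide":[0,0,0],"delta_rot":[0,-0.048,0],"hand":45}
    - {"slide":[0,0,0],"delta_rot":[0,-0.048,0],"hand":45}
    - {"slide":[0,0,0],"delta_rot":[0,-0.048,0],"hand":45}

```text
clock: 38.77
tool_pos: [0.5416, 0.3519, 0.0767]
eef_rot: [179.9, -5.9, 156.9]
contact_force: [-0.3, 0.0, -2.4]
grip_width: 0.652
grip_force: 63.9
```

Call:
drive_tool:
  rows:
    - {"slide":[0,0,0],"delta_rot":[0,-0.048,0],"hand":45}
    - {"slide":[0,0,0],"delta_rot":[0,-0.048,0],"hand":45}
    - {"slide":[0,0,0],"delta_rot":[0,-0.048,0],"hand":45}
    - {"slide":[0,0,0],"delta_rot":[0,-0.048,0],"hand":45}
    - {"slide":[0,0,0],"delta_rot":[0,-0.048,0],"hand":45}

```text
clock: 39.18
tool_pos: [0.5409, 0.3526, 0.0768]
eef_rot: [179.8, 22.8, 156.9]
contact_force: [0.7, 1.0, -2.6]
grip_width: 0.649
grip_force: 63.9
```

Call:
drive_tool:
  rows:
    - {"slide":[0,0,0],"delta_rot":[0,-0.048,0],"hand":45}
    - {"slide":[0,0,0],"delta_rot":[0,-0.048,0],"hand":45}
    - {"slide":[0,0,0],"delta_rot":[0,-0.048,0],"hand":45}
    - {"slide":[0,0,0],"delta_rot":[0,-0.048,0],"hand":45}
    - {"slide":[0,0,0],"delta_rot":[0,0,0],"hand":45}

```text
clock: 39.6
tool_pos: [0.5341, 0.3585, 0.0708]
eef_rot: [-179.5, 45.8, 158.1]
contact_force: [-2.3, 2.2, -2.9]
grip_width: 0.648
grip_force: 64.0
```

Run:
```python
from h import *
gtool()
tgt([.575,.30,.042],157,-45,0,.048)
```

```text
t 39.6 guide mm [-53.5 501.5] z 70.8 rot [-179.5   45.8  158.1] F [-2.3  2.2 -2.9] grip 55.4 64.0 q [-91.  42.  37. 117.  45.  32. -35.]
t 39.6 at [0.5341 0.3585 0.0708] F [-2.3  2.2 -2.9] grip 55.4 64.0 q [-91.  42.  37. 117.  45.  32. -35.]
 to [0.6062 0.2867 0.0081] turn deg [0.3 0.8 0.8] shift now-axes [-0.136  -0.2588  0.7413] after-axes [-0.1494 -0.2528  0.7408] rows>= 2.9
```

Call:
drive_tool:
  rows:
    - {"slide":[-0.037,-0.064,0.185],"delta_rot":[0,0.006,0.006],"hand":45}
    - {"slide":[-0.037,-0.064,0.185],"delta_rot":[0,0,0],"hand":45}
    - {"slide":[-0.037,-0.064,0.185],"delta_rot":[0,0,0],"hand":45}
    - {"slide":[-0.037,-0.064,0.185],"delta_rot":[0,0,0],"hand":45}
    - {"slide":[0,0,0],"delta_rot":[0,0,0],"hand":45}

```text
clock: 40.02
tool_pos: [0.6136, 0.2736, 0.0106]
eef_rot: [179.7, 45.0, 155.9]
contact_force: [-0.4, -0.6, -0.9]
grip_width: 0.647
grip_force: 64.3
```

Call:
drive_tool:
  rows:
    - {"slide":[0,0,0],"delta_rot":[0,0,0],"hand":45}
    - {"slide":[0,0,0],"delta_rot":[0,0,0],"hand":45}

```text
clock: 40.18
tool_pos: [0.6121, 0.2802, 0.012]
eef_rot: [179.3, 44.8, 156.0]
contact_force: [-0.7, -0.1, -1.5]
grip_width: 0.65
grip_force: 64.3
```

Run:
```python
from h import *
gtool()
tgt([.575,.30,.034],157,-45,0,.048)
```

```text
t 40.18 guide mm [ 32.3 431.7] z 12.0 rot [179.3  44.8 156. ] F [-0.7 -0.1 -1.5] grip 55.5 64.3 q [-84.  51.  44. 120.  54.  13. -41.]
t 40.18 at [0.6121 0.2802 0.012 ] F [-0.7 -0.1 -1.5] grip 55.5 64.3 q [-84.  51.  44. 120.  54.  13. -41.]
 to [0.6062 0.2867 0.0001] turn deg [-0.  -0.2 -0.7] shift now-axes [0.0938 0.0238 0.0188] after-axes [0.0936 0.025  0.0186] rows>= 0.4
```

Call:
drive_tool:
  rows:
    - {"slide":[0.014,0,0.014],"delta_rot":[0,0,0],"hand":45}
    - {"slide":[0.014,0,0.014],"delta_rot":[0,0,0],"hand":45}
    - {"slide":[0,0,0],"delta_rot":[0,0,0],"hand":45}

```text
clock: 40.43
tool_pos: [0.6113, 0.281, 0.0054]
eef_rot: [179.3, 44.8, 156.1]
contact_force: [-0.3, -0.5, -1.3]
grip_width: 0.651
grip_force: 64.4
```

Call:
drive_tool:
  rows:
    - {"slide":[0.009,0,0.009],"delta_rot":[0,0,0],"hand":45}
    - {"slide":[0.009,0,0.009],"delta_rot":[0,0,0],"hand":45}
    - {"slide":[0,0,0],"delta_rot":[0,0,0],"hand":45}

```text
clock: 40.68
tool_pos: [0.6117, 0.2797, 0.0017]
eef_rot: [179.4, 44.9, 156.1]
contact_force: [-0.6, -0.5, -2.2]
grip_width: 0.65
grip_force: 64.4
```

Call:
drive_tool:
  rows:
    - {"slide":[0.008,0,0.008],"delta_rot":[0,0,0],"hand":45}
    - {"slide":[0,0,0],"delta_rot":[0,0,0],"hand":45}

```text
clock: 40.85
tool_pos: [0.6122, 0.2795, 0.0008]
eef_rot: [179.4, 44.9, 156.0]
contact_force: [-3.2, 0.8, 3.5]
grip_width: 0.644
grip_force: 65.6
```

Run:
```python
from h import *
tgt([.575,.30,.034],157,-45,0,.048)
```

```text
t 40.85 at [0.6122 0.2795 0.0008] F [-3.2  0.8  3.5] grip 55.0 65.6 q [-84.  53.  45. 120.  54.  12. -42.]
 to [0.6062 0.2867 0.0001] turn deg [-0.1 -0.1 -0.7] shift now-axes [ 0.0432  0.0284 -0.0354] after-axes [ 0.0428  0.0289 -0.0354] rows>= 0.2
```

Call:
drive_tool:
  rows:
    - {"slide":[0,0,0],"delta_rot":[0,0,0],"hand":65}
    - {"slide":[0,0,0],"delta_rot":[0,0,0],"hand":85}
    - {"slide":[0,0,0],"delta_rot":[0,0,0],"hand":85}
    - {"slide":[0,0,0],"delta_rot":[0,0,0],"hand":85}
    - {"slide":[0,0,0],"delta_rot":[0,0,0],"hand":85}

```text
clock: 41.27
tool_pos: [0.612, 0.2794, 0.0004]
eef_rot: [179.4, 44.9, 156.0]
contact_force: [0.1, 0.9, -0.5]
grip_width: 0.993
grip_force: 0.0
```

Call:
drive_tool:
  rows:
    - {"slide":[0,0,-0.08],"delta_rot":[0,0,0],"hand":85}
    - {"slide":[0,0,-0.15],"delta_rot":[0,0,0],"hand":85}
    - {"slide":[0,0,-0.2],"delta_rot":[0,0,0],"hand":85}
    - {"slide":[0,0,-0.25],"delta_rot":[0,0,0],"hand":85}
    - {"slide":[-0.1,0,-0.2],"delta_rot":[0,0,0],"hand":85}

```text
clock: 41.68
tool_pos: [0.5328, 0.3131, 0.1038]
eef_rot: [179.6, 44.8, 156.4]
contact_force: [0.1, 1.3, -0.3]
grip_width: 0.993
grip_force: 0.0
```

Call:
drive_tool:
  rows:
    - {"slide":[-0.15,0,-0.1],"delta_rot":[0,0,0],"hand":85}
    - {"slide":[0,0,0],"delta_rot":[0,0.05,0],"hand":85}
    - {"slide":[0,0,0],"delta_rot":[0,0.055,0],"hand":85}
    - {"slide":[0,0,0],"delta_rot":[0,0.055,0],"hand":85}
    - {"slide":[0,0,0],"delta_rot":[0,0.055,0],"hand":85}

```text
clock: 42.1
tool_pos: [0.5405, 0.3097, 0.1316]
eef_rot: [179.5, 20.7, 156.3]
contact_force: [0.7, -0.7, -0.5]
grip_width: 0.996
grip_force: 0.0
```

Call:
drive_tool:
  rows:
    - {"slide":[0,0,0],"delta_rot":[0,0.055,0],"hand":85}
    - {"slide":[0,0,0],"delta_rot":[0,0.055,0],"hand":85}
    - {"slide":[0,0,0],"delta_rot":[0,0.05,0],"hand":85}
    - {"slide":[0,0,0],"delta_rot":[0,0,0],"hand":85}

```text
clock: 42.43
tool_pos: [0.5471, 0.3018, 0.1311]
eef_rot: [179.7, 1.9, 155.6]
contact_force: [1.0, -1.6, 0.6]
grip_width: 0.993
grip_force: 0.0
```

```bash
cat >> h.py <<'E'
def stand(n,z=.059,v=140):
    """standing white block on the blue mat: contours of white+orange, world rect of top outline"""
    d=manip.get_image(n);h=hsv(d); m=cv2.inRange(h,(0,0,v),(180,60,255))
    for c in cv2.findContours(m,cv2.RETR_EXTERNAL,cv2.CHAIN_APPROX_NONE)[0]:
        R=rect(d,c,z)
        if 30<min(R[1]) and max(R[1])<85 and .4<R[0][0]/1000<.68 and .1<R[0][1]/1000<.45: print(n,cv2.boundingRect(c),np.round(np.hstack([R[0],R[1],R[2]]),1))
    for c in("orange","blue"):
        for b in blobs(d,c,20):
            if b[2]<6000: print(n,c,np.round(b[:3],1),"z31",ray(d,b,.031)[:2],"z43",ray(d,b,.043)[:2],"box",cv2.boundingRect(b[3])[2:])
E
python3 - <<'E'
from h import *
gtool()
stand("top");stand("side");stand("wrist")
E
```

```text
t 42.43 guide mm [-34.7 446.4] z 131.1 rot [179.7   1.9 155.6] F [ 1.  -1.6  0.6] grip 84.8 0.0 q [-41.  28.   9.  97.  -3.  55.  34.]
top (179, 208, 18, 16) [577.3 295.8  45.7  30.3  66. ]
top orange [302.6 141.8  42.5] z31 [ 0.7839 -0.0112] z43 [ 0.78   -0.0117] box (7, 13)
top blue [380.  274.  758.5] z31 [ 0.4168 -0.2141] z43 [ 0.4161 -0.2128] box (27, 35)
top blue [295.7 195.7 119. ] z31 [0.6327 0.0089] z43 [0.6302 0.0082] box (18, 18)
side orange [219.  318.1  54.5] z31 [0.5576 0.304 ] z43 [0.5481 0.3105] box (11, 9)
side blue [387.5 248.5  25.5] z31 [ 0.38   -0.2021] z43 [ 0.3724 -0.1902] box (18, 12)
side blue [374.2 244.7  40. ] z31 [ 0.4208 -0.1911] z43 [ 0.4128 -0.1793] box (17, 13)
wrist (296, 224, 70, 69) [567.2 298.7  53.4  57.4  66. ]
wrist orange [330.2 234.1 487. ] z31 [0.557  0.3031] z43 [0.5532 0.3046] box (47, 15)
```

Call:
drive_tool:
  rows:
    - {"slide":[0,0,-0.1],"delta_rot":[0,0.055,0],"hand":85}
    - {"slide":[-0.1,0,-0.1],"delta_rot":[0,0.055,0],"hand":85}
    - {"slide":[-0.1,0,0],"delta_rot":[0,0.055,0],"hand":85}
    - {"slide":[0,0,0],"delta_rot":[0,0.025,0],"hand":85}
    - {"slide":[0,0,0],"delta_rot":[0,0,0],"hand":85}

```text
clock: 43.0
tool_pos: [0.5698, 0.2931, 0.1527]
eef_rot: [-179.9, -20.9, 156.1]
contact_force: [-0.5, -0.4, -1.3]
grip_width: 0.998
grip_force: 0.0
```

Call:
drive_tool:
  rows:
    - {"slide":[0,0,0],"delta_rot":[0,0,0],"hand":85}
    - {"slide":[0,0,0],"delta_rot":[0,0,0],"hand":85}

```text
clock: 43.17
tool_pos: [0.5667, 0.2983, 0.1555]
eef_rot: [179.8, -20.8, 156.6]
contact_force: [-0.7, 1.1, -0.7]
grip_width: 0.995
grip_force: 0.0
```

Run:
```python
from h import *
gtool();tgt([.576,.296,.031],156.5,20,.09)
```

```text
t 43.17 guide mm [-14.8 445. ] z 155.5 rot [179.8 -20.8 156.6] F [-0.7  1.1 -0.7] grip 85.0 0.0 q [-25.  38.   4.  77. -17.  80.  50.]
t 43.17 at [0.5667 0.2983 0.1555] F [-0.7  1.1 -0.7] grip 85.0 0.0 q [-25.  38.   4.  77. -17.  80.  50.]
 to [0.5885 0.2905 0.0686] turn deg [ 0.2 -0.8  0.1] shift now-axes [-0.3501  0.0087  0.4873] after-axes [-0.3434  0.0108  0.492 ] rows>= 2.2
```

Call:
drive_tool:
  rows:
    - {"slide":[-0.087,0.002,0.122],"delta_rot":[0,-0.006,0],"hand":85}
    - {"slide":[-0.087,0.002,0.122],"delta_rot":[0,0,0],"hand":85}
    - {"slide":[-0.087,0.002,0.122],"delta_rot":[0,0,0],"hand":85}
    - {"slide":[-0.085,0.002,0.122],"delta_rot":[0,0,0],"hand":85}
    - {"slide":[0,0,0],"delta_rot":[0,0,0],"hand":85}

```text
clock: 43.58
tool_pos: [0.5874, 0.2887, 0.0658]
eef_rot: [-180.0, -20.2, 156.5]
contact_force: [-1.3, -0.0, -1.5]
grip_width: 0.997
grip_force: 0.0
```

Call:
drive_tool:
  rows:
    - {"slide":[0,0,0],"delta_rot":[0,0,0],"hand":85}
    - {"slide":[0,0,0],"delta_rot":[0,0,0],"hand":85}

```text
clock: 43.75
tool_pos: [0.59, 0.2899, 0.071]
eef_rot: [179.7, -20.0, 156.6]
contact_force: [-0.4, 0.8, 1.0]
grip_width: 0.994
grip_force: 0.0
```

Run:
```python
from h import *
tgt([.576,.296,.031],156.5,20,0)
```

```text
t 43.75 at [0.59   0.2899 0.071 ] F [-0.4  0.8  1. ] grip 84.9 0.0 q [-24.  44.   4.  78. -18.  73.  53.]
 to [ 0.5603  0.3028 -0.016 ] turn deg [ 0.3 -0.   0.1] shift now-axes [ 0.0048 -0.0032  0.6187] after-axes [0.0048 0.     0.6187] rows>= 2.2
```

Next: descend, grip, lift, level out, and turn to yaw 84 (−72.5°).

Call:
drive_tool:
  rows:
    - {"slide":[0.005,-0.002,0.12],"delta_rot":[0,0,0],"hand":85}
    - {"slide":[0,0,0.15],"delta_rot":[0,0,0],"hand":85}
    - {"slide":[0,0,0.15],"delta_rot":[0,0,0],"hand":85}
    - {"slide":[0,0,0.13],"delta_rot":[0,0,0],"hand":85}
    - {"slide":[0,0,0.07],"delta_rot":[0,0,0],"hand":85}

```text
clock: 44.17
tool_pos: [0.5593, 0.3025, -0.0179]
eef_rot: [179.7, -20.1, 156.5]
contact_force: [-1.6, 0.5, 0.0]
grip_width: 0.995
grip_force: 0.0
```

Call:
drive_tool:
  rows:
    - {"slide":[0,0,0],"delta_rot":[0,0,0],"hand":85}
    - {"slide":[0,0,0],"delta_rot":[0,0,0],"hand":45}
    - {"slide":[0,0,0],"delta_rot":[0,0,0],"hand":45}
    - {"slide":[0,0,0],"delta_rot":[0,0,0],"hand":45}
    - {"slide":[0,0,0],"delta_rot":[0,0,0],"hand":45}

```text
clock: 44.58
tool_pos: [0.5626, 0.3013, -0.0161]
eef_rot: [179.6, -19.9, 156.4]
contact_force: [1.0, 0.0, 6.7]
grip_width: 0.645
grip_force: 64.0
```

Call:
drive_tool:
  rows:
    - {"slide":[0.04,0,-0.1],"delta_rot":[0,0,0],"hand":45}
    - {"slide":[0.06,0,-0.17],"delta_rot":[0,0,0],"hand":45}
    - {"slide":[0.06,0,-0.17],"delta_rot":[0,0,0],"hand":45}
    - {"slide":[0.06,0,-0.17],"delta_rot":[0,0,0],"hand":45}
    - {"slide":[0.04,0,-0.1],"delta_rot":[0,0,0],"hand":45}

```text
clock: 45.0
tool_pos: [0.5622, 0.301, 0.1]
eef_rot: [179.6, -19.9, 156.4]
contact_force: [1.2, -1.4, -1.1]
grip_width: 0.644
grip_force: 63.8
```

Call:
drive_tool:
  rows:
    - {"slide":[0,0,0],"delta_rot":[0,-0.055,0],"hand":45}
    - {"slide":[0,0,0],"delta_rot":[0,-0.055,0],"hand":45}
    - {"slide":[0,0,0],"delta_rot":[0,-0.057,0],"hand":45}
    - {"slide":[0,0,0],"delta_rot":[0,0,0],"hand":45}

```text
clock: 45.33
tool_pos: [0.5548, 0.3067, 0.0973]
eef_rot: [179.6, 0.1, 156.9]
contact_force: [-2.2, 2.6, -3.0]
grip_width: 0.645
grip_force: 64.1
```

Run:
```python
from h import *
gtool()
p=g2w(-.118,-.083-.030)
tgt([p[0],p[1],.15],156.5,0,0)
```

```text
t 45.33 guide mm [-27.5 452.1] z 97.3 rot [179.6   0.1 156.9] F [-2.2  2.6 -3. ] grip 55.1 64.1 q [-40.  31.   9.  96.  -6.  53.  39.]
t 45.33 at [0.5548 0.3067 0.0973] F [-2.2  2.6 -3. ] grip 55.1 64.1 q [-40.  31.   9.  96.  -6.  53.  39.]
 to [ 0.4057 -0.2458  0.1   ] turn deg [0.4 0.1 0.4] shift now-axes [-0.5329 -3.7778 -0.0426] after-axes [-0.5577 -3.7744 -0.0179] rows>= 13.7
```

Call:
drive_tool:
  rows:
    - {"slide":[-0.03,-0.18,0],"delta_rot":[0,0,0],"hand":45}
    - {"slide":[-0.037,-0.255,0],"delta_rot":[0,0,0],"hand":45}
    - {"slide":[-0.037,-0.255,0],"delta_rot":[0,0,0],"hand":45}
    - {"slide":[-0.037,-0.255,0],"delta_rot":[0,0,0],"hand":45}
    - {"slide":[-0.037,-0.255,0],"delta_rot":[0,0,0],"hand":45}

```text
clock: 45.75
tool_pos: [0.5122, 0.1238, 0.096]
eef_rot: [179.7, -0.0, 156.3]
contact_force: [0.9, -0.4, -0.7]
grip_width: 0.647
grip_force: 64.2
```

Call:
drive_tool:
  rows:
    - {"slide":[-0.037,-0.255,0],"delta_rot":[0,0,0],"hand":45}
    - {"slide":[-0.037,-0.255,0],"delta_rot":[0,0,0],"hand":45}
    - {"slide":[-0.037,-0.255,0],"delta_rot":[0,0,0],"hand":45}
    - {"slide":[-0.037,-0.255,0],"delta_rot":[0,0,0],"hand":45}
    - {"slide":[-0.037,-0.255,0],"delta_rot":[0,0,0],"hand":45}

```text
clock: 46.17
tool_pos: [0.4609, -0.0627, 0.0953]
eef_rot: [179.7, 0.0, 156.3]
contact_force: [0.1, -0.1, -1.5]
grip_width: 0.651
grip_force: 64.2
```

Call:
drive_tool:
  rows:
    - {"slide":[-0.037,-0.255,0],"delta_rot":[0,0,0],"hand":45}
    - {"slide":[-0.037,-0.255,0],"delta_rot":[0,0,0],"hand":45}
    - {"slide":[-0.037,-0.255,0],"delta_rot":[0,0,0],"hand":45}
    - {"slide":[-0.037,-0.255,0],"delta_rot":[0,0,0],"hand":45}
    - {"slide":[-0.03,-0.2,0],"delta_rot":[0,0,0],"hand":45}

```text
clock: 46.58
tool_pos: [0.4113, -0.2425, 0.0948]
eef_rot: [179.8, 0.1, 156.2]
contact_force: [0.9, 1.7, -2.2]
grip_width: 0.649
grip_force: 64.3
```

Call:
drive_tool:
  rows:
    - {"slide":[0,0,0],"delta_rot":[0,0,0.047],"hand":45}
    - {"slide":[0,0,0],"delta_rot":[0,0,0.047],"hand":45}
    - {"slide":[0,0,0],"delta_rot":[0,0,0.047],"hand":45}
    - {"slide":[0,0,0],"delta_rot":[0,0,0.047],"hand":45}
    - {"slide":[0,0,0],"delta_rot":[0,0,0.047],"hand":45}

```text
clock: 47.0
tool_pos: [0.4126, -0.2396, 0.0945]
eef_rot: [179.7, -0.1, 127.8]
contact_force: [-0.2, -0.9, -1.1]
grip_width: 0.651
grip_force: 64.3
```

Call:
drive_tool:
  rows:
    - {"slide":[0,0,0],"delta_rot":[0,0,0.047],"hand":45}
    - {"slide":[0,0,0],"delta_rot":[0,0,0.047],"hand":45}
    - {"slide":[0,0,0],"delta_rot":[0,0,0.047],"hand":45}
    - {"slide":[0,0,0],"delta_rot":[0,0,0.047],"hand":45}
    - {"slide":[0,0,0],"delta_rot":[0,0,0.047],"hand":45}

```text
clock: 47.42
tool_pos: [0.4127, -0.2393, 0.0945]
eef_rot: [179.8, -0.2, 99.6]
contact_force: [-0.2, -0.6, -2.6]
grip_width: 0.646
grip_force: 64.4
```

Call:
drive_tool:
  rows:
    - {"slide":[0,0,0],"delta_rot":[0,0,0.047],"hand":45}
    - {"slide":[0,0,0],"delta_rot":[0,0,0.047],"hand":45}
    - {"slide":[0,0,0],"delta_rot":[0,0,0.041],"hand":45}
    - {"slide":[0,0,0],"delta_rot":[0,0,0],"hand":45}
    - {"slide":[0,0,0],"delta_rot":[0,0,0],"hand":45}

```text
clock: 47.83
tool_pos: [0.4127, -0.2393, 0.0941]
eef_rot: [179.9, -0.2, 83.9]
contact_force: [0.1, -0.1, -1.5]
grip_width: 0.647
grip_force: 64.4
```

Run:
```python
from h import *
gtool()
```

```text
t 47.83 guide mm [-111.7 -105.8] z 94.1 rot [179.9  -0.2  83.9] F [ 0.1 -0.1 -1.5] grip 55.3 64.4 q [ -3.  21.  34. 120. -17.  44.  36.]
```

Call:
drive_tool:
  rows:
    - {"slide":[0,0,0],"delta_rot":[0,-0.051,0],"hand":45}
    - {"slide":[0,0,0],"delta_rot":[0,-0.051,0],"hand":45}
    - {"slide":[0,0,0],"delta_rot":[0,-0.051,0],"hand":45}
    - {"slide":[0,0,0],"delta_rot":[0,-0.051,0],"hand":45}
    - {"slide":[0,0,0],"delta_rot":[0,-0.051,0],"hand":45}

```text
clock: 48.25
tool_pos: [0.4123, -0.2399, 0.0936]
eef_rot: [-179.9, 27.9, 83.8]
contact_force: [0.5, 0.4, -3.2]
grip_width: 0.648
grip_force: 64.4
```

Call:
drive_tool:
  rows:
    - {"slide":[0,0,0],"delta_rot":[0,-0.051,0],"hand":45}
    - {"slide":[0,0,0],"delta_rot":[0,-0.051,0],"hand":45}
    - {"slide":[0,0,0],"delta_rot":[0,-0.051,0],"hand":45}
    - {"slide":[0,0,0],"delta_rot":[0,-0.051,0],"hand":45}
    - {"slide":[0,0,0],"delta_rot":[0,0,0],"hand":45}

```text
clock: 48.67
tool_pos: [0.4124, -0.2377, 0.0892]
eef_rot: [-178.4, 53.2, 85.5]
contact_force: [-0.5, 1.7, -4.1]
grip_width: 0.65
grip_force: 64.5
```

Call:
drive_tool:
  rows:
    - {"slide":[0,0,0],"delta_rot":[0,0,0],"hand":45}
    - {"slide":[0,0,0],"delta_rot":[0,0,0],"hand":45}

```text
clock: 48.83
tool_pos: [0.411, -0.2402, 0.0927]
eef_rot: [-179.6, 52.1, 83.9]
contact_force: [0.3, -0.4, -1.3]
grip_width: 0.647
grip_force: 64.5
```

Run:
```python
from h import *
gtool()
p=g2w(-.120,-.108)
tgt([p[0],p[1],.038],84,-55,0,.049)
```

```text
t 48.83 guide mm [-113.4 -106.8] z 92.7 rot [-179.6   52.1   83.9] F [ 0.3 -0.4 -1.3] grip 55.2 64.5 q [-57.  52.  62. 130.  13.  30. -21.]
t 48.83 at [ 0.411  -0.2402  0.0927] F [ 0.3 -0.4 -1.3] grip 55.2 64.5 q [-57.  52.  62. 130.  13.  30. -21.]
 to [ 0.4001 -0.2806  0.0099] turn deg [-0.5 -2.9 -0. ] shift now-axes [ 0.2661 -0.0395  0.5569] after-axes [ 0.2942 -0.0441  0.5422] rows>= 2.2
```

Call:
drive_tool:
  rows:
    - {"slide":[0.06,-0.01,0.13],"delta_rot":[0,0,0],"hand":45}
    - {"slide":[0.066,-0.01,0.139],"delta_rot":[0,0,0],"hand":45}
    - {"slide":[0.066,-0.01,0.139],"delta_rot":[0,0,0],"hand":45}
    - {"slide":[0.066,-0.01,0.139],"delta_rot":[0,0,0],"hand":45}
    - {"slide":[0,0,0],"delta_rot":[0,0,0],"hand":45}

```text
clock: 49.25
tool_pos: [0.3993, -0.2811, 0.0106]
eef_rot: [-179.8, 51.9, 83.5]
contact_force: [-0.6, -0.2, -0.8]
grip_width: 0.649
grip_force: 64.2
```

Call:
drive_tool:
  rows:
    - {"slide":[0,0,0],"delta_rot":[0,0,0],"hand":45}
    - {"slide":[0.01,0,0.008],"delta_rot":[0,0,0],"hand":45}
    - {"slide":[0.01,0,0.008],"delta_rot":[0,0,0],"hand":45}
    - {"slide":[0,0,0],"delta_rot":[0,0,0],"hand":45}

```text
clock: 49.58
tool_pos: [0.4012, -0.2793, 0.008]
eef_rot: [-179.8, 52.1, 83.8]
contact_force: [-0.7, 0.5, -1.7]
grip_width: 0.647
grip_force: 64.2
```

Call:
drive_tool:
  rows:
    - {"slide":[0.01,0,0.008],"delta_rot":[0,0,0],"hand":45}
    - {"slide":[0,0,0],"delta_rot":[0,0,0],"hand":45}

```text
clock: 49.75
tool_pos: [0.4007, -0.2796, 0.0057]
eef_rot: [-179.6, 52.3, 83.9]
contact_force: [-0.7, 0.4, -0.3]
grip_width: 0.644
grip_force: 64.3
```

Run:
```python
from h import *
gtool()
p=g2w(-.120,-.108)
tgt([p[0],p[1],.033],84,-53,0,.049)
```

```text
t 49.75 guide mm [-119.5 -147.1] z 5.7 rot [-179.6   52.3   83.9] F [-0.7  0.4 -0.3] grip 55.0 64.3 q [-49.  63.  56. 133.  11.  17. -24.]
t 49.75 at [ 0.4007 -0.2796  0.0057] F [-0.7  0.4 -0.3] grip 55.0 64.3 q [-49.  63.  56. 133.  11.  17. -24.]
 to [ 0.4002 -0.2796  0.0035] turn deg [-0.4 -0.7 -0. ] shift now-axes [ 0.0113 -0.0033  0.009 ] after-axes [ 0.0114 -0.0033  0.0088] rows>= 0.1
```

Call:
drive_tool:
  rows:
    - {"slide":[0.03,0,-0.02],"delta_rot":[0,0,0],"hand":45}
    - {"slide":[0.027,0,-0.021],"delta_rot":[0,0,0],"hand":45}
    - {"slide":[0,0,0],"delta_rot":[0,0,0],"hand":45}
    - {"slide":[0,0,0],"delta_rot":[0,0,0],"hand":45}

```text
clock: 50.08
tool_pos: [0.4006, -0.2702, 0.0038]
eef_rot: [-179.6, 52.4, 83.9]
contact_force: [-1.7, 4.7, 12.4]
grip_width: 0.644
grip_force: 65.7
```

Call:
drive_tool:
  rows:
    - {"slide":[0,0,0],"delta_rot":[0,0,0],"hand":85}
    - {"slide":[0,0,0],"delta_rot":[0,0,0],"hand":85}
    - {"slide":[0,0,0],"delta_rot":[0,0,0],"hand":85}
    - {"slide":[0,0,0],"delta_rot":[0,0,0],"hand":85}
    - {"slide":[0,0,0],"delta_rot":[0,0,0],"hand":85}

```text
clock: 50.5
tool_pos: [0.4013, -0.2699, 0.0026]
eef_rot: [-179.6, 52.3, 84.0]
contact_force: [-0.6, 0.2, 0.4]
grip_width: 0.999
grip_force: 0.0
```

Call:
drive_tool:
  rows:
    - {"slide":[-0.06,0,-0.05],"delta_rot":[0,0,0],"hand":85}
    - {"slide":[-0.12,0,-0.1],"delta_rot":[0,0,0],"hand":85}
    - {"slide":[-0.18,0,-0.14],"delta_rot":[0,0,0],"hand":85}
    - {"slide":[-0.18,0,-0.14],"delta_rot":[0,0,0],"hand":85}
    - {"slide":[-0.18,0,-0.14],"delta_rot":[0,0,0],"hand":85}

```text
clock: 50.92
tool_pos: [0.4009, -0.2691, 0.1423]
eef_rot: [-179.5, 52.3, 83.9]
contact_force: [0.5, 1.5, -0.2]
grip_width: 0.991
grip_force: 0.0
```

Call:
drive_tool:
  rows:
    - {"slide":[0,0,0],"delta_rot":[0,0.055,0],"hand":85}
    - {"slide":[0,0,0],"delta_rot":[0,0.055,0],"hand":85}
    - {"slide":[0,0,0],"delta_rot":[0,0.055,0],"hand":85}
    - {"slide":[0,0,0],"delta_rot":[0,0.055,0],"hand":85}
    - {"slide":[0,0,0],"delta_rot":[0,0.055,0],"hand":85}

```text
clock: 51.33
tool_pos: [0.4019, -0.2688, 0.1421]
eef_rot: [-179.9, 19.6, 83.6]
contact_force: [1.1, -0.6, -1.8]
grip_width: 0.993
grip_force: 0.0
```

Call:
drive_tool:
  rows:
    - {"slide":[0,0,0],"delta_rot":[0,0.055,0],"hand":85}
    - {"slide":[0,0,0],"delta_rot":[0,0.055,0],"hand":85}
    - {"slide":[0,0,0],"delta_rot":[0,0.052,0],"hand":85}
    - {"slide":[0,0,0],"delta_rot":[0,0,0],"hand":85}
    - {"slide":[0,0,0],"delta_rot":[0,0,0],"hand":85}

```text
clock: 51.75
tool_pos: [0.3982, -0.2722, 0.1397]
eef_rot: [-179.4, 3.6, 83.0]
contact_force: [-0.1, 1.2, -0.8]
grip_width: 0.998
grip_force: 0.0
```

Run:
```python
from h import *
gtool()
d=manip.get_image("wrist");h=hsv(d)
for b in blobs(d,"blue",200)+blobs(d,"orange",200): p=ray(d,b,.044);print(np.round(b[:3],1),1000*w2g(p),p)
# white ring of the block around blue blobs: outline rect
m=cv2.inRange(h,(0,0,150),(180,45,255))
for c in cv2.findContours(m,cv2.RETR_EXTERNAL,cv2.CHAIN_APPROX_NONE)[0]:
  R=rect(d,c,.044)
  if min(R[1])>40 and max(R[1])<80: print(cv2.boundingRect(c),R,1000*w2g(np.array(R[0])/1000))
```

```text
t 51.75 guide mm [-122.7 -140. ] z 139.7 rot [-179.4    3.6   83. ] F [-0.1  1.2 -0.8] grip 85.2 0.0 q [ -9.  18.  44. 117. -11.  49.  33.]
[ 329.7  150.7 1967. ] [-119.4687  -87.4178] [ 0.4069 -0.2203  0.044 ]
[ 366.   128.1 3444. ] [-91.9685 -71.2441] [ 0.436 -0.207  0.044]
(293, 113, 74, 75) ((406.6846008300781, -220.75332641601562), (55.67500686645508, 55.69509506225586), 83.11250305175781) [-119.6783  -87.9449]
```

Block A is flat on the pad at guide (−120, −88) mm, wells up. I grasp it the same way.

Call:
drive_tool:
  rows:
    - {"slide":[0.09,0,0.1],"delta_rot":[0,0.03,-0.006],"hand":80}
    - {"slide":[0.09,0.01,0.15],"delta_rot":[0,0,0],"hand":75}
    - {"slide":[0.09,0.01,0.15],"delta_rot":[0,0,0],"hand":75}
    - {"slide":[0.07,0.01,0.1],"delta_rot":[0,0,0],"hand":75}
    - {"slide":[0,0,0],"delta_rot":[0,0,0],"hand":75}

```text
clock: 52.22
tool_pos: [0.4079, -0.2143, 0.0603]
eef_rot: [-179.0, -0.1, 84.6]
contact_force: [-1.2, 1.3, 0.0]
grip_width: 0.878
grip_force: 0.0
```

Call:
drive_tool:
  rows:
    - {"slide":[0,0,0],"delta_rot":[0,0,0],"hand":75}
    - {"slide":[0,0,0],"delta_rot":[0,0,0],"hand":75}

```text
clock: 52.38
tool_pos: [0.4098, -0.2192, 0.0638]
eef_rot: [-179.4, 0.0, 84.3]
contact_force: [-0.4, -1.2, -0.1]
grip_width: 0.882
grip_force: 0.0
```

Run:
```python
from h import *
gtool()
tgt([.4068,-.2205,.024],84,0,0,.049)
d=manip.get_image("wrist")
for b in blobs(d,"blue",200): p=ray(d,b,.044);print(np.round(b[:3],1),1000*w2g(p),p)
```

```text
t 52.38 guide mm [-116.7  -86. ] z 63.8 rot [-179.4    0.    84.3] F [-0.4 -1.2 -0.1] grip 75.3 0.0 q [ -7.  24.  37. 123. -21.  41.  39.]
t 52.38 at [ 0.4098 -0.2192  0.0638] F [-0.4 -1.2 -0.1] grip 75.3 0.0 q [ -7.  24.  37. 123. -21.  41.  39.]
 to [ 0.4068 -0.2205 -0.025 ] turn deg [-0.6  0.   0.3] shift now-axes [-0.0106 -0.0127  0.592 ] after-axes [-0.0109 -0.0193  0.5918] rows>= 2.1
[ 321.4  257.8 2840.5] [-119.4169  -88.0005] [ 0.4069 -0.2208  0.044 ]
[ 365.8  219.3 4872. ] [-93.0937 -63.3313] [ 0.4357 -0.1991  0.044 ]
```

Call:
drive_tool:
  rows:
    - {"slide":[-0.01,-0.019,0.14],"delta_rot":[-0.005,0,0.002],"hand":75}
    - {"slide":[0,0,0.15],"delta_rot":[0,0,0],"hand":75}
    - {"slide":[0,0,0.15],"delta_rot":[0,0,0],"hand":75}
    - {"slide":[0,0,0.1],"delta_rot":[0,0,0],"hand":75}
    - {"slide":[0,0,0.052],"delta_rot":[0,0,0],"hand":75}

```text
clock: 52.85
tool_pos: [0.406, -0.221, -0.0263]
eef_rot: [-179.9, -0.0, 83.9]
contact_force: [-0.4, -0.7, 0.4]
grip_width: 0.873
grip_force: 0.0
```

Call:
drive_tool:
  rows:
    - {"slide":[0,0,0],"delta_rot":[0,0,0],"hand":75}
    - {"slide":[0,0,0],"delta_rot":[0,0,0],"hand":45}
    - {"slide":[0,0,0],"delta_rot":[0,0,0],"hand":45}
    - {"slide":[0,0,0],"delta_rot":[0,0,0],"hand":45}
    - {"slide":[0,0,0],"delta_rot":[0,0,0],"hand":45}

```text
clock: 53.27
tool_pos: [0.4068, -0.221, -0.0244]
eef_rot: [179.9, -0.0, 83.9]
contact_force: [-1.3, -0.4, 7.6]
grip_width: 0.647
grip_force: 64.2
```

Call:
drive_tool:
  rows:
    - {"slide":[0,0,-0.008],"delta_rot":[0,0,0],"hand":45}
    - {"slide":[0,0,0],"delta_rot":[0,0,0],"hand":45}

```text
clock: 53.43
tool_pos: [0.4067, -0.2206, -0.0237]
eef_rot: [180.0, -0.0, 84.0]
contact_force: [0.0, 0.4, -2.1]
grip_width: 0.648
grip_force: 63.5
```

Run:
```python
from h import *
gtool()
p=g2w(0,-.083);tgt([p[0],p[1],.025],84,0,0,.049)
```

```text
t 53.43 guide mm [-119.7  -87.8] z -23.7 rot [180.  -0.  84.] F [ 0.   0.4 -2.1] grip 55.3 63.5 q [  1.  32.  28. 126. -31.  28.  47.]
t 53.43 at [ 0.4067 -0.2206 -0.0237] F [ 0.   0.4 -2.1] grip 55.3 63.5 q [  1.  32.  28. 126. -31.  28.  47.]
 to [ 0.5262 -0.2283 -0.024 ] turn deg [ 0. -0. -0.] shift now-axes [0.0325 0.798  0.0021] after-axes [0.0319 0.7981 0.0018] rows>= 2.9
```

Call:
drive_tool:
  rows:
    - {"slide":[0.033,0,0],"delta_rot":[0,0,0],"hand":45}
    - {"slide":[0,0.13,0],"delta_rot":[0,0,0],"hand":45}
    - {"slide":[0,0.17,0],"delta_rot":[0,0,0],"hand":45}
    - {"slide":[0,0.17,0],"delta_rot":[0,0,0],"hand":45}
    - {"slide":[0,0.17,0],"delta_rot":[0,0,0],"hand":45}

```text
clock: 53.85
tool_pos: [0.5024, -0.2252, -0.0243]
eef_rot: [-179.9, -0.1, 83.9]
contact_force: [0.9, 0.1, -1.5]
grip_width: 0.649
grip_force: 63.6
```

Call:
drive_tool:
  rows:
    - {"slide":[0,0.158,0],"delta_rot":[0,0,0],"hand":45}
    - {"slide":[0,0,0],"delta_rot":[0,0,0],"hand":45}
    - {"slide":[0,0,0],"delta_rot":[0,0,0],"hand":45}

```text
clock: 54.1
tool_pos: [0.5278, -0.2278, -0.0244]
eef_rot: [179.9, -0.0, 84.0]
contact_force: [2.3, -1.3, 2.4]
grip_width: 0.649
grip_force: 64.3
```

Run:
```python
from h import *
gtool()
```

```text
t 54.1 guide mm [  1.5 -82.3] z -24.4 rot [179.9  -0.   84. ] F [ 2.3 -1.3  2.4] grip 55.4 64.3 q [ -2.  39.  30. 111. -31.  38.  41.]
```

Call:
drive_tool:
  rows:
    - {"slide":[0.003,0.058,-0.005],"delta_rot":[0,0,-0.05],"hand":45}
    - {"slide":[0.003,0.058,0],"delta_rot":[0,0,-0.05],"hand":45}
    - {"slide":[0.003,0.058,0],"delta_rot":[0,0,-0.05],"hand":45}
    - {"slide":[0.003,0.058,0],"delta_rot":[0,0,-0.05],"hand":45}
    - {"slide":[0.003,0.058,0],"delta_rot":[0,0,-0.05],"hand":45}

```text
clock: 54.52
tool_pos: [0.5667, -0.2213, -0.0242]
eef_rot: [-179.9, -0.1, 114.2]
contact_force: [0.7, -0.4, -2.9]
grip_width: 0.647
grip_force: 63.9
```

Call:
drive_tool:
  rows:
    - {"slide":[0.003,0.058,0],"delta_rot":[0,0,-0.05],"hand":45}
    - {"slide":[0.003,0.058,0],"delta_rot":[0,0,-0.05],"hand":45}
    - {"slide":[0.003,0.058,0],"delta_rot":[0,0,-0.05],"hand":45}
    - {"slide":[0.003,0.058,0],"delta_rot":[0,0,-0.05],"hand":45}
    - {"slide":[0.003,0.058,0],"delta_rot":[0,0,-0.05],"hand":45}

```text
clock: 54.93
tool_pos: [0.6001, -0.1942, -0.0243]
eef_rot: [-179.9, -0.2, 144.2]
contact_force: [-0.3, -0.5, -1.5]
grip_width: 0.648
grip_force: 63.9
```

Call:
drive_tool:
  rows:
    - {"slide":[0.003,0.058,0],"delta_rot":[0,0,-0.05],"hand":45}
    - {"slide":[0.003,0.058,0],"delta_rot":[0,0,-0.05],"hand":45}
    - {"slide":[0.003,0.058,0],"delta_rot":[0,0,-0.05],"hand":45}
    - {"slide":[0.003,0.058,0],"delta_rot":[0,0,-0.05],"hand":45}
    - {"slide":[0.003,0.058,0],"delta_rot":[0,0,-0.05],"hand":45}

```text
clock: 55.35
tool_pos: [0.6155, -0.1539, -0.0243]
eef_rot: [180.0, -0.2, 174.2]
contact_force: [0.8, -0.6, -1.5]
grip_width: 0.647
grip_force: 63.9
```

Call:
drive_tool:
  rows:
    - {"slide":[0,0,0],"delta_rot":[0,0,0],"hand":45}
    - {"slide":[0,0,0],"delta_rot":[0,0,0],"hand":45}

```text
clock: 55.52
tool_pos: [0.6159, -0.154, -0.0241]
eef_rot: [179.9, -0.1, 173.8]
contact_force: [-0.5, -1.4, -2.4]
grip_width: 0.647
grip_force: 63.9
```

Run:
```python
from h import *
gtool()
```

```text
t 55.52 guide mm [81.4  0.3] z -24.1 rot [179.9  -0.1 173.8] F [-0.5 -1.4 -2.4] grip 55.3 63.9 q [  5.  40.   6. 100.  -6.  40.  99.]
```

Call:
drive_tool:
  rows:
    - {"slide":[-0.01,0.1,0],"delta_rot":[0,0,0],"hand":45}
    - {"slide":[0,0.13,0],"delta_rot":[0,0,0],"hand":45}
    - {"slide":[0,0.13,0],"delta_rot":[0,0,0],"hand":45}
    - {"slide":[0,0.13,0],"delta_rot":[0,0,0],"hand":45}
    - {"slide":[0,0,0],"delta_rot":[0,0,0],"hand":45}

```text
clock: 55.93
tool_pos: [0.6265, -0.0754, -0.0241]
eef_rot: [179.8, -0.1, 174.0]
contact_force: [0.5, 1.5, -1.1]
grip_width: 0.641
grip_force: 64.0
```

Call:
drive_tool:
  rows:
    - {"slide":[0,0,0.005],"delta_rot":[0,0,0],"hand":45}
    - {"slide":[0,0,0],"delta_rot":[0,0,0],"hand":68}
    - {"slide":[0,0,0],"delta_rot":[0,0,0],"hand":68}
    - {"slide":[0,0,0],"delta_rot":[0,0,0],"hand":68}
    - {"slide":[0,0,0],"delta_rot":[0,0,0],"hand":68}

```text
clock: 56.35
tool_pos: [0.6263, -0.0828, -0.0246]
eef_rot: [-180.0, -0.1, 173.8]
contact_force: [1.0, 0.4, 0.2]
grip_width: 0.8
grip_force: 0.0
```

Call:
drive_tool:
  rows:
    - {"slide":[0,0,-0.05],"delta_rot":[0,0,0],"hand":72}
    - {"slide":[0,0,-0.15],"delta_rot":[0,0,0],"hand":72}
    - {"slide":[0,0,-0.2],"delta_rot":[0,0,0],"hand":72}
    - {"slide":[0,0,-0.2],"delta_rot":[0,0,0],"hand":72}
    - {"slide":[0,-0.18,0],"delta_rot":[0,0,0],"hand":40}

```text
clock: 56.77
tool_pos: [0.6286, -0.1023, 0.0717]
eef_rot: [179.7, 0.5, 174.3]
contact_force: [0.8, 1.1, 0.9]
grip_width: 0.719
grip_force: 0.0
```

Call:
drive_tool:
  rows:
    - {"slide":[0,-0.19,0],"delta_rot":[0,0,0],"hand":0}
    - {"slide":[0,0,0],"delta_rot":[0,0,0],"hand":0}
    - {"slide":[0,0,0],"delta_rot":[0,0,0],"hand":0}
    - {"slide":[0,0,0],"delta_rot":[0,0,0],"hand":0}
    - {"slide":[0,0,0],"delta_rot":[0,0,0],"hand":0}

```text
clock: 57.18
tool_pos: [0.6208, -0.1354, 0.0653]
eef_rot: [179.9, -0.1, 174.0]
contact_force: [0.1, -0.1, -0.6]
grip_width: 0.001
grip_force: 0.0
```

Run:
```python
from h import *
gtool()
d=manip.get_image("wrist")
for b in blobs(d,"blue",300): p=ray(d,b,.044);print(np.round(b[:3],1),1000*w2g(p))
```

```text
t 57.18 guide mm [84.3 19.3] z 65.3 rot [179.9  -0.1 174. ] F [ 0.1 -0.1 -0.6] grip 0.1 0.0 q [ 2. 33.  8. 97. -6. 50. 97.]
[ 416.4  253.4 2833.5] [83.5507 74.9148]
[ 558.6  248.4 2844. ] [ 80.3412 162.334 ]
[150.3   3.7 782.5] [-50.5162 -69.7709]
```

Call:
drive_tool:
  rows:
    - {"slide":[0,0,0.15],"delta_rot":[0,0,0],"hand":0}
    - {"slide":[0,0,0.2],"delta_rot":[0,0,0],"hand":0}
    - {"slide":[0,0,0.15],"delta_rot":[0,0,0],"hand":0}
    - {"slide":[0,0,0.07],"delta_rot":[0,0,0],"hand":0}
    - {"slide":[0,0,0],"delta_rot":[0,0,0],"hand":0}

```text
clock: 57.65
tool_pos: [0.6188, -0.1352, -0.0227]
eef_rot: [179.9, -0.3, 174.0]
contact_force: [-0.6, 0.2, -0.6]
grip_width: -0.003
grip_force: 0.0
```

Call:
drive_tool:
  rows:
    - {"slide":[0,0.05,0],"delta_rot":[0,0,0],"hand":0}
    - {"slide":[0,0.05,0],"delta_rot":[0,0,0],"hand":0}
    - {"slide":[0,0.05,0],"delta_rot":[0,0,0],"hand":0}
    - {"slide":[0,0.05,0],"delta_rot":[0,0,0],"hand":0}
    - {"slide":[0,0.05,0],"delta_rot":[0,0,0],"hand":0}

```text
clock: 58.07
tool_pos: [0.6257, -0.0986, -0.0189]
eef_rot: [180.0, 0.1, 174.0]
contact_force: [-0.5, -1.7, 2.2]
grip_width: 0.003
grip_force: 1.4
```

Call:
drive_tool:
  rows:
    - {"slide":[0,0.014,0],"delta_rot":[0,0,0],"hand":0}
    - {"slide":[0,0,0],"delta_rot":[0,0,0],"hand":0}

```text
clock: 58.23
tool_pos: [0.6253, -0.0957, -0.0197]
eef_rot: [179.9, -0.0, 174.0]
contact_force: [0.2, -0.9, -0.5]
grip_width: 0.003
grip_force: 0.0
```

Call:
drive_tool:
  rows:
    - {"slide":[0,0.014,0],"delta_rot":[0,0,0],"hand":0}
    - {"slide":[0,0,0],"delta_rot":[0,0,0],"hand":0}

```text
clock: 58.4
tool_pos: [0.6249, -0.0949, -0.0201]
eef_rot: [180.0, -0.1, 173.9]
contact_force: [0.9, 1.0, 0.1]
grip_width: -0.002
grip_force: 0.0
```

Run:
```python
from h import *
gtool()
```

```text
t 58.4 guide mm [84.2 60.1] z -20.1 rot [180.   -0.1 173.9] F [0.9 1.  0.1] grip -0.2 0.0 q [ -1.  39.   7. 101.  -7.  40.  94.]
```

Call:
drive_tool:
  rows:
    - {"slide":[0,0.014,0],"delta_rot":[0,0,0],"hand":0}
    - {"slide":[0,0,0],"delta_rot":[0,0,0],"hand":0}

```text
clock: 58.57
tool_pos: [0.6251, -0.0931, -0.0202]
eef_rot: [180.0, -0.1, 173.9]
contact_force: [0.8, 0.1, 0.9]
grip_width: -0.002
grip_force: 0.5
```

Call:
drive_tool:
  rows:
    - {"slide":[0,0.014,0],"delta_rot":[0,0,0],"hand":0}
    - {"slide":[0,0,0],"delta_rot":[0,0,0],"hand":0}

```text
clock: 58.73
tool_pos: [0.6255, -0.0909, -0.0202]
eef_rot: [180.0, -0.1, 173.9]
contact_force: [-0.5, -2.5, -0.4]
grip_width: -0.001
grip_force: 0.5
```

Call:
drive_tool:
  rows:
    - {"slide":[0,0.01,0],"delta_rot":[0,0,0],"hand":0}
    - {"slide":[0,0,0],"delta_rot":[0,0,0],"hand":0}

```text
clock: 58.9
tool_pos: [0.6255, -0.0909, -0.0202]
eef_rot: [-180.0, -0.1, 173.9]
contact_force: [0.3, -5.4, -0.3]
grip_width: -0.002
grip_force: 2.6
```

Run:
```python
from h import *
gtool()
```

```text
t 58.9 guide mm [84.3 64.1] z -20.2 rot [-180.    -0.1  173.9] F [ 0.3 -5.4 -0.3] grip -0.2 2.6 q [ -1.  39.   7. 101.  -7.  40.  94.]
```

Call:
drive_tool:
  rows:
    - {"slide":[0,-0.03,0],"delta_rot":[0,0,0],"hand":0}
    - {"slide":[0,-0.03,-0.05],"delta_rot":[0,0,0],"hand":0}
    - {"slide":[0,0,-0.25],"delta_rot":[0,0,0],"hand":0}
    - {"slide":[0,0,-0.25],"delta_rot":[0,0,0],"hand":0}
    - {"slide":[0,0,-0.25],"delta_rot":[0,0,0],"hand":0}

```text
clock: 59.32
tool_pos: [0.6241, -0.0985, 0.1014]
eef_rot: [179.9, -0.1, 173.9]
contact_force: [-0.3, -0.1, -0.9]
grip_width: 0.002
grip_force: 0.0
```

Call:
drive_tool:
  rows:
    - {"slide":[0,0,-0.2],"delta_rot":[0,0,0],"hand":0}
    - {"slide":[0,0,0],"delta_rot":[0,0,0],"hand":0}
    - {"slide":[0,0,0],"delta_rot":[0,0,0],"hand":0}

```text
clock: 59.57
tool_pos: [0.6263, -0.0986, 0.1326]
eef_rot: [179.9, 0.2, 173.9]
contact_force: [0.3, 0.5, -0.9]
grip_width: -0.004
grip_force: 0.0
```

Run:
```python
from h import *
gtool()
d=manip.get_image("wrist")
for b in blobs(d,"blue",300): p=ray(d,b,.044);print(np.round(b[:3],1),1000*w2g(p))
for b in blobs(d,"green",300): print("green",np.round(b[:3],1),ray(d,b,.046),rect(d,b[3],.046))
tgt([.6425,.084,.10],174,0,0,.038)
```

```text
t 59.57 guide mm [85.9 56.5] z 132.6 rot [179.9   0.2 173.9] F [ 0.3  0.5 -0.9] grip -0.4 0.0 q [-2. 29.  9. 94. -5. 57. 93.]
[ 387.1  221.6 1653. ] [ 82.7678 105.6575]
[ 457.1  218.4 1663.5] [ 80.1396 161.8558]
[ 616.5  104.2 8411.5] [ -5.8329 268.9516]
[ 145.1   16.6 2893.5] [-62.0746 -66.9785]
green [ 559.5  225.4 1170.5] [0.6455 0.088  0.046 ] ((645.3112182617188, 87.42045593261719), (35.24553680419922, 29.438642501831055), 43.86945724487305)
t 59.62 at [ 0.625  -0.0984  0.1307] F [-0.6 -0.3 -0.6] grip 0.0 0.0 q [-2. 29.  9. 94. -5. 57. 93.]
 to [0.6425 0.084  0.062 ] turn deg [ 0.1  0.  -0.1] shift now-axes [0.0121 1.2207 0.4592] after-axes [0.0109 1.2213 0.4578] rows>= 4.7
```

Call:
drive_tool:
  rows:
    - {"slide":[0,0.2,0],"delta_rot":[0,0,0],"hand":0}
    - {"slide":[0,0.26,0],"delta_rot":[0,0,0],"hand":0}
    - {"slide":[0,0.26,0],"delta_rot":[0,0,0],"hand":0}
    - {"slide":[0,0.26,0],"delta_rot":[0,0,0],"hand":0}
    - {"slide":[0.005,0.245,0],"delta_rot":[0,0,0],"hand":0}

```text
clock: 60.03
tool_pos: [0.6422, 0.0865, 0.1282]
eef_rot: [180.0, -0.2, 174.0]
contact_force: [0.7, 0.7, 0.7]
grip_width: -0.001
grip_force: 0.0
```

Call:
drive_tool:
  rows:
    - {"slide":[0,0,0.15],"delta_rot":[0,0,0],"hand":0}
    - {"slide":[0,0,0.2],"delta_rot":[0,0,0],"hand":0}
    - {"slide":[0,0,0.2],"delta_rot":[0,0,0],"hand":0}
    - {"slide":[0,0,0.08],"delta_rot":[0,0,0],"hand":0}
    - {"slide":[0,0,0],"delta_rot":[0,0,0],"hand":0}

```text
clock: 60.45
tool_pos: [0.6398, 0.0838, 0.0311]
eef_rot: [-179.9, -0.5, 173.9]
contact_force: [-0.6, 0.1, -1.0]
grip_width: -0.003
grip_force: 0.0
```

Run:
```python
from h import *
gtool()
tgt([.643,.085,.05],174,0,0,.038)
```

```text
t 60.45 guide mm [ 80.3 239.3] z 31.1 rot [-179.9   -0.5  173.9] F [-0.6  0.1 -1. ] grip -0.3 0.0 q [-17.  37.   7.  97.  -6.  48.  77.]
t 60.45 at [0.6398 0.0838 0.0311] F [-0.6  0.1 -1. ] grip -0.3 0.0 q [-17.  37.   7.  97.  -6.  48.  77.]
 to [0.643 0.085 0.012] turn deg [-0.1 -0.5 -0.1] shift now-axes [-0.0216  0.0103  0.127 ] after-axes [-0.0205  0.01    0.1272] rows>= 0.5
```

Call:
drive_tool:
  rows:
    - {"slide":[-0.02,0.01,0.03],"delta_rot":[0,0,0],"hand":0}
    - {"slide":[0,0,0.03],"delta_rot":[0,0,0],"hand":0}
    - {"slide":[0,0,0.02],"delta_rot":[0,0,0],"hand":0}
    - {"slide":[0,0,0.014],"delta_rot":[0,0,0],"hand":0}
    - {"slide":[0,0,0],"delta_rot":[0,0,0],"hand":0}

```text
clock: 60.87
tool_pos: [0.648, 0.0858, 0.0224]
eef_rot: [179.9, 0.1, 173.9]
contact_force: [2.3, -0.0, 3.7]
grip_width: 0.003
grip_force: 1.7
```

Call:
drive_tool:
  rows:
    - {"slide":[0,0,0.014],"delta_rot":[0,0,0],"hand":0}
    - {"slide":[0,0,0.014],"delta_rot":[0,0,0],"hand":0}
    - {"slide":[0,0,0],"delta_rot":[0,0,0],"hand":0}

```text
clock: 61.12
tool_pos: [0.6481, 0.0858, 0.0199]
eef_rot: [179.9, 0.1, 173.9]
contact_force: [-2.2, -0.2, 19.7]
grip_width: 0.002
grip_force: 9.6
```

Call:
drive_tool:
  rows:
    - {"slide":[0,0,0.014],"delta_rot":[0,0,0],"hand":0}
    - {"slide":[0,0,0],"delta_rot":[0,0,0],"hand":0}

```text
clock: 61.28
tool_pos: [0.6482, 0.0858, 0.0196]
eef_rot: [179.9, 0.2, 173.9]
contact_force: [-7.5, -1.6, 35.6]
grip_width: -0.0
grip_force: 17.8
```

Call:
drive_tool:
  rows:
    - {"slide":[0,0,0.014],"delta_rot":[0,0,0],"hand":0}
    - {"slide":[0,0,0],"delta_rot":[0,0,0],"hand":0}

```text
clock: 61.45
tool_pos: [0.6484, 0.0859, 0.0192]
eef_rot: [179.8, 0.2, 173.9]
contact_force: [-14.2, -2.5, 53.6]
grip_width: -0.006
grip_force: 26.0
```

Call:
drive_tool:
  rows:
    - {"slide":[0,0,-0.06],"delta_rot":[0,0,0],"hand":0}
    - {"slide":[0,0,-0.2],"delta_rot":[0,0,0],"hand":0}
    - {"slide":[0,0,-0.25],"delta_rot":[0,0,0],"hand":0}
    - {"slide":[0,0,-0.25],"delta_rot":[0,0,0],"hand":0}
    - {"slide":[0,0,0],"delta_rot":[0,0,0],"hand":0}

```text
clock: 61.87
tool_pos: [0.6504, 0.0859, 0.1347]
eef_rot: [179.8, 0.5, 173.9]
contact_force: [2.2, 0.5, -0.1]
grip_width: 0.0
grip_force: 0.0
```

Call:
drive_tool:
  rows:
    - {"slide":[0.25,0,0],"delta_rot":[0,0,0],"hand":0}
    - {"slide":[0.25,0,0],"delta_rot":[0,0,0],"hand":0}
    - {"slide":[0.25,0,0],"delta_rot":[0,0,0],"hand":0}
    - {"slide":[0.25,0,0],"delta_rot":[0,0,0],"hand":0}
    - {"slide":[0,0,0],"delta_rot":[0,0,0],"hand":0}

```text
clock: 62.28
tool_pos: [0.4883, 0.1015, 0.1257]
eef_rot: [-179.9, -0.5, 174.1]
contact_force: [-0.5, -1.1, -0.2]
grip_width: 0.001
grip_force: 0.0
```

Run:
```python
from h import *
gtool()
for n in("top","side","wrist"):
  d=manip.get_image(n)
  for b in blobs(d,"blue",40):
    if b[2]<4000: p=ray(d,b,.044);print(n,np.round(b[:3],1),1000*w2g(p))
  for b in blobs(d,"green",30): print(n,"green",np.round(b[:3],1),ray(d,b,.058),rect(d,b[3],.058))
  for b in blobs(d,"red",60): print(n,"red",np.round(b[:3],1),ray(d,b,.067),np.round(np.hstack(rect(d,b[3],.067)[:2]),0))
```

```text
t 62.28 guide mm [-72.1 241. ] z 125.7 rot [-179.9   -0.5  174.1] F [-0.5 -1.1 -0.2] grip 0.1 0.0 q [-23.  18.   7. 113.  -3.  50.  70.]
top [380.  274.  759.5] [-111.208   -79.0196]
top [ 173.8  249.2 3847.5] [-94.9784 471.9364]
top [316.6 196.7 139.5] [ 80.7239 106.8075]
top [295.9 195.7 139.5] [ 78.3247 162.5819]
top green [267.5 191.4 100. ] [0.6398 0.0826 0.058 ] ((639.5008544921875, 82.58643341064453), (29.405179977416992, 30.093017578125), 89.94396209716797)
top red [  50.5  470.9 1564. ] [-0.0607  0.619   0.067 ] [-58. 623. 246.  42.]
top red [472.4 309.9 730. ] [ 0.3194 -0.4447  0.067 ] [ 320. -445.   71.   72.]
top red [454.  240.5 292. ] [ 0.4994 -0.406   0.067 ] [ 500. -406.   46.   48.]
top red [ 51.1 232.8 234.5] [0.5352 0.6512 0.067 ] [536. 652.  26.  74.]
top red [533.5 234.8 648.5] [ 0.5112 -0.6141  0.067 ] [ 511. -614.   69.   69.]
side red [393.9 195.1  78. ] [ 0.4942 -0.396   0.067 ] [ 498. -397.   41.   50.]
wrist [219.1 384.1 143.5] [ 84.3117 143.5207]
wrist green [325.7 387.4 285.5] [0.6356 0.0864 0.058 ] ((635.2898559570312, 86.27085876464844), (13.21017837524414, 25.224802017211914), 83.96854400634766)
```

Run:
```python
from bench import manip
print(manip.job_done())
```

```text
the job is handed in; nothing more can be done
None
```

I handed the job in at about 62 s: the tip box is on the yellow mat, both blocks are wells up and packed against the end stop, and the start button was pressed until it bottomed out and let go; the hand-in call returned no verdict, so whether it passed is not confirmed.

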